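# Clamp the hanging rail and hang the leaded lanterns

## Robot

A 6-joint arm with a two-finger parallel gripper is mounted at the origin on a cart in front of the work surface, level with it; the furniture and walls round the work are solid. World frame = base frame: x ahead of the robot, y to its left, z up, the work surface at z = 0. Lengths are in mm, angles in degrees, forces in N, time in s.
With the tool pointing down it reaches from about 300 to 850 mm from the base axis. Payload 4.2 kg.
Tool frame: the origin (TCP) lies on the centre line of the jaws, within the pads' length; the fingertips stand env.nose_length ahead of it and the grasp point (between the pads) lies 2 mm behind it (env.nose_length is the distance from the TCP to the fingertips, in mm); z points along the fingers, y is the direction in which the jaws open and shut (so a half turn about z gives the same grasp; the last joint's range is limited). The gripper opens to 91 mm and grips with 3 to 60 N. Pads are 32 mm wide; open, the fingers measure 118 mm over their backs; the gripper's body (76 mm by 178 mm) begins 60 mm behind the grasp point.
Start: joints at [-76.948, 18.312, 89.639, -0, 72.044, -1.146], TCP at [141.034, -557.453, 202.576] pointing down, gripper open.
Joint ranges: [-177.97, 177.97], [-48.28, 115.42], [12.27, 149.76], [-77.06, 257.06], [2.81, 150.46], [-146.56, 146.56]. Speed limits (degrees/s): [147.25, 147.25, 180, 180, 180, 180].

## Interface

Orientations are given as [roll, pitch, yaw] about the fixed x, y, z axes, in that order (R = Rz(yaw) Ry(pitch) Rx(roll)).
In Python, from workcell import env gives the robot as it stands. The module is installed in compiled form; this text tells all that it offers.
- The arm moves only by the tool jog_arm, never from a script. Its argument "deltas" is a list that holds one entry, the list of rows, each a list of 5 numbers: the shift along the tool's x, y, z in m, then the turn about the tool's z in degrees, then the finger opening in m, from 0 to 0.0912. A call has 1 to 20 rows; each row is the pose to reach, as a shift and turn from the pose commanded when the call began, along the tool's axes at that moment; what a row does not reach only later rows make up. A row lasts 1/12 s, in which the tool goes at most 41.7 mm and 7.16 degrees, less where a joint would pass 70% of its speed; a pose out of reach is approached as far as the arm can. A call with a gripper value outside its range is refused whole. The fingers move at their own pace and stop on an object; "grip_force" is the grip in N (left out, the last holds). Time passes only in rows, so rows that repeat a pose let the fingers close. It gives the time, the measured TCP pose, the force and the opening at its end, in the units of the state.
- env.state(): the state, without advancing time (a new reading comes with each control period).
- env.grab_frame(name): name is "scene" or "side" or "wrist"; returns the picture (420x560x3 uint8, red, green, blue); there is no depth.
- env.camera_params(name): a dict with "fx", "fy", "cx", "cy" (pixels), "xyz" and "orientation" of the camera in the world. Camera axes: x right, y down, z forward; pixel columns grow to the right and rows downward; lengths in mm; the calibration is good to about 2 mm. A picture is of the moment at which its call begins: read the wrist's pose just before it. camera_params takes no time and is no camera call; for the wrist camera it gives the pose at the moment of the call.
- env.job_done(): hands the job in, once; it reports no verdict.
Trained networks look in the newest picture that a camera, given by its name, has taken for a name from the list of things; names that differ only in an ending like _2 or _b are one class to them, and where a whole thing is asked for, a point or a joint stands for the part that bears it (a point fixed in the world has none). Each returns a list of dicts, best first, with "conf" (0 to 1); they miss things now and then, are a little off and sometimes report something else, mostly with a low value. They report only what shows in the picture. A call takes as long as a camera call. They do not tell look-alikes from the thing itself.
- env.look_for(camera, label): "xyz" ([x, y, z] in mm, in world coordinates, good to about 4 mm: the middle of the surface that is visible of it).
The state is a dict: "time_s": time; "qpos": joint angles; "qvel": joint speeds; "effort": joint torques, N m; "ee_pos": TCP position; "ee_rot": TCP orientation; "force": force on the tool from outside, world axes, zero at the start; "torque": the same for the moment, N m; "gripper_width": finger opening in mm.
Only numpy, scipy, OpenCV 4.12 (cv2) and the standard library are available. Lean on these libraries where they do the work, as an engineer would, in place of code of your own. Each camera call takes 0.05 s, during which the arm holds its last target.

## Task

Hang up the finished lanterns for their putty to cure. First secure the rail: lift each U-bolt off the batten and push it down over the tube, both legs through the two holes of a post's plate, until its bow sits on the tube, one on each post. Then take every lantern that is there by the tongue of its safety hook and push the hook down onto a pin of its own until the sprung latch has snapped shut behind the pin; leave them hanging quietly, with no more than a slight sway, and do not knock over the flux bottle.

Things in the scene. Friction and masses are not known exactly. Their poses are not given: they have to be found in the camera images.
- rail: hanging rail, fixed: aluminium tube 24 mm thick, 490 mm long, along the rail's y axis, its axis 210 mm above the bench, lying on two grey posts (18 x 18 mm) at y = +205 and -205 mm (feet 105 x 52 x 10 mm, x -70 to +35). Three steel pins point along -x, towards the robot, at y = +120, 0, -120 mm. Origin on the bench below the tube's middle
- pin_0 (a point): middle of the free part of the pin at y = +120 mm of the rail, on its axis, 210 mm up, 53 mm in front of the tube axis; axes as the rail's (x along the pin). Pin 10 mm thick, free 13 mm either side of the point between an 18 mm shoulder and a head, 28 mm across and 5 mm thick, that a hook with its latch shut cannot pass: a hook comes on from the side, then down
- pin_1 (a point): middle of the free part of the pin at y = 0 mm of the rail, on its axis, 210 mm up, 53 mm in front of the tube axis; axes as the rail's (x along the pin). Pin 10 mm thick, free 13 mm either side of the point between an 18 mm shoulder and a head, 28 mm across and 5 mm thick, that a hook with its latch shut cannot pass: a hook comes on from the side, then down
- pin_2 (a point): middle of the free part of the pin at y = -120 mm of the rail, on its axis, 210 mm up, 53 mm in front of the tube axis; axes as the rail's (x along the pin). Pin 10 mm thick, free 13 mm either side of the point between an 18 mm shoulder and a head, 28 mm across and 5 mm thick, that a hook with its latch shut cannot pass: a hook comes on from the side, then down
- clamp_0 (a point): U-bolt seat at the post at y = +205 mm of the rail: point on the tube's axis, axes as the rail's. The post's plate (72 x 36 x 8 mm) has its top 16 mm below and two through holes, 12 mm wide, at x = +18 and -18 mm, either side of tube and post, free below. A U-bolt fully home rests on the tube, its bow point 2 mm below this point
- clamp_1 (a point): U-bolt seat at the post at y = -205 mm of the rail: point on the tube's axis, axes as the rail's. The post's plate (72 x 36 x 8 mm) has its top 16 mm below and two through holes, 12 mm wide, at x = +18 and -18 mm, either side of tube and post, free below. A U-bolt fully home rests on the tube, its bow point 2 mm below this point
- batten: pale timber batten 126 mm long (y), 20 mm thick, top 70 mm above the bench, on a plywood foot 136 x 66 x 12 mm, fixed; origin on the bench under its middle. The two U-bolts are slung over it side by side, 56 to 80 mm apart
- ubolt_a_bow (a point): U-bolt of 8 mm steel bar, bow up; point at the centre of the bow's curve, z up, y square to the plane of the U. Legs at x = +18 and -18 mm (44 mm over the outside, 28 mm clear inside) reach 48 mm below the point, ends rounded; bow top 22 mm above. 0.09 kg. Fits either post, either way round. Grip from above across the legs (along x), at or up to 8 mm above the point
- ubolt_b_bow (a point): U-bolt of 8 mm steel bar, bow up; point at the centre of the bow's curve, z up, y square to the plane of the U. Legs at x = +18 and -18 mm (44 mm over the outside, 28 mm clear inside) reach 48 mm below the point, ends rounded; bow top 22 mm above. 0.09 kg. Fits either post, either way round. Grip from above across the legs (along x), at or up to 8 mm above the point
- lantern_a: amber glass lantern, may be absent; 0.25 to 0.45 kg, 64 x 64 mm, copper roof up to 94 mm, with a rigid hook of 10 mm bar above it in its y-z plane: an upside-down U, 24 mm wide inside, with a bearing saddle 16 mm wide (x) in its arch. Its -y leg runs down to the roof; its +y leg is a free nose, outer face at y = 22 mm, ending 135 mm up. 230 mm high in all. Origin under its middle, z up
- lantern_a_tongue (a point): centre of the grip tongue on top of the amber lantern's hook, an upright steel plate 9 mm thick (x), 26 mm wide (y), from 190 to 230 mm above the lantern's underside; point at 211 mm, axes as the lantern's. Grip it here across its thickness: a seated pin's top lies 31 mm below this point
- lantern_a_hook (a point): seat of the amber lantern's hook: where the pin's axis (along x) lies once it hangs, 175 mm above the underside, on the middle line; axes as the lantern's. A pin is brought in sideways, from +y, through the gap between nose and roof (40 to 81 mm below this point; best 58 mm, so that the pin's head clears the roof) until below the mouth, then the hook is pushed down
- lantern_a_latch (a joint): sprung brass latch across the mouth of the amber lantern's hook, hinged on the -y leg 33 mm below the seat: 0 shut, up to 1.6 rad swung inward and up. The entering pin pushes it up (about 3 N) to about 1.3 rad; it snaps shut under the pin when the pin is within about 6 mm of the seat. It cannot open downward
- lantern_b: green glass lantern, may be absent; 0.25 to 0.45 kg, 64 x 64 mm, copper roof up to 94 mm, with a rigid hook of 10 mm bar above it in its y-z plane: an upside-down U, 24 mm wide inside, with a bearing saddle 16 mm wide (x) in its arch. Its -y leg runs down to the roof; its +y leg is a free nose, outer face at y = 22 mm, ending 135 mm up. 230 mm high in all. Origin under its middle, z up
- lantern_b_tongue (a point): centre of the grip tongue on top of the green lantern's hook, an upright steel plate 9 mm thick (x), 26 mm wide (y), from 190 to 230 mm above the lantern's underside; point at 211 mm, axes as the lantern's. Grip it here across its thickness: a seated pin's top lies 31 mm below this point
- lantern_b_hook (a point): seat of the green lantern's hook: where the pin's axis (along x) lies once it hangs, 175 mm above the underside, on the middle line; axes as the lantern's. A pin is brought in sideways, from +y, through the gap between nose and roof (40 to 81 mm below this point; best 58 mm, so that the pin's head clears the roof) until below the mouth, then the hook is pushed down
- lantern_b_latch (a joint): sprung brass latch across the mouth of the green lantern's hook, hinged on the -y leg 33 mm below the seat: 0 shut, up to 1.6 rad swung inward and up. The entering pin pushes it up (about 3 N) to about 1.3 rad; it snaps shut under the pin when the pin is within about 6 mm of the seat. It cannot open downward
- lantern_c: blue glass lantern, may be absent; 0.25 to 0.45 kg, 64 x 64 mm, copper roof up to 94 mm, with a rigid hook of 10 mm bar above it in its y-z plane: an upside-down U, 24 mm wide inside, with a bearing saddle 16 mm wide (x) in its arch. Its -y leg runs down to the roof; its +y leg is a free nose, outer face at y = 22 mm, ending 135 mm up. 230 mm high in all. Origin under its middle, z up
- lantern_c_tongue (a point): centre of the grip tongue on top of the blue lantern's hook, an upright steel plate 9 mm thick (x), 26 mm wide (y), from 190 to 230 mm above the lantern's underside; point at 211 mm, axes as the lantern's. Grip it here across its thickness: a seated pin's top lies 31 mm below this point
- lantern_c_hook (a point): seat of the blue lantern's hook: where the pin's axis (along x) lies once it hangs, 175 mm above the underside, on the middle line; axes as the lantern's. A pin is brought in sideways, from +y, through the gap between nose and roof (40 to 81 mm below this point; best 58 mm, so that the pin's head clears the roof) until below the mouth, then the hook is pushed down
- lantern_c_latch (a joint): sprung brass latch across the mouth of the blue lantern's hook, hinged on the -y leg 33 mm below the seat: 0 shut, up to 1.6 rad swung inward and up. The entering pin pushes it up (about 3 N) to about 1.3 rad; it snaps shut under the pin when the pin is within about 6 mm of the seat. It cannot open downward
- flux_bottle: cream flux bottle with red cap, 48 mm diameter, 103 mm high, a bystander; origin under its middle
There are look-alikes about, which are no part of the job. Leave any blue look-alike of the part that bears ubolt_a_bow alone.

How it is judged:
By the outcome, as a careful person would: the job done as asked, in the order asked, and still so for the second after the job is handed in, with the robot touching nothing.
Of lantern_a, lantern_b, lantern_c only 2 to 3 are there at a start; the rules pass over those that are not, and their reading is None.
At some moment in a run one of lantern_a, lantern_b, lantern_c may be knocked a few centimetres aside while the robot is not near it.
It also fails if it takes over 192 s, if anything falls off the work surface, if the arm or the gripper's body presses on something with over 40 N, if the wrist force passes 120 N, or if a joint passes its speed limit or range.

## Working session

There is one attempt and no reset: what is moved stays moved. The work goes in short steps, Python scripts to look and compute and a tool call to move; the robot and the scene stay as the last step left them, time stands still between calls to the robot, and variables do not carry over. Pictures are saved under pics/ and viewed, and the job is handed in when it is done.

Besides the shell and the picture viewer there is one more tool, called after "Emit:" as a command line: name --argument value ..., lists and objects as JSON in quotes. jog_arm: Moves the arm, as the interface text tells. Its arguments: {"type":"object","properties":{"deltas":{"type":"array"},"grip_force":{"type":"number"}},"required":["deltas"]}

```bash
mkdir -p pics; ls; python3 - <<'E'
from workcell import env
import cv2
print(env.state()); print(env.nose_length)
for c in ["scene","side","wrist"]:
    p=env.camera_params(c); print(c,p)
    f=env.grab_frame(c); cv2.imwrite(f"pics/{c}0.png",f[:,:,::-1])
E
```

```text
pics
{'time_s': 0.0, 'qpos': array([-7.69483329e+01,  1.83511505e+01,  8.97057109e+01, -1.94828454e-03,
        7.20439250e+01, -1.14809969e+00]), 'qvel': array([ 0.03370944,  0.01516388,  0.00346866, -0.02391904,  0.02674733,
        0.08268988]), 'effort': array([ 2.32754908e-03, -4.12457907e+01, -2.31973797e+01,  7.27470894e-02,
        4.58024908e-02, -1.36932877e-04]), 'ee_pos': array([ 140.90021025, -556.93111033,  201.72992888]), 'ee_rot': array([-1.79899197e+02, -1.67476339e-04,  1.42003689e+01]), 'force': array([ 0.00666657, -0.69884707, -0.75354734]), 'torque': array([0.01257043, 0.00999293, 0.02901649]), 'gripper_width': 91.16590693976946}
17.0
scene {'fx': 503.33383697606905, 'fy': 503.33383697606905, 'cx': 279.51171856752893, 'cy': 218.71952270935938, 'xyz': array([-149.44918076,  869.22299167,  656.72967763]), 'orientation': array([-114.95066931,    1.32471408, -146.0498277 ])}
side {'fx': 443.82648409899036, 'fy': 443.82648409899036, 'cx': 280.2970450494551, 'cy': 206.79415024848623, 'xyz': array([ 73.76056178, 751.01852133, 666.71267024]), 'orientation': array([-121.37458484,    0.44219643, -152.97233077])}
wrist {'fx': 314.75936062704534, 'fy': 314.75936062704534, 'cx': 277.921493099771, 'cy': 207.23580270835996, 'xyz': array([ 219.77562321, -536.6757834 ,  384.29124049]), 'orientation': array([ 1.63189375e+02,  2.48356897e-02, -7.57839962e+01])}
```

View pics/scene0.png

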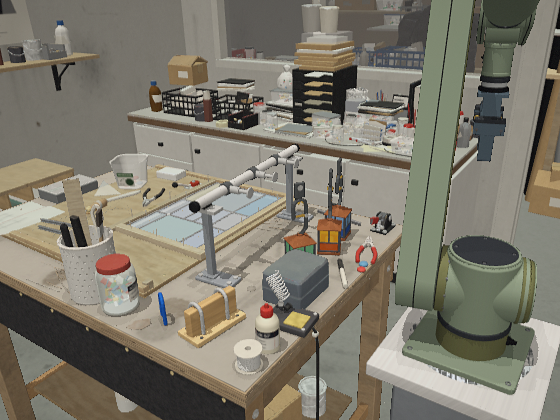

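View pics/side0.png

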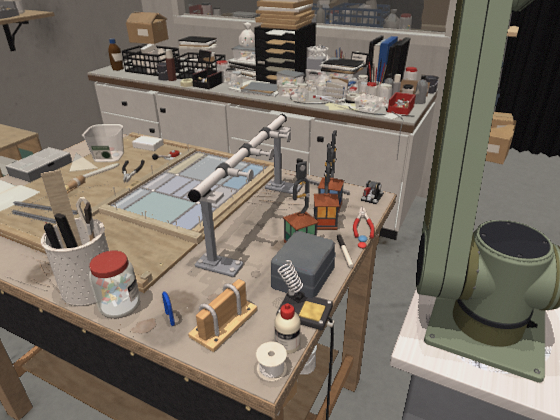

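View pics/wrist0.png

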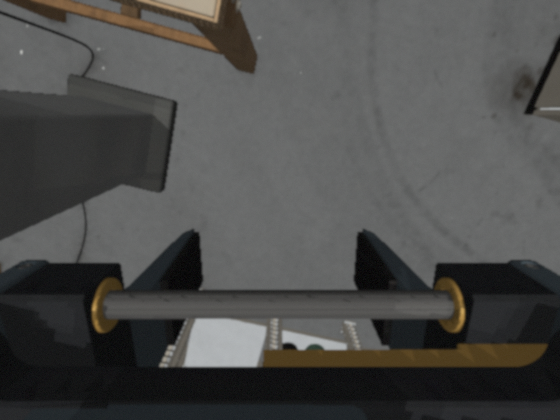

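```bash
cat > h.py <<'E'
from workcell import env
import cv2, numpy as np
from scipy.spatial.transform import Rotation as R
def save(c,n,crop=None,scale=1):
    f=env.grab_frame(c)[:,:,::-1]
    cv2.imwrite(f"pics/{n}_full.png",f)
    if crop: x0,y0,x1,y1=crop; f=f[y0:y1,x0:x1]
    if scale!=1: f=cv2.resize(f,None,fx=scale,fy=scale,interpolation=cv2.INTER_CUBIC)
    cv2.imwrite(f"pics/{n}.png",f)
def RM(o): return R.from_euler('xyz',o,degrees=True).as_matrix()
def proj(p,P):
    q=RM(p['orientation']).T@(np.array(P,float)-p['xyz']); return np.array([p['fx']*q[0]/q[2]+p['cx'],p['fy']*q[1]/q[2]+p['cy']])
def ray(p,u,v):
    d=RM(p['orientation'])@np.array([(u-p['cx'])/p['fx'],(v-p['cy'])/p['fy'],1]); return p['xyz'],d/np.linalg.norm(d)
def onz(p,u,v,z):
    o,d=ray(p,u,v); return o+d*(z-o[2])/d[2]
E
python3 - <<'E'
from h import *
for c in ["scene","side"]:
    save(c,c+"1",(150,130,430,370),2.8)
    for l in ["rail","pin_0","clamp_0","batten","ubolt_a_bow","lantern_a","lantern_b","lantern_c","lantern_a_tongue","lantern_a_hook","flux_bottle"]:
        r=env.look_for(c,l)
        print(c,l)
        for d in r[:5]: print("   ",np.round(d['xyz'],0),round(d['conf'],2),np.round(proj(env.camera_params(c),d['xyz'])), {k:v for k,v in d.items() if k not in('xyz','conf')})
print(env.state()['time_s'])
E
```

```text
scene rail
    [594.   5. 196.] 0.57 [229. 195.] {}
scene pin_0
    [598.   4. 196.] 0.62 [227. 195.] {}
scene clamp_0
    [598.   4. 194.] 0.62 [227. 196.] {}
    [438. -75.  87.] 0.32 [301. 238.] {}
scene batten
    [460. 242.  24.] 0.81 [212. 321.] {}
scene ubolt_a_bow
    [565. 280.  42.] 0.69 [162. 307.] {}
    [461. 270.  61.] 0.56 [201. 313.] {}
    [453. 203.  65.] 0.54 [225. 297.] {}
    [598.   6. 195.] 0.31 [227. 195.] {}
scene lantern_a
    [440. -74.  90.] 0.79 [300. 237.] {}
    [ 444. -276.   80.] 0.78 [337. 211.] {}
    [ 417. -182.   68.] 0.67 [329. 230.] {}
scene lantern_b
    [440. -74.  90.] 0.79 [300. 237.] {}
    [ 444. -276.   80.] 0.78 [337. 211.] {}
    [ 417. -182.   68.] 0.67 [329. 230.] {}
scene lantern_c
    [440. -74.  90.] 0.79 [300. 237.] {}
    [ 444. -276.   80.] 0.78 [337. 211.] {}
    [ 417. -182.   68.] 0.67 [329. 230.] {}
scene lantern_a_tongue
    [ 418. -178.   71.] 0.68 [328. 230.] {}
    [604.   7. 194.] 0.43 [225. 195.] {}
    [ 443. -278.   84.] 0.2 [338. 210.] {}
    [440. -77.  90.] 0.15 [301. 236.] {}
scene lantern_a_hook
    [ 421. -178
[... 860 characters left out ...]
26. 179.] {}
    [442. -71.  82.] 0.61 [301. 219.] {}
    [ 417. -180.   76.] 0.59 [327. 203.] {}
side lantern_b
    [ 444. -274.   84.] 0.81 [331. 183.] {}
    [595.   8. 194.] 0.65 [226. 179.] {}
    [442. -71.  82.] 0.61 [301. 219.] {}
    [ 417. -180.   76.] 0.59 [327. 203.] {}
side lantern_c
    [ 444. -274.   84.] 0.81 [331. 183.] {}
    [595.   8. 194.] 0.65 [226. 179.] {}
    [442. -71.  82.] 0.61 [301. 219.] {}
    [ 417. -180.   76.] 0.59 [327. 203.] {}
side lantern_a_tongue
    [ 420. -184.   76.] 0.77 [327. 202.] {}
    [600.   9. 193.] 0.21 [225. 179.] {}
side lantern_a_hook
    [ 419. -180.   75.] 0.95 [327. 203.] {}
side flux_bottle
    [326. 232.  65.] 0.9 [289. 324.] {}
1.35
```

View pics/scene1.png

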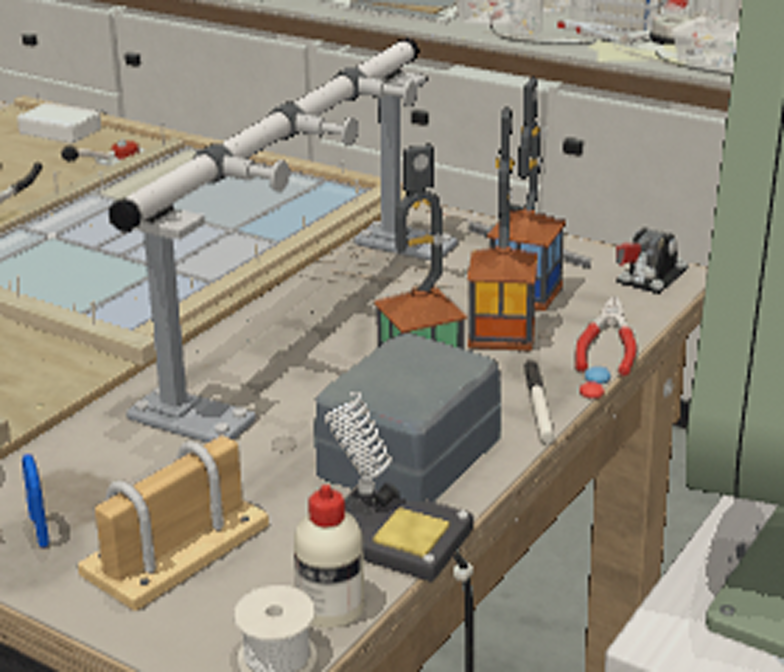

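View pics/side1.png

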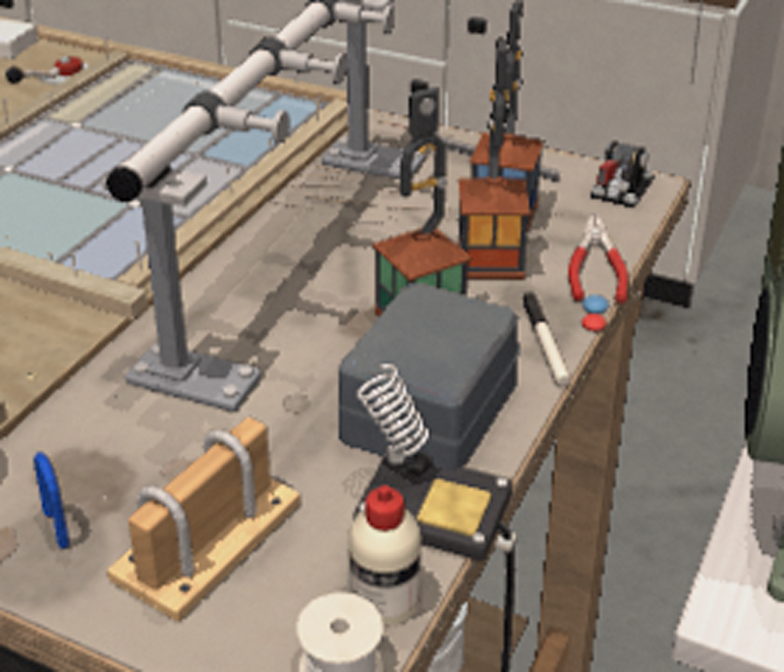

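```bash
python3 - <<'E'
import cv2
for c,(x0,y0,x1,y1) in {"scene":(180,130,310,230),"side":(175,105,305,205)}.items():
    f=cv2.imread(f"pics/{c}1_full.png")[y0:y1,x0:x1]
    f=cv2.resize(f,None,fx=6,fy=6,interpolation=cv2.INTER_CUBIC)
    for k in range(0,130,10): cv2.putText(f,str(x0+k),(k*6,10),0,0.35,(0,0,255),1); cv2.line(f,(k*6,0),(k*6,600),(0,0,255) if k%50==0 else (120,120,255),1) if k%10==0 else 0
    for k in range(0,100,10): cv2.putText(f,str(y0+k),(0,k*6+10),0,0.35,(0,0,255),1); cv2.line(f,(0,k*6),(780,k*6),(120,120,255),1)
    cv2.imwrite(f"pics/{c}_rail.png",f)
E
```

```text
(no output)
```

View pics/scene_rail.png

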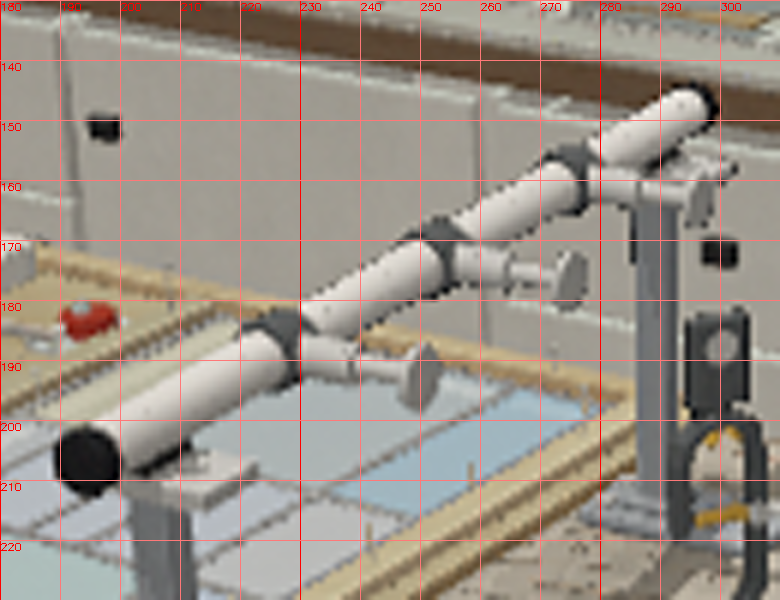

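View pics/side_rail.png

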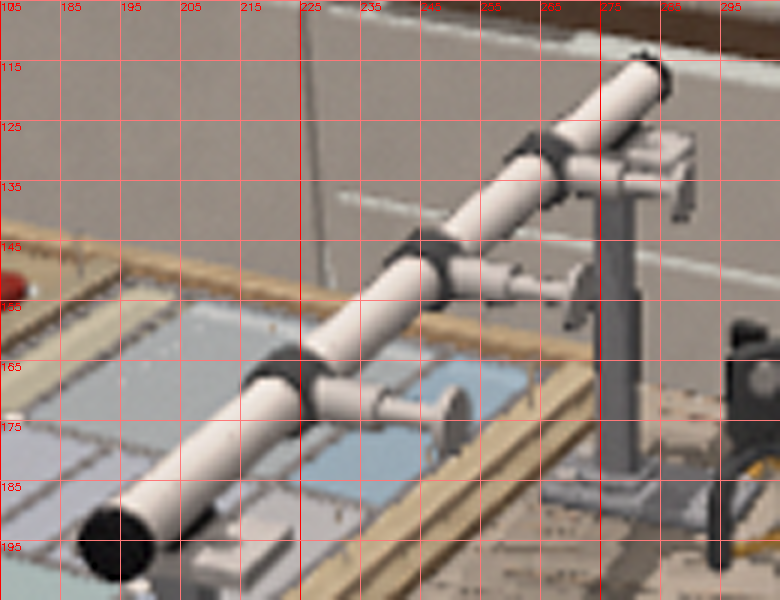

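```bash
cat > railfit.py <<'E'
from h import *
from scipy.optimize import least_squares
L=[(0,245,210),(0,-245,210),(-69,120,210),(-69,0,210),(-69,-120,210)]
obs={'scene':[(194.5,206.5),(297.5,148),(250.0,193),(274.5,176.5),(297.5,162)],'side':[(194.5,195.5),(284.7,118),(250.6,175),(271.7,154.5),(289.3,136.5)]}
P={c:env.camera_params(c) for c in obs}
def T(v,q): 
    a=np.radians(v[2]); return np.array([v[0]+np.cos(a)*q[0]-np.sin(a)*q[1],v[1]+np.sin(a)*q[0]+np.cos(a)*q[1],q[2]])
def res(v,cs):
    return np.concatenate([proj(P[c],T(v,q))-o for c in cs for q,o in zip(L,obs[c])])
for cs in (['scene'],['side'],['scene','side']):
    s=least_squares(res,[590,0,0],args=(cs,)); print(cs,s.x.round(2)); print(s.fun.reshape(-1,2).round(1).tolist())
E
python3 railfit.py
```

```text
['scene'] [ 615.61 -123.19    4.05]
[[-0.5, -0.6], [-0.7, -0.1], [0.1, -0.6], [1.0, 0.3], [0.0, 1.2]]
['side'] [ 616.67 -120.83    4.35]
[[-0.3, -0.3], [-0.8, 0.1], [0.0, 0.2], [0.3, -0.2], [0.8, 0.2]]
['scene', 'side'] [ 616.21 -122.07    4.2 ]
[[-0.8, -0.4], [-1.2, -0.1], [-0.3, -0.5], [0.6, 0.3], [-0.5, 1.2], [-0.0, -0.6], [-0.3, 0.0], [0.3, -0.0], [0.7, -0.4], [1.2, 0.1]]
```

```bash
cat >> h.py <<'E'
def plan(P,yaw=None):
    s=env.state(); p=s['ee_pos']; M=RM(s['ee_rot']); d=M.T@(np.array(P,float)-p)/1000
    t=0
    if yaw is not None:
        y=s['ee_rot'][2]; t=-(yaw-y); t=(t+180)%360-180
    print("t",round(s['time_s'],2),"pos",p.round(1),"rot",s['ee_rot'].round(2),"w",round(s['gripper_width'],1),"F",s['force'].round(1),"q",s['qpos'].round(0))
    print("DELTA",d.round(4),"turn",round(t,2))
def cam_in_tool():
    s=env.state(); p=env.camera_params('wrist'); M=RM(s['ee_rot'])
    return M.T@(p['xyz']-s['ee_pos']), M.T@RM(p['orientation'])
E
python3 - <<'E'
from h import *
t,M=cam_in_tool(); print(t.round(1)); print(M.round(3))
# ground hit of optical axis below TCP height 
print("at tool z=", [(z,(t+M[:,2]*(z-t[2])/M[2,2]).round(0)) for z in (0,100,200,300)])
plan([457,140,330],94)
E
```

```text
[  81.4   -0.6 -182.5]
[[ 0.    -0.957 -0.289]
 [ 1.    -0.     0.001]
 [-0.001 -0.289  0.957]]
at tool z= [(0, array([26., -0.,  0.])), (100, array([ -4.,  -0., 100.])), (200, array([-34.,  -0., 200.])), (300, array([-64.,  -0., 300.]))]
t 1.35 pos [ 141.1 -557.4  202.6] rot [179.99  -0.    14.2 ] w 90.9 F [-0.3  0.6  0.3] q [-77.  18.  90.   0.  72.  -1.]
DELTA [ 0.4774 -0.5986 -0.1275] turn -79.8
```

```bash
python3 - <<'E'
from h import *
plan([457,200,310],94.2)
E
```

```text
t 1.35 pos [ 141.1 -557.4  202.6] rot [179.99  -0.    14.2 ] w 90.9 F [-0.3  0.6  0.3] q [-77.  18.  90.   0.  72.  -1.]
DELTA [ 0.4921 -0.6568 -0.1075] turn -80.0
```

Emit:
jog_arm --deltas '[[[0, 0, -0.04, 0, 0.09], [0, 0, -0.08, 0, 0.09], [0, 0, -0.107, 0, 0.09], [0.492, -0.657, -0.107, -80, 0.09], [0.492, -0.657, -0.107, -80, 0.09], [0.492, -0.657, -0.107, -80, 0.09], [0.492, -0.657, -0.107, -80, 0.09], [0.492, -0.657, -0.107, -80, 0.09], [0.492, -0.657, -0.107, -80, 0.09], [0.492, -0.657, -0.107, -80, 0.09], [0.492, -0.657, -0.107, -80, 0.09], [0.492, -0.657, -0.107, -80, 0.09], [0.492, -0.657, -0.107, -80, 0.09], [0.492, -0.657, -0.107, -80, 0.09], [0.492, -0.657, -0.107, -80, 0.09], [0.492, -0.657, -0.107, -80, 0.09], [0.492, -0.657, -0.107, -80, 0.09], [0.492, -0.657, -0.107, -80, 0.09], [0.492, -0.657, -0.107, -80, 0.09], [0.492, -0.657, -0.107, -80, 0.09]]]'

```text
time_s: 3.02
ee_pos: [413.8, 98.6, 309.8]
ee_rot: [179.9, 0.0, 94.2]
force: [1.3, -2.0, -0.2]
gripper_width: 89.9
```

```bash
python3 - <<'E'
from h import *
plan([457,200,310],94.2)
E
```

```text
t 3.02 pos [413.8  98.6 309.8] rot [1.7994e+02 1.0000e-02 9.4250e+01] w 89.9 F [ 1.3 -2.  -0.2] q [12.  1. 96. -0. 83.  8.]
DELTA [ 0.0979  0.0506 -0.0001] turn 0.05
```

Emit:
jog_arm --deltas '[[[0.08, 0.04, 0, 0, 0.09], [0.08, 0.04, 0, 0, 0.09], [0.08, 0.04, 0, 0, 0.09], [0.08, 0.04, 0, 0, 0.09], [0.08, 0.04, 0, 0, 0.09]]]'

```text
time_s: 3.43
ee_pos: [447.2, 178.6, 309.2]
ee_rot: [-179.9, 0.1, 94.2]
force: [0.3, -0.9, 0.4]
gripper_width: 90.0
```

```bash
python3 - <<'E'
from h import *
plan([457,200,310],94.2)
p=env.camera_params('wrist')
save('wrist','w1')
for l in ["ubolt_a_bow","batten","rail"]:
    for d in env.look_for('wrist',l): print(l,d['xyz'].round(0) if hasattr(d['xyz'],'round') else d['xyz'],d['conf'],proj(p,d['xyz']).round(0))
E
```

```text
t 3.43 pos [447.2 178.6 309.2] rot [-1.7993e+02  7.0000e-02  9.4240e+01] w 90.0 F [ 0.3 -0.9  0.4] q [20.  7. 90. -0. 84. 16.]
DELTA [ 0.0206  0.0114 -0.0008] turn 0.04
ubolt_a_bow [585.7, 91.4, 7.1] 0.73 [359. 226.]
ubolt_a_bow [570.1, 276.1, 59.8] 0.61 [378. 107.]
batten [468.7, 235.7, 16.2] 0.66 [296. 131.]
rail [585.0, 95.3, 8.9] 0.61 [359. 224.]
```

View pics/w1.png

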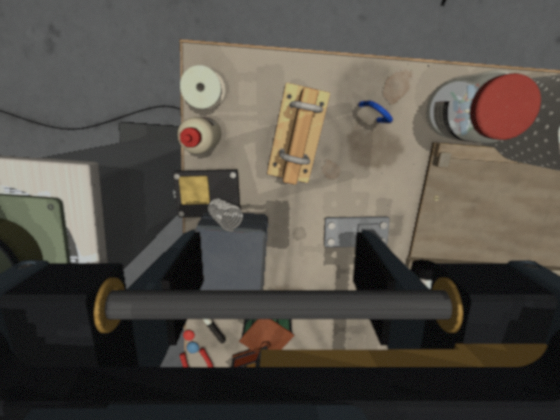

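```bash
cat >> h.py <<'E'
def grid(src,out,box,s,step=10):
    x0,y0,x1,y1=box
    f=cv2.imread(f"pics/{src}.png")[y0:y1,x0:x1]
    f=cv2.resize(f,None,fx=s,fy=s,interpolation=cv2.INTER_CUBIC)
    for k in range(0,x1-x0,step): cv2.putText(f,str(x0+k),(int(k*s),10),0,0.35,(0,0,255),1); cv2.line(f,(int(k*s),0),(int(k*s),5),(0,0,255),1)
    for k in range(0,y1-y0,step): cv2.putText(f,str(y0+k),(0,int(k*s)+10),0,0.35,(0,0,255),1); cv2.line(f,(0,int(k*s)),(5,int(k*s)),(0,0,255),1)
    cv2.imwrite(f"pics/{out}.png",f)
E
python3 -c "
from h import *
grid('w1_full','w1z',(255,75,345,195),5)"
```

```text
(no output)
```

View pics/w1z.png

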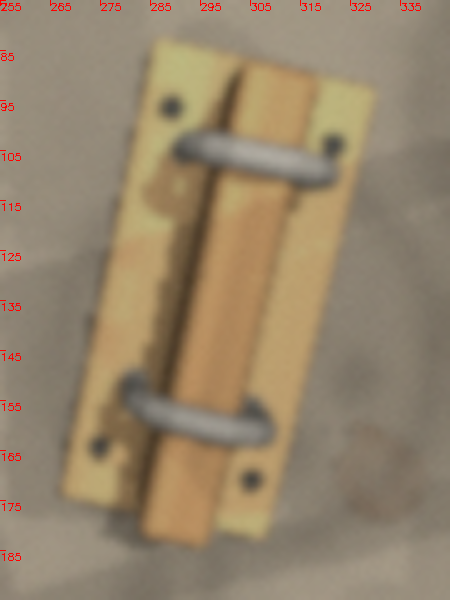

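```bash
python3 - <<'E'
from h import *
p=env.camera_params('wrist')
for n,a,b,m in (("far",(289.7,104),(322,109.5),(306.5,105.8)),("near",(279.8,154),(309.5,161.5),(294.5,158.5))):
    A=onz(p,*a,64);B=onz(p,*b,64);C=onz(p,*m,78); print(n,A.round(1),B.round(1),((A+B)/2).round(1),C.round(1),np.linalg.norm(A-B).round(1),np.degrees(np.arctan2(*(B-A)[[1,0]])).round(1))
a=onz(p,305.5,88,70);b=onz(p,289.5,180,70); print(a,b,np.degrees(np.arctan2(*(a-b)[[1,0]]))-90,np.linalg.norm(a-b))
E
```

```text
far [455.3 270.6  64. ] [497.8 266.8  64. ] [476.5 268.7  64. ] [476.  269.6  78. ] 42.6 -5.1
near [447.3 205.6  64. ] [488.4 198.3  64. ] [467.8 201.9  64. ] [466.7 202.9  78. ] 41.7 -10.0
[473.35767188 290.94560926  70.        ] [462.9683605  172.03971085  70.        ] -4.993493213837112 119.35891449307388
```

```bash
python3 - <<'E'
from h import *
for c in ('scene','side'):
    p=env.camera_params(c)
    for P in ([476,269.2,82],[467,202.4,82]): print(c,proj(p,P).round(1))
grid('scene1_full','s1z',(180,280,250,350),8)
grid('side1_full','d1z',(190,270,260,350),7)
E
```

```text
scene [194.8 302. ]
scene [219.7 287.9]
side [208.  304.1]
side [231.3 284.1]
```

View pics/s1z.png

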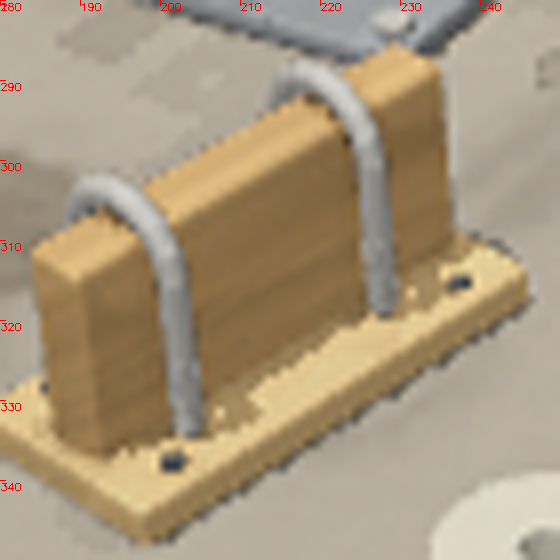

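View pics/d1z.png

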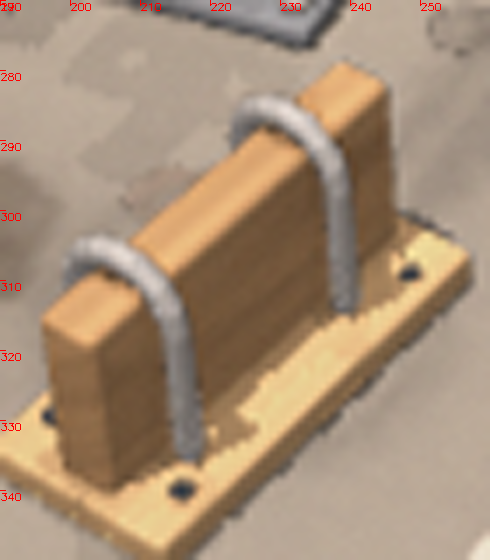

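```bash
python3 - <<'E'
from h import *
plan([472,205,165],85)
E
```

```text
t 3.63 pos [447.2 177.6 310. ] rot [1.7996e+02 1.0000e-02 9.4080e+01] w 90.0 F [ 0.3 -0.2 -0.1] q [20.  7. 90. -0. 84. 16.]
DELTA [0.0256 0.0266 0.145 ] turn 9.08
```

Emit:
jog_arm --deltas '[[[0.0256, 0.0266, 0.04, 7, 0.09], [0.0256, 0.0266, 0.08, 9, 0.09], [0.0256, 0.0266, 0.11, 9, 0.09], [0.0256, 0.0266, 0.13, 9, 0.09], [0.0256, 0.0266, 0.145, 9, 0.09], [0.0256, 0.0266, 0.145, 9, 0.09], [0.0256, 0.0266, 0.145, 9, 0.09], [0.0256, 0.0266, 0.145, 9, 0.09]]]'

```text
time_s: 4.3
ee_pos: [473.2, 206.3, 166.1]
ee_rot: [179.9, -0.1, 85.1]
force: [1.1, 0.5, 0.6]
gripper_width: 89.9
```

```bash
python3 - <<'E'
from h import *
plan([467,202,66],85)
p=env.camera_params('wrist')
save('wrist','w2')
grid('w2_full','w2z',(210,40,350,300),2.3)
grid('w2_full','w2z',(220,30,350,250),3)
E
```

```text
t 4.3 pos [473.2 206.3 166.1] rot [ 1.7985e+02 -7.0000e-02  8.5140e+01] w 89.9 F [1.1 0.5 0.6] q [ 22.  15. 101.  -0.  65.  27.]
DELTA [-0.0049 -0.0061  0.1001] turn 0.14
```

View pics/w2.png

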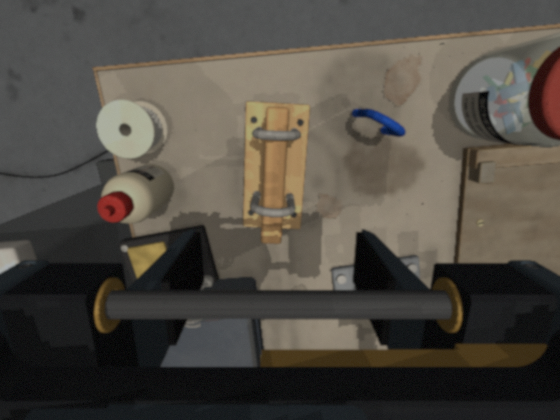

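View pics/w2z.png

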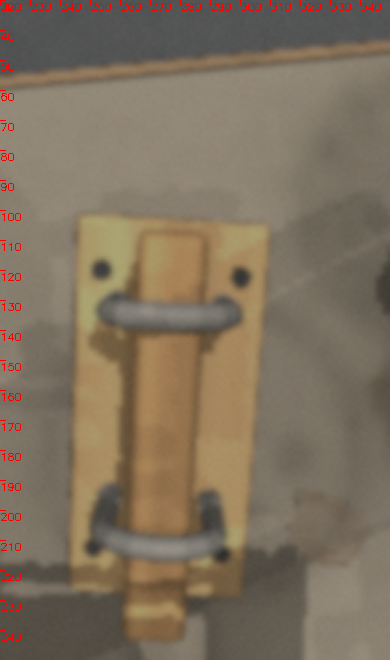

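```bash
python3 - <<'E'
from h import *
p=env.camera_params('wrist')
for n,a,b,m in (("far",(252.7,131),(300.7,133.5),(276.5,134)),("near",(250.5,207),(296.7,209.5),(273.5,212))):
    A=onz(p,*a,65);B=onz(p,*b,65);C=onz(p,*m,78); print(n,A.round(1),B.round(1),((A+B)/2).round(1),C.round(1),np.linalg.norm(A-B).round(1),np.degrees(np.arctan2(*(B-A)[[1,0]])).round(1))
E
```

```text
far [456.4 274.7  65. ] [498.3 269.   65. ] [477.3 271.8  65. ] [477.1 271.2  78. ] 42.2 -7.7
near [446.9 205.6  65. ] [490.1 199.4  65. ] [468.5 202.5  65. ] [468.5 202.9  78. ] 43.6 -8.1
```

```bash
python3 - <<'E'
from h import *
plan([468.5,202.7,66.5],82)
E
```

```text
t 4.35 pos [473.4 206.5 166.3] rot [ 1.7982e+02 -9.0000e-02  8.5150e+01] w 89.9 F [-0.2 -0.3  0.4] q [ 22.  15. 101.  -0.  65.  27.]
DELTA [-0.0043 -0.0048  0.0998] turn 3.15
```

Emit:
jog_arm --deltas '[[[-0.004, -0.005, 0.02, 3, 0.07], [-0.004, -0.005, 0.04, 3, 0.07], [-0.004, -0.005, 0.06, 3, 0.07], [-0.004, -0.005, 0.075, 3, 0.07], [-0.004, -0.005, 0.085, 3, 0.07], [-0.004, -0.005, 0.085, 3, 0.07], [-0.004, -0.005, 0.085, 3, 0.07]]]'

```text
time_s: 4.93
ee_pos: [467.6, 203.1, 80.3]
ee_rot: [179.9, -0.0, 82.2]
force: [0.5, 0.5, 0.6]
gripper_width: 70.1
```

```bash
python3 - <<'E'
from h import *
plan([468.5,202.7,66.5],82)
p=env.camera_params('wrist')
print(proj(p,[468.5,202.7,82]),proj(p,[468.5+22*np.cos(np.radians(8)),202.7-3,62]),proj(p,[468.5-22,202.7+3,62]))
save('wrist','w3')
E
```

```text
t 4.93 pos [467.6 203.1  80.3] rot [ 1.7993e+02 -3.0000e-02  8.2190e+01] w 70.1 F [0.5 0.5 0.6] q [ 22.  19. 108.  -0.  53.  30.]
DELTA [-0.0003  0.0009  0.0138] turn 0.19
[280.82825404 250.02847534] [312.52305677 237.79923043] [248.18318895 237.83505444]
```

View pics/w3.png

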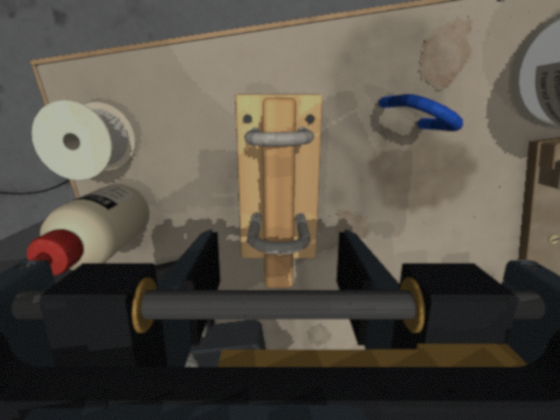

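Emit:
jog_arm --deltas '[[[0.001, 0, 0.007, 0, 0.07], [0.001, 0, 0.0138, 0, 0.07], [0.001, 0, 0.0138, 0, 0.06], [0.001, 0, 0.0138, 0, 0.03], [0.001, 0, 0.0138, 0, 0.03], [0.001, 0, 0.0138, 0, 0.03], [0.001, 0, 0.0138, 0, 0.03], [0.001, 0, 0.0138, 0, 0.03], [0.001, 0, 0.0138, 0, 0.03]]]' --grip_force 35

```text
time_s: 5.73
ee_pos: [467.2, 204.0, 65.8]
ee_rot: [180.0, -0.0, 82.2]
force: [0.3, -0.2, 0.5]
gripper_width: 30.2
```

```bash
python3 - <<'E'
from h import *
plan([468.5,202.7,66.5],82)
save('wrist','w4')
E
```

```text
t 5.73 pos [467.2 204.   65.8] rot [179.99  -0.    82.2 ] w 30.2 F [ 0.3 -0.2  0.5] q [ 22.  20. 109.  -0.  51.  30.]
DELTA [-0.0011  0.0015 -0.0007] turn 0.2
```

View pics/w4.png

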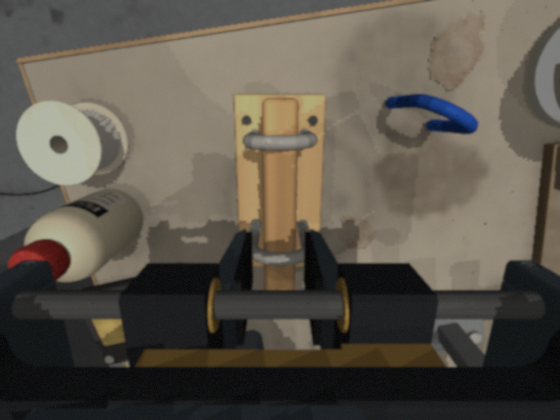

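```bash
python3 - <<'E'
from h import *
p=env.camera_params('wrist'); s=env.state()
M=RM(s['ee_rot'])
for d in [(0,0,0),(16,0,0),(16,15,0),(16,15,17),(0,15,17),(-16,15,17)]: print(d,proj(p,s['ee_pos']+M@np.array(d)).round(0))
for z in (66,72,78,82): print(onz(p,278,257,z).round(1))
grid('w4_full','w4z',(220,110,340,310),4)
E
```

```text
(0, 0, 0) [279. 248.]
(16, 0, 0) [279. 225.]
(16, 15, 0) [304. 225.]
(16, 15, 17) [302. 216.]
(0, 15, 17) [301. 238.]
(-16, 15, 17) [301. 259.]
[465.6 198.3  66. ]
[465.9 201.2  72. ]
[466.3 204.1  78. ]
[466.6 206.   82. ]
```

View pics/w4z.png

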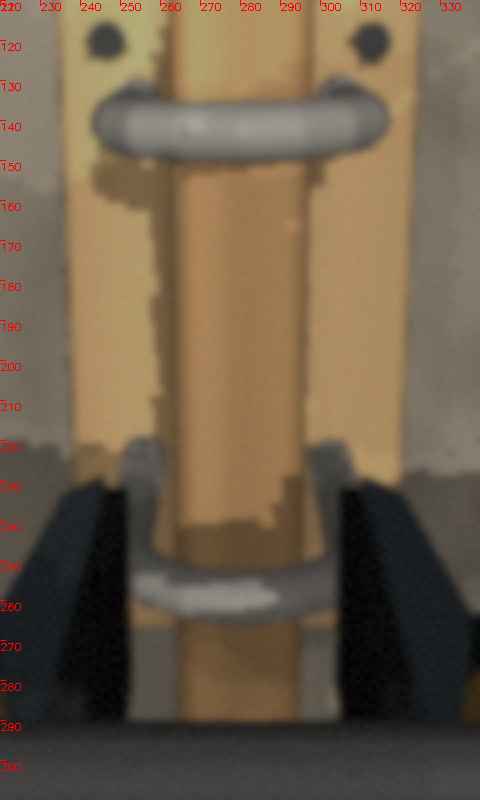

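```bash
python3 - <<'E'
from h import *
save('scene','s2'); save('side','d2')
grid('s2_full','s2z',(170,220,290,350),5)
grid('d2_full','d2z',(170,220,290,350),5)
print(env.state()['gripper_width'])
E
```

```text
30.133889837112033
```

View pics/s2z.png

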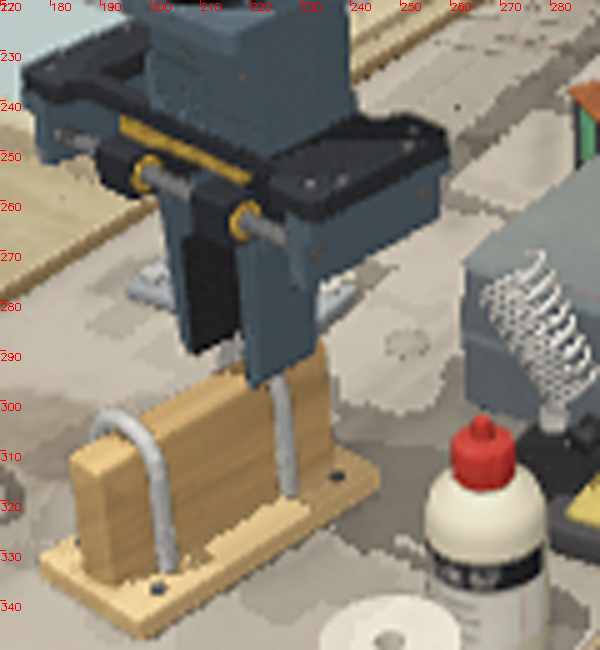

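View pics/d2z.png

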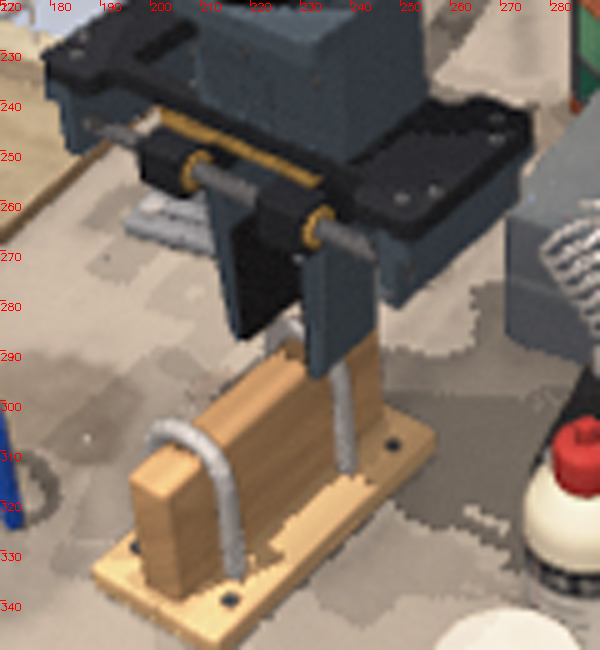

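```bash
python3 - <<'E'
from h import *
s=env.state();M=RM(s['ee_rot'])
for c in('scene','side'):
    p=env.camera_params(c)
    for n,d in dict(TCP=(0,0,0),tipL=(16,-15,17),tipR=(16,-29,17),tipother=(16,15,17),tipLb=(-16,-29,17)).items(): print(c,n,proj(p,s['ee_pos']+M@np.array(d)).round(0))
    a=np.radians(-8)
    for n,d in dict(point=(0,60),top=(0,82),leg1=(-18,12),leg2=(18,12)).items(): print(c,n,proj(p,[468.5+d[0]*np.cos(a),202.7+d[0]*np.sin(a),d[1]]).round(0))
E
```

```text
scene TCP [220. 295.]
scene tipL [219. 307.]
scene tipR [224. 310.]
scene tipother [210. 302.]
scene tipLb [235. 303.]
scene point [220. 297.]
scene top [219. 288.]
scene leg1 [227. 318.]
scene leg2 [216. 312.]
side TCP [231. 291.]
side tipL [233. 305.]
side tipR [238. 308.]
side tipother [221. 299.]
side tipLb [248. 298.]
side point [231. 292.]
side top [231. 284.]
side leg1 [240. 314.]
side leg2 [226. 306.]
```

```bash
python3 - <<'E'
from h import *
s=env.state();M=RM(s['ee_rot'])
for zt in (17,5,-5,-10,-15,-20):
  print(zt,[proj(env.camera_params(c),s['ee_pos']+M@np.array([x,y,zt])).round(0).tolist() for c in('scene','side','wrist') for x,y in ((16,-15),(16,-29),(-16,-29))])
E
```

```text
17 [[219.0, 307.0], [224.0, 310.0], [235.0, 303.0], [233.0, 305.0], [238.0, 308.0], [248.0, 298.0], [257.0, 216.0], [236.0, 216.0], [238.0, 259.0]]
5 [[219.0, 303.0], [224.0, 305.0], [235.0, 298.0], [232.0, 300.0], [238.0, 303.0], [248.0, 294.0], [256.0, 222.0], [233.0, 222.0], [235.0, 268.0]]
-5 [[219.0, 299.0], [223.0, 301.0], [235.0, 294.0], [232.0, 296.0], [237.0, 299.0], [248.0, 290.0], [254.0, 227.0], [231.0, 227.0], [233.0, 275.0]]
-10 [[219.0, 297.0], [223.0, 299.0], [234.0, 292.0], [232.0, 295.0], [237.0, 297.0], [248.0, 288.0], [254.0, 230.0], [230.0, 230.0], [232.0, 279.0]]
-15 [[218.0, 295.0], [223.0, 297.0], [234.0, 290.0], [231.0, 293.0], [237.0, 295.0], [248.0, 286.0], [253.0, 234.0], [229.0, 234.0], [231.0, 283.0]]
-20 [[218.0, 292.0], [223.0, 295.0], [234.0, 288.0], [231.0, 291.0], [237.0, 293.0], [247.0, 284.0], [253.0, 237.0], [227.0, 237.0], [230.0, 288.0]]
```

The fingers closed to 30 mm without meeting the 44 mm U-bolt. All three cameras put the fingertips about 11 mm behind the reported TCP, not 17 mm ahead, so the real tool is about 28 mm higher than stated. I'll open, go deeper and check.

Emit:
jog_arm --deltas '[[[0, 0, 0, 0, 0.07], [0, 0, 0, 0, 0.07], [0, 0, 0, 0, 0.07], [0, 0, 0, 0, 0.07], [0, 0.001, 0.01, 0, 0.07], [0, 0.001, 0.02, 0, 0.07], [0, 0.001, 0.027, 0, 0.07], [0, 0.001, 0.027, 0, 0.07], [0, 0.001, 0.027, 0, 0.07]]]'

```text
time_s: 6.63
ee_pos: [467.5, 203.5, 37.7]
ee_rot: [-179.9, 0.1, 82.2]
force: [0.7, 0.3, 0.3]
gripper_width: 69.9
```

```bash
python3 - <<'E'
from h import *
plan([468.5,202.7,38],82)
save('scene','s3',(170,220,290,350),5)
E
```

```text
t 6.63 pos [467.5 203.5  37.7] rot [-1.799e+02  7.000e-02  8.220e+01] w 69.9 F [0.7 0.3 0.3] q [ 22.  22. 111.  -0.  47.  30.]
DELTA [-0.0007  0.0011 -0.0003] turn 0.2
```

View pics/s3.png

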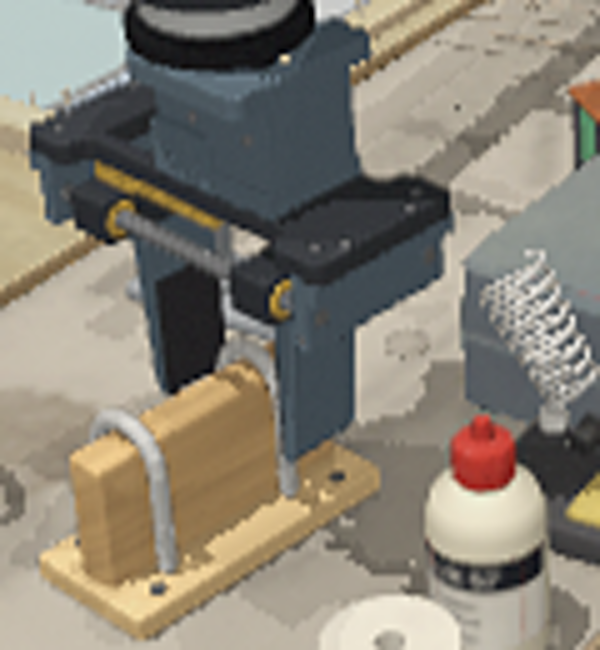

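Emit:
jog_arm --deltas '[[[0, 0, 0, 0, 0.05], [0, 0, 0, 0, 0.03], [0, 0, 0, 0, 0.03], [0, 0, 0, 0, 0.03], [0, 0, 0, 0, 0.03], [0, 0, 0, 0, 0.03], [0, 0, 0, 0, 0.03]]]' --grip_force 40

```text
time_s: 7.27
ee_pos: [468.1, 203.9, 38.9]
ee_rot: [180.0, -0.0, 82.2]
force: [0.2, -1.1, 1.2]
gripper_width: 42.1
```

```bash
python3 - <<'E'
from h import *
plan([467.5,203.5,130],82)
save('wrist','w5',(180,100,380,320),3)
E
```

```text
t 7.27 pos [468.1 203.9  38.9] rot [179.99  -0.    82.2 ] w 42.1 F [ 0.2 -1.1  1.2] q [ 22.  22. 111.  -0.  47.  30.]
DELTA [-0.0004 -0.0006 -0.0911] turn 0.2
```

View pics/w5.png

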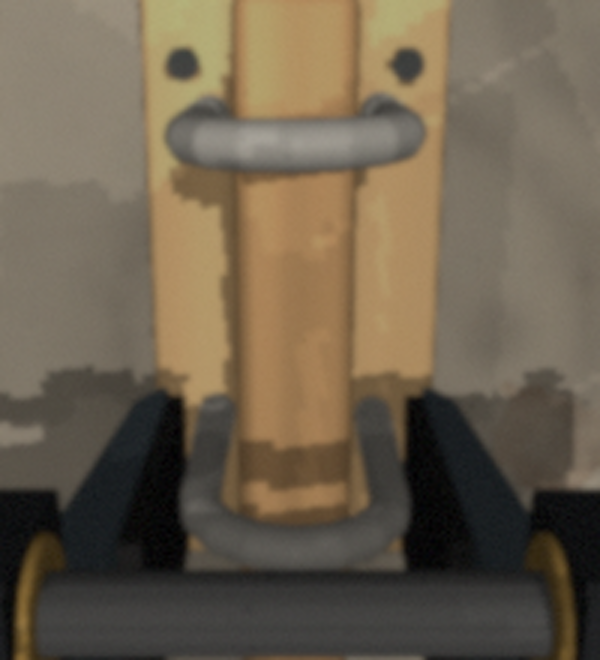

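Emit:
jog_arm --deltas '[[[0, 0, -0.015, 0, 0.03], [0, 0, -0.035, 0, 0.03], [0, 0, -0.07, 0, 0.03], [0, 0, -0.11, 0, 0.03], [0, 0, -0.15, 0, 0.03], [0, 0, -0.19, 0, 0.03], [0, 0, -0.22, 0, 0.03], [0, 0, -0.237, 0, 0.03], [0, 0, -0.237, 0, 0.03], [0, 0, -0.237, 0, 0.03]]]'

```text
time_s: 8.15
ee_pos: [468.1, 203.8, 275.7]
ee_rot: [180.0, -0.0, 82.2]
force: [0.2, -0.4, -1.6]
gripper_width: 42.0
```

```bash
python3 - <<'E'
from h import *
plan([601,82,278],94.2)
save('wrist','w6',(180,100,380,320),3)
E
```

```text
t 8.15 pos [468.1 203.8 275.7] rot [ 1.7995e+02 -2.0000e-02  8.2200e+01] w 42.0 F [ 0.2 -0.4 -1.6] q [22. 10. 90. -0. 80. 30.]
DELTA [-0.1026  0.1482 -0.0022] turn -12.0
```

View pics/w6.png

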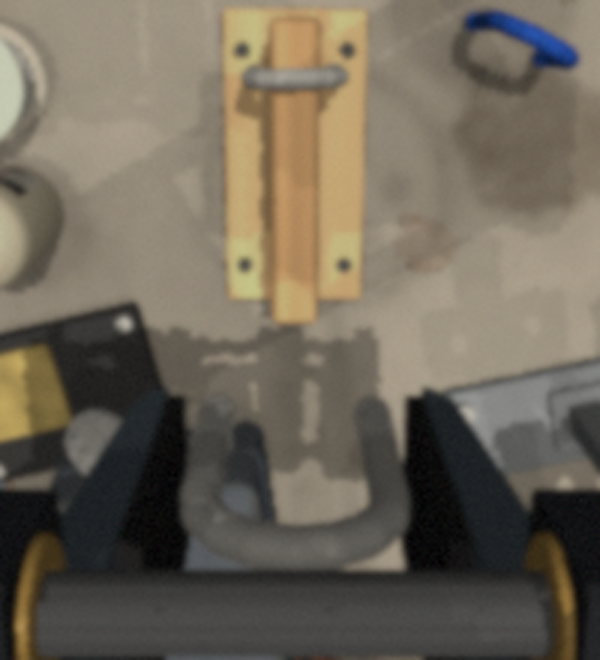

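Emit:
jog_arm --deltas '[[[-0.02, 0.03, -0.003, -3, 0.03], [-0.04, 0.06, -0.003, -6, 0.03], [-0.06, 0.09, -0.003, -9, 0.03], [-0.085, 0.12, -0.003, -12, 0.03], [-0.097, 0.14, -0.003, -12, 0.03], [-0.102, 0.148, -0.003, -12, 0.03], [-0.102, 0.148, -0.003, -12, 0.03], [-0.102, 0.148, -0.003, -12, 0.03], [-0.102, 0.148, -0.003, -12, 0.03]]]'

```text
time_s: 8.95
ee_pos: [599.5, 83.7, 277.9]
ee_rot: [-179.9, -0.0, 94.3]
force: [-0.5, 0.6, -1.0]
gripper_width: 42.3
```

```bash
python3 - <<'E'
from h import *
plan([601,82,278],94.2)
save('wrist','w7',(180,100,380,320),3)
grid('w7_full','w7g',(200,130,360,290),5)
E
```

```text
t 8.95 pos [599.5  83.7 277.9] rot [-1.7987e+02 -3.0000e-02  9.4260e+01] w 42.3 F [-0.5  0.6 -1. ] q [ 7. 19. 78.  0. 83.  3.]
DELTA [-0.0018  0.0013 -0.0001] turn 0.06
```

View pics/w7g.png

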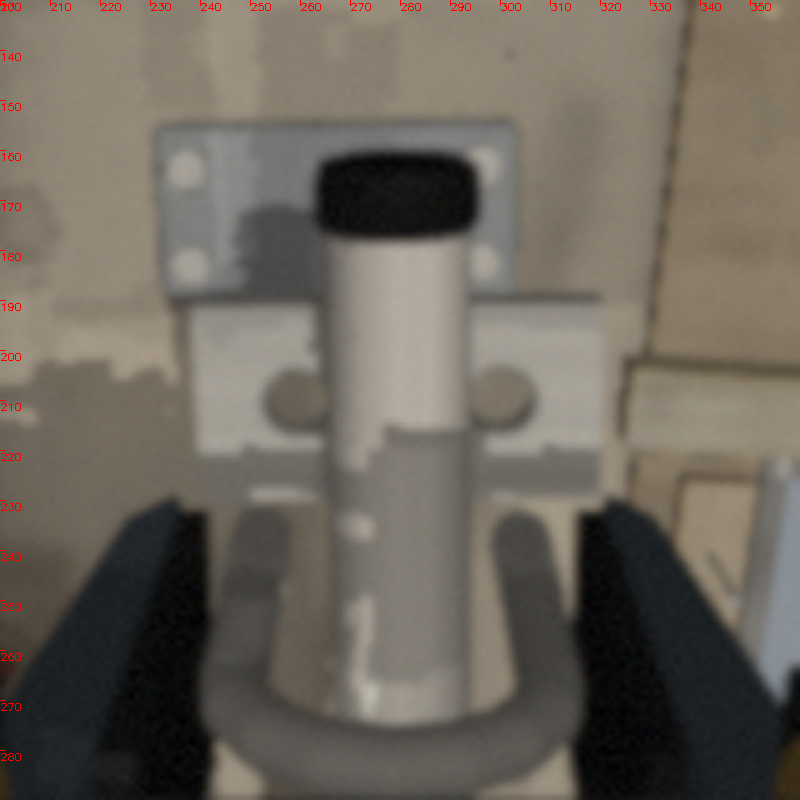

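```bash
cat >> h.py <<'E'
CT=np.array([81.4,-0.6,-182.5])
CM=np.array([[0,-.957,-.289],[1,0,.001],[-.001,-.289,.957]])
def tray(u,v,tz,p=None):
    p=p or env.camera_params('wrist')
    d=CM@np.array([(u-p['cx'])/p['fx'],(v-p['cy'])/p['fy'],1]); return CT+d*(tz-CT[2])/d[2]
E
python3 - <<'E'
from h import *
s=env.state(); zp=s['ee_pos'][2]-194
print("plate",tray(259.4,209,zp),tray(300.1,209,zp),tray(238,209,zp),tray(320.5,209,zp))
for tz in (15,23,30): print("legs",tz,tray(252.8,235.5,tz),tray(303.3,235.5,tz))
for tz in (-44,-36,-30): print("bow",tz,tray(278.5,282,tz))
E
```

```text
plate [ -0.83544043 -16.75949801  84.41774976] [-0.84657133 19.36673841 84.41774976] [ -0.82958902 -35.75069774  84.41774976] [-0.85215159 37.47791739 84.41774976]
legs 15 [  1.87323172 -17.316614    15.        ] [ 1.85952634 16.71700909 15.        ]
legs 23 [ -1.34810573 -17.99374266  23.        ] [-1.36236627 17.41845756 23.        ]
legs 30 [ -4.166776   -18.58623025  30.        ] [-4.18152229 18.03222497 30.        ]
bow -44 [  0.90319032  -0.15754745 -44.        ]
bow -36 [ -3.74644489  -0.13199062 -36.        ]
bow -30 [ -7.2336713  -0.112823  -30.       ]
```

Emit:
jog_arm --deltas '[[[0.001, 0.0014, 0, 0, 0.03], [0.001, 0.0014, 0.01, 0, 0.03], [0.001, 0.0014, 0.02, 0, 0.03], [0.001, 0.0014, 0.03, 0, 0.03], [0.001, 0.0014, 0.036, 0, 0.03], [0.001, 0.0014, 0.042, 0, 0.03], [0.001, 0.0014, 0.047, 0, 0.03], [0.001, 0.0014, 0.05, 0, 0.03], [0.001, 0.0014, 0.05, 0, 0.03], [0.001, 0.0014, 0.05, 0, 0.03]]]'

```text
time_s: 9.83
ee_pos: [602.3, 83.7, 228.8]
ee_rot: [180.0, 0.0, 94.2]
force: [0.3, 0.3, -0.5]
gripper_width: 42.7
```

```bash
python3 - <<'E'
from h import *
plan([601,82,278],94.2)
save('wrist','w8',(180,100,380,320),3)
grid('w8_full','w8g',(200,160,360,290),5)
E
```

```text
t 9.83 pos [602.3  83.7 228.8] rot [179.98   0.    94.19] w 42.7 F [ 0.3  0.3 -0.5] q [ 7. 21. 83. -0. 77.  3.]
DELTA [-0.0016 -0.0015 -0.0492] turn -0.01
```

View pics/w8g.png

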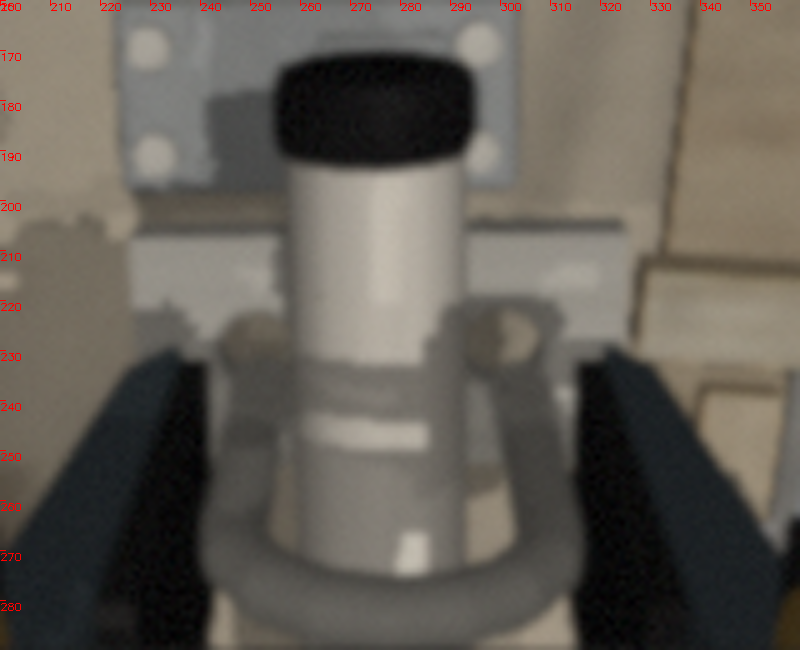

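```bash
python3 - <<'E'
from h import *
s=env.state(); zp=s['ee_pos'][2]-194
print("t",s['time_s'],s['ee_pos'],"plate",tray(226.5,228,zp),tray(325,228,zp),tray(275,203.8,zp), "legs",tray(252.8,235.5,24.3),tray(303.3,235.5,24.3))
E
```

```text
t 9.8833 [602.47152989  83.78263938 229.10206608] plate [ -0.28078012 -38.26292586  35.10206608] [-0.30803686 34.33795405 35.10206608] [18.27133461 -2.47687633 35.10206608] legs [ -1.87157306 -18.10377607  24.3       ] [-1.88592381 17.53244294 24.3       ]
```

Emit:
jog_arm --deltas '[[[0.0017, -0.0017, 0, 0, 0.03], [0.0017, -0.0017, 0, 0, 0.03], [0.0017, -0.0017, 0, 0, 0.03], [0.0017, -0.0017, 0, 0, 0.03], [0.0017, -0.0017, 0, 0, 0.03]]]'

```text
time_s: 10.3
ee_pos: [600.4, 85.4, 228.9]
ee_rot: [180.0, 0.0, 94.2]
force: [-0.4, -0.7, -1.1]
gripper_width: 42.1
```

```bash
python3 - <<'E'
from h import *
plan([601,82,278],94.2)
save('wrist','w9',(180,100,380,320),3)
grid('w9_full','w9g',(200,160,360,290),5)
E
```

```text
t 10.3 pos [600.4  85.4 228.9] rot [1.7998e+02 1.0000e-02 9.4200e+01] w 42.1 F [-0.4 -0.7 -1.1] q [ 7. 20. 83. -0. 77.  3.]
DELTA [-0.0034  0.0003 -0.0491] turn 0.0
```

View pics/w9g.png

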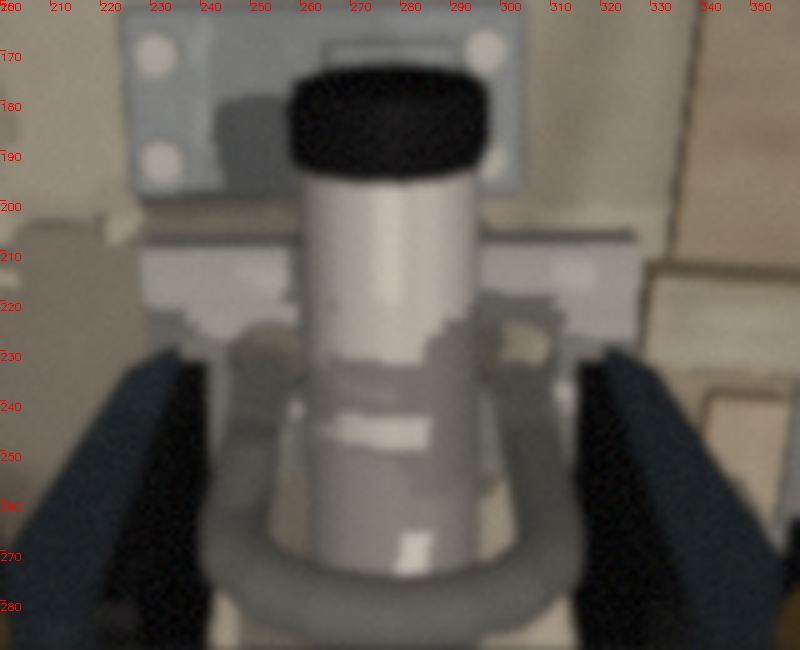

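Emit:
jog_arm --deltas '[[[0.0004, 0, 0.005, 0, 0.03], [0.0004, 0, 0.009, 0, 0.03], [0.0004, 0, 0.013, 0, 0.03], [0.0004, 0, 0.016, 0, 0.03], [0.0004, 0, 0.019, 0, 0.03], [0.0004, 0, 0.022, 0, 0.03], [0.0004, 0, 0.022, 0, 0.03], [0.0004, 0, 0.022, 0, 0.03]]]'

```text
time_s: 11.02
ee_pos: [600.3, 85.7, 206.5]
ee_rot: [-180.0, 0.0, 94.2]
force: [0.4, 1.0, -0.5]
gripper_width: 42.3
```

```bash
python3 - <<'E'
from h import *
plan([601,82,187],94.2)
save('wrist','w10',(180,100,380,320),3)
grid('w10_full','w10g',(200,160,360,290),5)
E
```

```text
t 11.02 pos [600.3  85.7 206.5] rot [-1.7997e+02  1.0000e-02  9.4200e+01] w 42.3 F [ 0.4  1.  -0.5] q [ 7. 21. 85. -0. 74.  3.]
DELTA [-0.0037  0.0005  0.0195] turn -0.0
```

View pics/w10g.png

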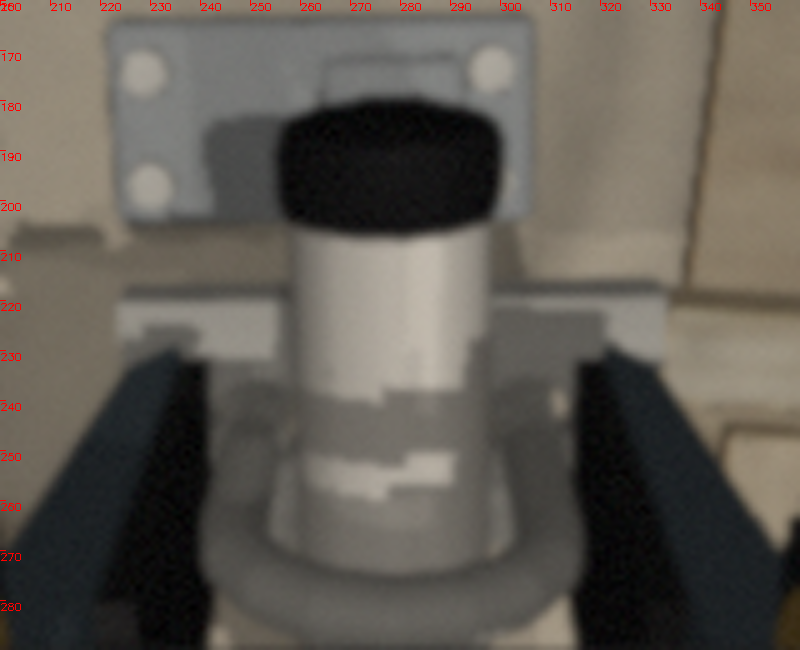

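Emit:
jog_arm --deltas '[[[0, 0, 0.005, 0, 0.03], [0, 0, 0.01, 0, 0.03], [0, 0, 0.014, 0, 0.03], [0, 0, 0.017, 0, 0.03], [0, 0, 0.019, 0, 0.03], [0, 0, 0.021, 0, 0.03], [0, 0, 0.021, 0, 0.03]]]'

```text
time_s: 11.65
ee_pos: [600.2, 85.7, 187.1]
ee_rot: [180.0, 0.0, 94.2]
force: [-3.4, -0.1, 5.0]
gripper_width: 42.1
```

```bash
python3 - <<'E'
from h import *
plan([601,82,187],94.2)
save('scene','s4',(170,170,290,300),5)
E
```

```text
t 11.65 pos [600.2  85.7 187.1] rot [1.7996e+02 1.0000e-02 9.4200e+01] w 42.1 F [-3.4 -0.1  5. ] q [ 7. 22. 87. -0. 71.  3.]
DELTA [-0.0037  0.0005  0.0001] turn -0.0
```

View pics/s4.png

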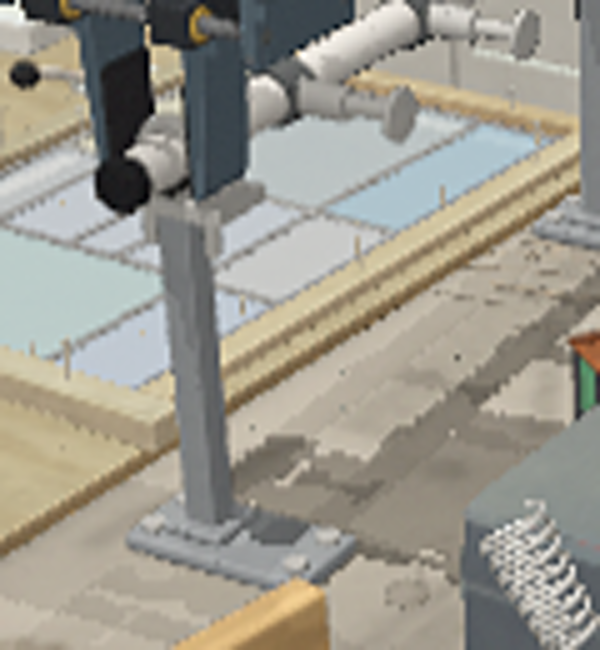

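Emit:
jog_arm --deltas '[[[0, 0, 0.001, 0, 0.03], [0, 0, 0.002, 0, 0.03], [0, 0, 0.003, 0, 0.03], [0, 0, 0.003, 0, 0.03]]]'

```text
time_s: 12.03
ee_pos: [600.4, 85.7, 186.8]
ee_rot: [179.8, 0.0, 94.2]
force: [-6.2, -1.8, 17.5]
gripper_width: 41.8
```

Emit:
jog_arm --deltas '[[[0, 0, -0.002, 0, 0.042], [0, 0, -0.002, 0, 0.06], [0, 0, -0.002, 0, 0.06], [0, 0, -0.002, 0, 0.06], [0, 0, -0.02, 0, 0.06], [0, 0, -0.05, 0, 0.06], [0, 0, -0.09, 0, 0.06], [0, 0, -0.09, 0, 0.06], [0, 0, -0.09, 0, 0.06]]]'

```text
time_s: 12.78
ee_pos: [601.7, 86.0, 274.9]
ee_rot: [179.7, -0.0, 94.2]
force: [0.1, -0.2, -0.7]
gripper_width: 60.0
```

```bash
python3 - <<'E'
from h import *
plan([477.3,271.8,278],82.3)
save('scene','s5',(170,170,290,300),5)
save('wrist','w11')
p=env.camera_params('wrist')
for d in env.look_for('wrist','ubolt_a_bow'): print(d['xyz'],d['conf'],proj(p,d['xyz']))
E
```

```text
t 12.78 pos [601.7  86.  274.9] rot [ 1.797e+02 -2.000e-02  9.420e+01] w 60.0 F [ 0.1 -0.2 -0.7] q [ 7. 19. 78.  0. 83.  3.]
DELTA [ 0.1944 -0.1105 -0.0036] turn 11.9
[576.9, 274.7, 63.7] 0.92 [270.53706273   8.42740379]
[491.5, 268.5, 75.1] 0.62 [188.96148155   4.95608299]
```

View pics/s5.png

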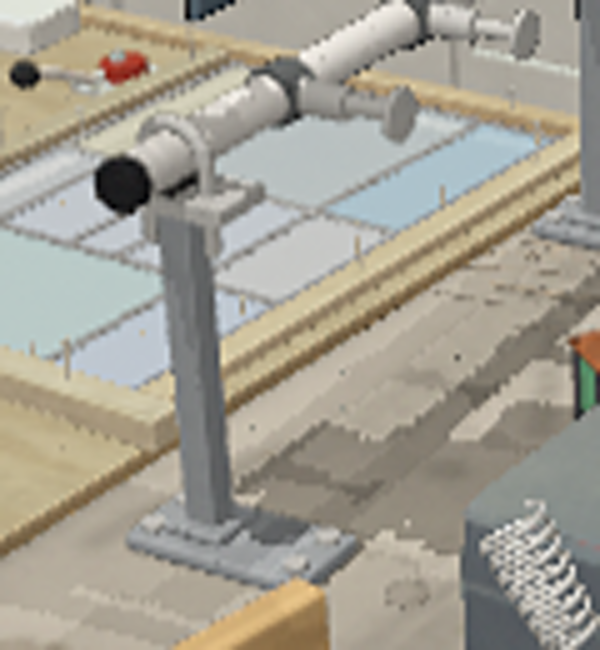

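View pics/w11.png

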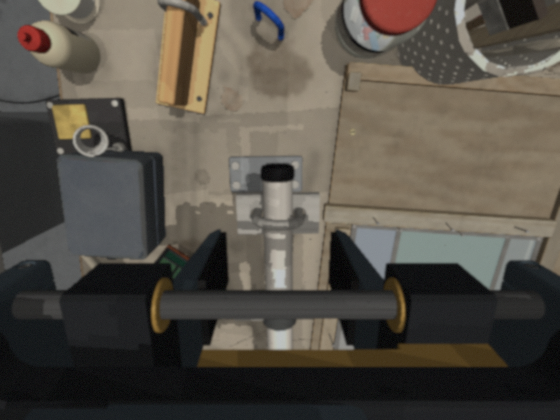

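Emit:
jog_arm --deltas '[[[0.03, -0.018, 0, 4, 0.07], [0.065, -0.037, 0, 8, 0.07], [0.1, -0.057, 0, 12, 0.07], [0.13, -0.075, 0.02, 12, 0.07], [0.16, -0.09, 0.05, 12, 0.07], [0.182, -0.103, 0.08, 12, 0.07], [0.194, -0.1105, 0.11, 12, 0.07], [0.194, -0.1105, 0.14, 12, 0.07], [0.194, -0.1105, 0.165, 12, 0.07], [0.194, -0.1105, 0.18, 12, 0.07], [0.194, -0.1105, 0.185, 12, 0.07], [0.194, -0.1105, 0.185, 12, 0.07]]]'

```text
time_s: 13.93
ee_pos: [474.4, 270.3, 85.4]
ee_rot: [-179.8, 0.2, 82.2]
force: [-0.8, -0.8, 0.5]
gripper_width: 69.9
```

```bash
python3 - <<'E'
from h import *
plan([477.3,271.8,39],82.3)
save('wrist','w12')
grid('w12_full','w12g',(180,120,380,300),4)
p=env.camera_params('wrist')
print(proj(p,[477.3,271.8,82]))
E
```

```text
t 13.93 pos [474.4 270.3  85.4] rot [-179.75    0.18   82.2 ] w 69.9 F [-0.8 -0.8  0.5] q [ 28.  22. 103.  -0.  56.  36.]
DELTA [0.002  0.0029 0.0463] turn -0.1
[281.8371194  243.57809714]
```

View pics/w12g.png

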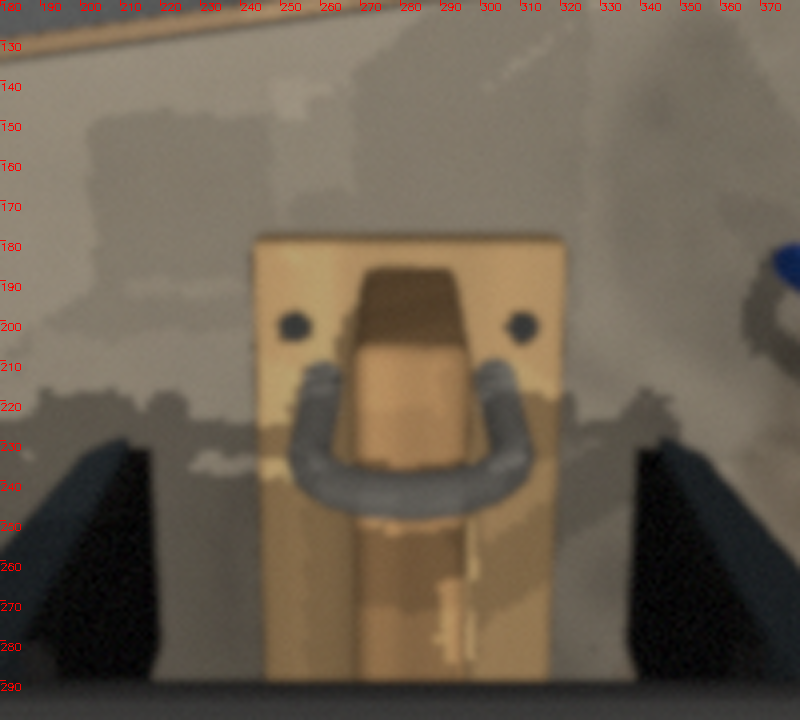

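Emit:
jog_arm --deltas '[[[0.0035, 0.002, 0.015, 0, 0.07], [0.0035, 0.002, 0.03, 0, 0.07], [0.0035, 0.002, 0.04, 0, 0.07], [0.0035, 0.002, 0.046, 0, 0.07], [0.0035, 0.002, 0.046, 0, 0.07], [0.0035, 0.002, 0.046, 0, 0.07]]]'

```text
time_s: 14.48
ee_pos: [478.7, 274.4, 42.2]
ee_rot: [180.0, -0.0, 82.2]
force: [-0.9, 0.7, 0.3]
gripper_width: 70.2
```

Emit:
jog_arm --deltas '[[[0, 0, 0, 0, 0.05], [0, 0, 0, 0, 0.03], [0, 0, 0, 0, 0.03], [0, 0, 0, 0, 0.03], [0, 0, 0, 0, 0.03], [0, 0, 0, 0, 0.03], [0, 0, 0, 0, 0.03]]]' --grip_force 40

```text
time_s: 15.07
ee_pos: [478.2, 274.4, 41.9]
ee_rot: [-180.0, 0.0, 82.2]
force: [-1.4, -0.3, 2.0]
gripper_width: 42.0
```

```bash
python3 - <<'E'
from h import *
plan([477.3,271.8,39],82.3)
save('wrist','w13',(180,120,380,300),4)
E
```

```text
t 15.07 pos [478.2 274.4  41.9] rot [-179.99    0.     82.2 ] w 42.0 F [-1.4 -0.3  2. ] q [ 29.  25. 105.   0.  50.  36.]
DELTA [-0.0027 -0.0006  0.0029] turn -0.1
```

View pics/w13.png

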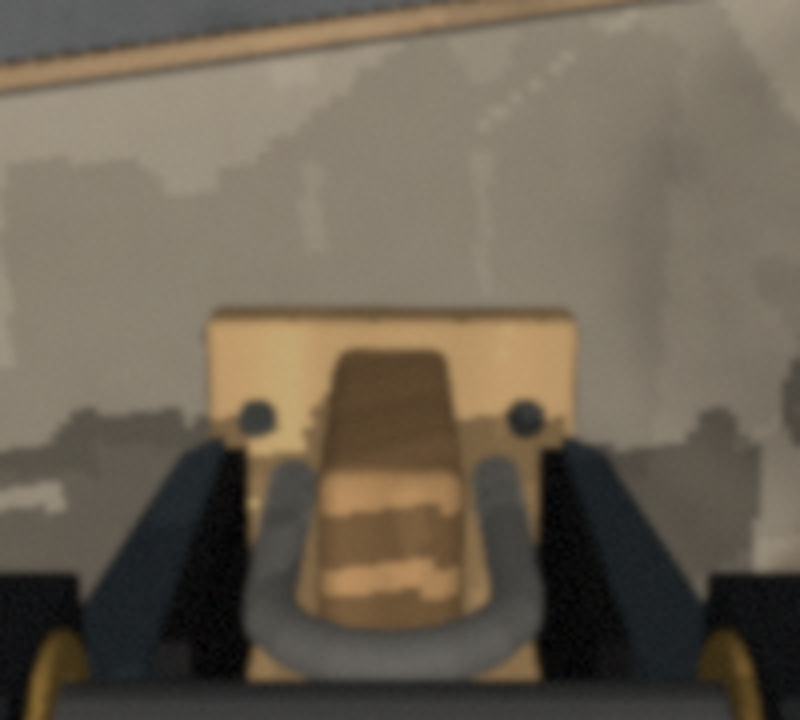

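Emit:
jog_arm --deltas '[[[0, 0, -0.015, 0, 0.03], [0, 0, -0.035, 0, 0.03], [0, 0, -0.07, 0, 0.03], [0, 0, -0.11, 0, 0.03], [0, 0, -0.15, 0, 0.03], [0, 0, -0.19, 0, 0.03], [0, 0, -0.22, 0, 0.03], [0, 0, -0.24, 0, 0.03], [0, 0, -0.24, 0, 0.03], [0, 0, -0.24, 0, 0.03], [0, 0, -0.24, 0, 0.03]]]'

```text
time_s: 16.03
ee_pos: [477.7, 273.9, 279.9]
ee_rot: [-179.9, 0.1, 82.2]
force: [-0.3, -0.1, -0.7]
gripper_width: 41.9
```

```bash
python3 - <<'E'
from h import *
plan([630.3,-323,281],94.2)
E
```

```text
t 16.03 pos [477.7 273.9 279.9] rot [-1.7986e+02  1.2000e-01  8.2200e+01] w 41.9 F [-0.3 -0.1 -0.7] q [29. 14. 85. -0. 82. 36.]
DELTA [-5.706e-01  2.322e-01 -5.000e-04] turn -12.0
```

Emit:
jog_arm --deltas '[[[-0.02, 0.008, 0, -2, 0.03], [-0.05, 0.02, 0, -4, 0.03], [-0.085, 0.034, 0, -6, 0.03], [-0.12, 0.049, 0, -8, 0.03], [-0.155, 0.063, 0, -10, 0.03], [-0.19, 0.077, 0, -12, 0.03], [-0.225, 0.092, 0, -12, 0.03], [-0.26, 0.106, 0, -12, 0.03], [-0.295, 0.12, 0, -12, 0.03], [-0.33, 0.134, 0, -12, 0.03], [-0.365, 0.149, 0, -12, 0.03], [-0.4, 0.163, 0, -12, 0.03], [-0.435, 0.177, 0, -12, 0.03], [-0.47, 0.191, 0, -12, 0.03], [-0.505, 0.206, 0, -12, 0.03], [-0.535, 0.218, 0, -12, 0.03], [-0.555, 0.226, 0, -12, 0.03], [-0.5706, 0.2322, 0, -12, 0.03], [-0.5706, 0.2322, 0, -12, 0.03], [-0.5706, 0.2322, 0, -12, 0.03]]]'

```text
time_s: 17.7
ee_pos: [630.3, -322.7, 278.5]
ee_rot: [-179.8, -0.2, 94.1]
force: [-0.5, -0.3, -2.0]
gripper_width: 42.0
```

Emit:
jog_arm --deltas '[[[0, 0, 0.0, 0, 0.03], [0, 0, 0.0, 0, 0.03], [0, 0, 0.0, 0, 0.03], [0, 0, 0.0, 0, 0.03], [0, 0, 0.0, 0, 0.03]]]'

```text
time_s: 18.12
ee_pos: [631.0, -321.8, 282.2]
ee_rot: [180.0, 0.0, 94.2]
force: [-0.2, 0.0, -0.7]
gripper_width: 42.2
```

```bash
python3 - <<'E'
from h import *
plan([630.3,-323,281],94.2)
save('wrist','w14')
grid('w14_full','w14g',(200,130,360,290),5)
E
```

```text
t 18.12 pos [ 631.  -321.8  282.2] rot [1.7998e+02 2.0000e-02 9.4250e+01] w 42.2 F [-0.2  0.  -0.7] q [-28.  29.  61.  -0.  90. -32.]
DELTA [-0.0012 -0.0008  0.0012] turn 0.05
```

View pics/w14g.png

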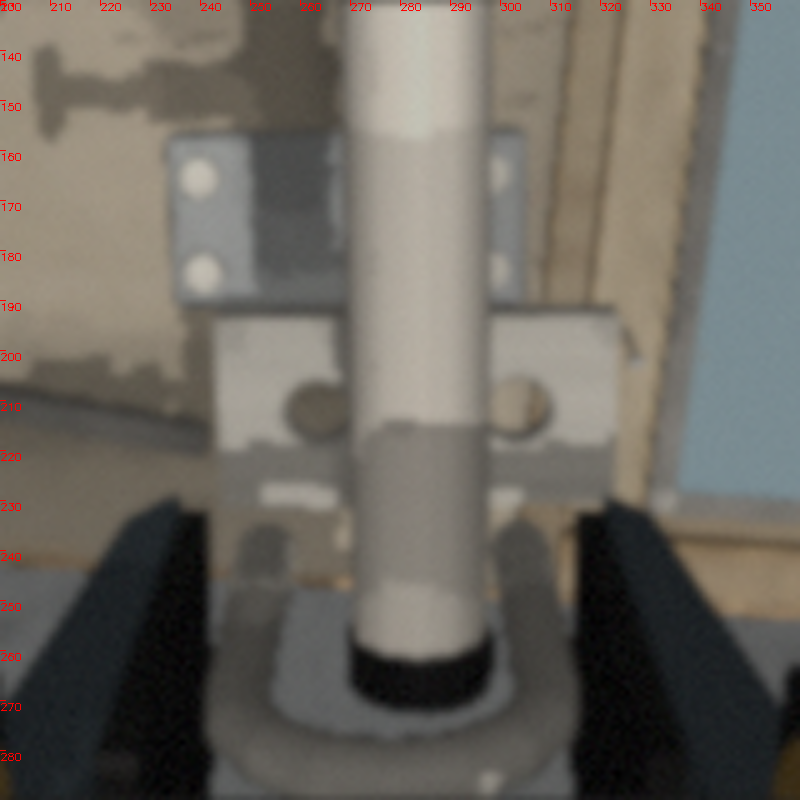

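```bash
python3 - <<'E'
from h import *
s=env.state(); print(s['ee_pos']);zp=s['ee_pos'][2]-194
print("plate",tray(283.2,211,zp),tray(282.8,191.8,zp), "legs",tray(253,238,26),tray(303.5,238,26),tray(253,238,28),"bow",tray(278.3,285,-36))
E
```

```text
[ 631.00469754 -321.9363318   282.1690152 ]
plate [-3.88449898  4.44420057 88.1690152 ] [13.93357108  3.99844508 88.1690152 ] legs [ -4.46989052 -18.14865732  26.        ] [-4.48472564 17.86935735 26.        ] [ -5.29358251 -18.31698976  28.        ] bow [ -5.52009724  -0.23564723 -36.        ]
```

Emit:
jog_arm --deltas '[[[0.0007, 0.0043, 0, 0, 0.03], [0.0007, 0.0043, 0, 0, 0.03], [0.0007, 0.0043, 0.01, 0, 0.03], [0.0007, 0.0043, 0.02, 0, 0.03], [0.0007, 0.0043, 0.03, 0, 0.03], [0.0007, 0.0043, 0.038, 0, 0.03], [0.0007, 0.0043, 0.044, 0, 0.03], [0.0007, 0.0043, 0.048, 0, 0.03], [0.0007, 0.0043, 0.05, 0, 0.03], [0.0007, 0.0043, 0.05, 0, 0.03], [0.0007, 0.0043, 0.05, 0, 0.03], [0.0007, 0.0043, 0.05, 0, 0.03]]]'

```text
time_s: 19.17
ee_pos: [635.5, -321.7, 232.4]
ee_rot: [179.9, 0.0, 94.2]
force: [0.2, -0.1, -1.4]
gripper_width: 42.3
```

```bash
python3 - <<'E'
from h import *
plan([630.3,-323,281],94.2)
save('wrist','w15')
grid('w15_full','w15g',(200,160,360,290),5)
E
```

```text
t 19.17 pos [ 635.5 -321.7  232.4] rot [1.7994e+02 4.0000e-02 9.4200e+01] w 42.3 F [ 0.2 -0.1 -1.4] q [-28.  30.  66.  -0.  84. -32.]
DELTA [-0.001  -0.0052 -0.0486] turn -0.0
```

View pics/w15g.png

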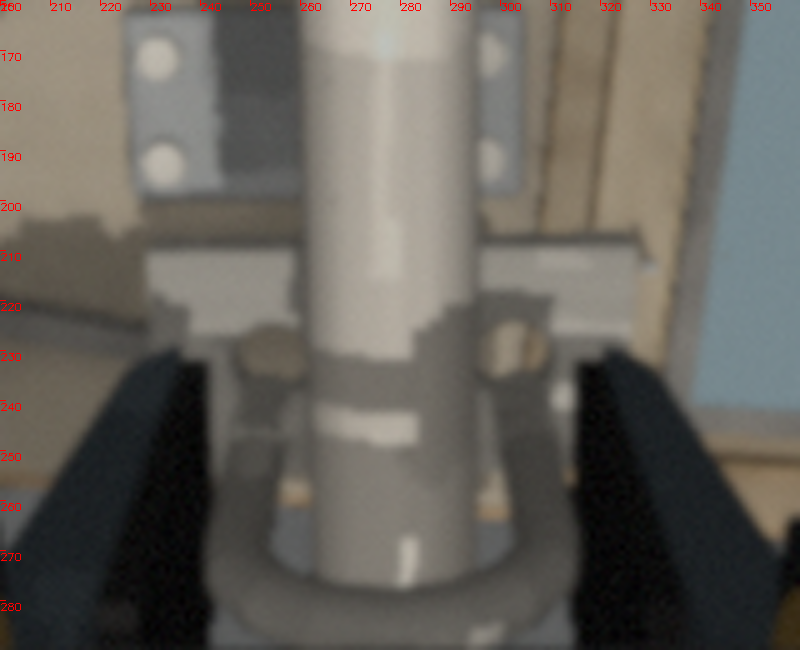

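```bash
python3 - <<'E'
from h import *
s=env.state(); zp=s['ee_pos'][2]-194
print("plate",tray(278,207,zp)-[18,0,0],tray(278,223,zp)-[6,0,0], "legs",tray(253,238,26.5))
E
```

```text
plate [-3.13422491 -0.31164067 38.42051254] [-3.57365041 -0.30714618 38.42051254] legs [ -4.67581352 -18.19074043  26.5       ]
```

Emit:
jog_arm --deltas '[[[0.001, 0, 0, 0, 0.03], [0.001, 0, 0.002, 0, 0.03], [0.001, 0, 0.006, 0, 0.03], [0.001, 0, 0.01, 0, 0.03], [0.001, 0, 0.014, 0, 0.03], [0.001, 0, 0.018, 0, 0.03], [0.001, 0, 0.021, 0, 0.03], [0.001, 0, 0.024, 0, 0.03], [0.001, 0, 0.024, 0, 0.03], [0.001, 0, 0.024, 0, 0.03]]]'

```text
time_s: 20.05
ee_pos: [635.1, -320.5, 207.5]
ee_rot: [-180.0, -0.0, 94.2]
force: [0.8, 0.2, 0.0]
gripper_width: 42.1
```

Emit:
jog_arm --deltas '[[[0, 0, 0.005, 0, 0.03], [0, 0, 0.009, 0, 0.03], [0, 0, 0.013, 0, 0.03], [0, 0, 0.015, 0, 0.03], [0, 0, 0.017, 0, 0.03], [0, 0, 0.018, 0, 0.03], [0, 0, 0.018, 0, 0.03]]]'

```text
time_s: 20.63
ee_pos: [635.2, -320.5, 190.4]
ee_rot: [180.0, 0.0, 94.2]
force: [-0.5, 0.0, 0.9]
gripper_width: 42.0
```

Emit:
jog_arm --deltas '[[[0, 0, 0.001, 0, 0.03], [0, 0, 0.002, 0, 0.03], [0, 0, 0.003, 0, 0.03], [0, 0, 0.004, 0, 0.03], [0, 0, 0.004, 0, 0.03]]]'

```text
time_s: 21.05
ee_pos: [635.5, -320.9, 190.0]
ee_rot: [179.8, 0.2, 94.2]
force: [-3.9, 2.9, 13.5]
gripper_width: 42.3
```

Firm contact at the expected height. Release, rise and check.

Emit:
jog_arm --deltas '[[[0, 0, -0.003, 0, 0.042], [0, 0, -0.003, 0, 0.06], [0, 0, -0.003, 0, 0.06], [0, 0, -0.003, 0, 0.06], [0, 0, -0.02, 0, 0.06], [0, 0, -0.05, 0, 0.06], [0, 0, -0.09, 0, 0.06], [0, 0, -0.125, 0, 0.06], [0, 0, -0.145, 0, 0.06], [0, 0, -0.145, 0, 0.06]]]'

```text
time_s: 21.88
ee_pos: [636.7, -321.3, 336.6]
ee_rot: [179.5, 0.3, 94.2]
force: [-0.7, -0.4, -0.1]
gripper_width: 59.8
```

```bash
python3 - <<'E'
from h import *
plan([420,-180,335],94.2)
save('wrist','w16')
save('scene','s6'); grid('s6_full','s6g',(180,130,360,260),4.4)
save('side','d6'); grid('d6_full','d6g',(180,100,360,250),4)
E
```

```text
t 21.88 pos [ 636.7 -321.3  336.6] rot [179.49   0.32  94.2 ] w 59.8 F [-0.7 -0.4 -0.1] q [-28.  30.  53.  -0.  97. -32.]
DELTA [ 0.1568 -0.2058 -0.0011] turn -0.0
```

View pics/s6g.png

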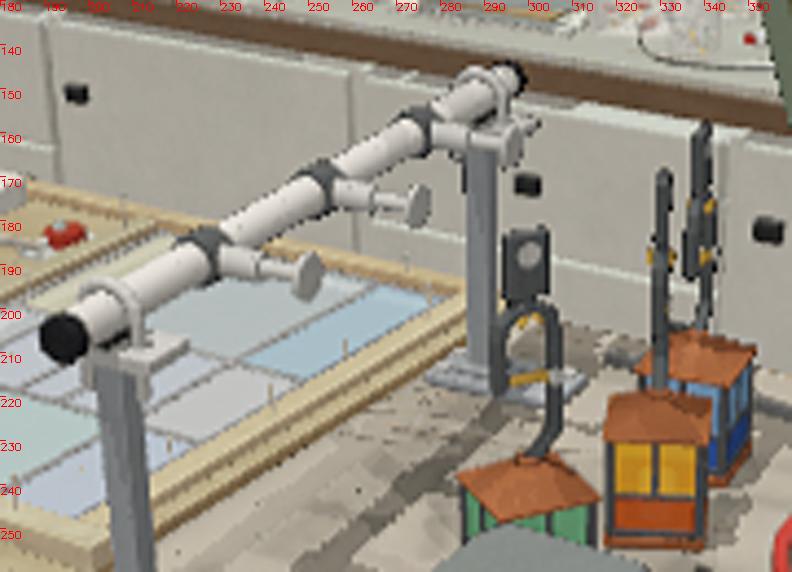

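View pics/d6g.png

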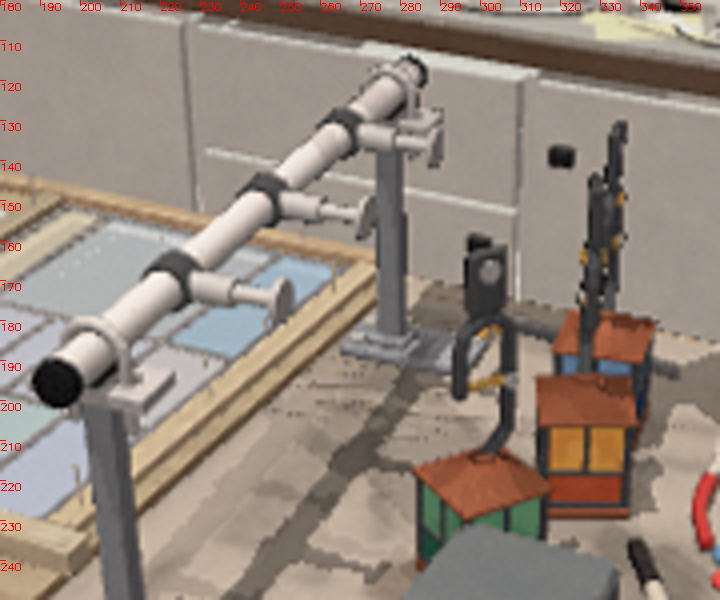

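View pics/w16.png

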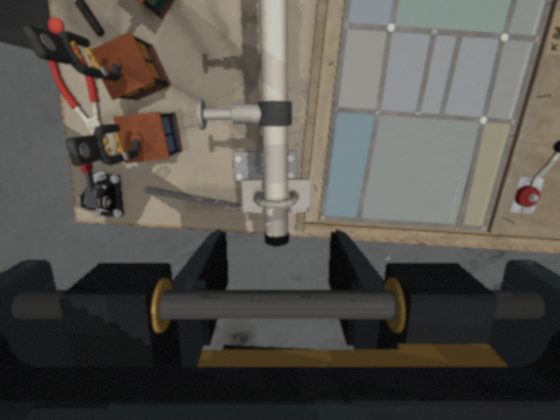

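```bash
python3 - <<'E'
from h import *
plan([440,-230,420],94.2)
E
```

```text
t 22.03 pos [ 634.9 -320.3  329. ] rot [-1.7988e+02 -7.0000e-02  9.4200e+01] w 60.2 F [-0.   0.2 -0.1] q [-28.  30.  54.  -0.  97. -32.]
DELTA [ 0.1045 -0.188  -0.0905] turn -0.0
```

Emit:
jog_arm --deltas '[[[0.015, -0.03, -0.02, 0, 0.06], [0.03, -0.06, -0.04, 0, 0.06], [0.05, -0.09, -0.055, 0, 0.06], [0.07, -0.12, -0.07, 0, 0.06], [0.09, -0.155, -0.085, 0, 0.06], [0.105, -0.188, -0.09, 0, 0.06], [0.105, -0.188, -0.09, 0, 0.06], [0.105, -0.188, -0.09, 0, 0.06], [0.105, -0.188, -0.09, 0, 0.06]]]'

```text
time_s: 22.78
ee_pos: [440.0, -229.6, 419.1]
ee_rot: [-179.9, -0.1, 94.2]
force: [-0.7, 0.3, -0.0]
gripper_width: 59.7
```

```bash
python3 - <<'E'
from h import *
plan([440,-230,420],94.2)
p=env.camera_params('wrist')
save('wrist','w17')
grid('w17_full','w17g',(140,40,340,240),4)
for l in ('lantern_a','lantern_a_tongue','lantern_a_hook'):
    for d in env.look_for('wrist',l): print(l,np.round(d['xyz']),round(d['conf'],2),proj(p,d['xyz']).round(0))
print(p)
E
```

```text
t 22.78 pos [ 440.  -229.6  419.1] rot [-1.7989e+02 -7.0000e-02  9.4190e+01] w 59.7 F [-0.7  0.3 -0. ] q [-29.   8.  73.   0.  99. -33.]
DELTA [-0.0004 -0.0001 -0.0009] turn -0.01
lantern_a [444. -90.  82.] 0.6 [288.  73.]
lantern_a [ 445. -279.   80.] 0.56 [280. 193.]
lantern_a [ 613. -203.  217.] 0.51 [420. 171.]
lantern_a_tongue [ 432. -192.   84.] 0.93 [275. 141.]
lantern_a_hook [ 428. -192.   80.] 0.8 [273. 140.]
{'fx': 314.75936062704534, 'fy': 314.75936062704534, 'cx': 277.921493099771, 'cy': 207.23580270835996, 'xyz': array([ 433.39682472, -147.27353485,  601.72415444]), 'orientation': array([1.63175471e+02, 7.47949437e-02, 4.21059287e+00])}
```

View pics/w17.png

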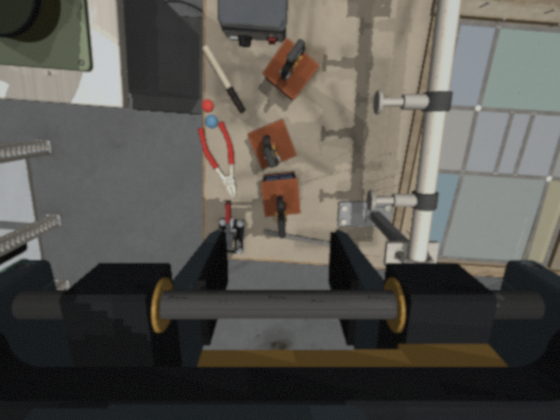

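View pics/w17g.png

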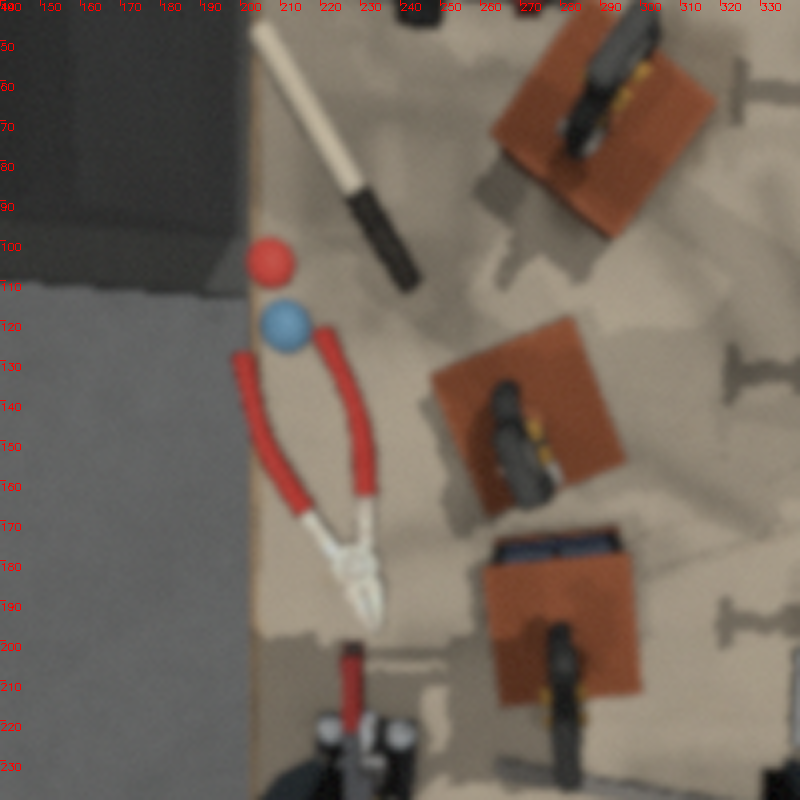

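```bash
cat > lfit.py <<'E'
from h import *
from scipy.optimize import least_squares
p=dict(fx=314.75936,fy=314.75936,cx=277.9215,cy=207.2358,xyz=np.array([433.39682472,-147.27353485,601.72415444]),orientation=np.array([1.63175471e+02,7.47949437e-02,4.21059287e+00]))
C={'blue':[(261.8,180.5),(297.5,177.5),(300.5,212),(265,215.5)],'amber':[(247.5,133.5),(282.5,119.5),(296.5,154.5),(262,169.5)],'green':[(262.5,72.5),(289.5,38),(319.5,65.5),(292.5,99.5)]}
init={'blue':[445,-279,10],'amber':[430,-185,26],'green':[443,-85,50]}
names=list(C)
order=[(-1,1),(1,1),(1,-1),(-1,-1)]
def res(v):
    h,z=v[0],v[1]; out=[]
    for i,n in enumerate(names):
        x,y,a=v[2+3*i:5+3*i]; a=np.radians(a)
        for (sx,sy),o in zip(order,C[n]):
            lx,ly=sx*h,sy*h
            out.append(proj(p,[x+np.cos(a)*lx-np.sin(a)*ly,y+np.sin(a)*lx+np.cos(a)*ly,z])-o)
    return np.concatenate(out)
s=least_squares(res,[36,70]+sum([init[n] for n in names],[]))
if __name__=='__main__':
    print(s.x[:2]); 
    for i,n in enumerate(names): print(n,s.x[2+3*i:5+3*i].round(1),s.fun[8*i:8*i+8].round(1))
E
python3 lfit.py
```

```text
[ 23.36813795 205.68431964]
blue [ 444.9 -252.1    9.5] [-0.4  0.2  0.3 -0.1 -0.1  0.1  0.2 -0.3]
amber [ 428.5 -186.3   26.3] [-0.2  0.5  0.1 -0.4  0.   0.5  0.1 -0.6]
green [444.5 -98.8  54.4] [ 0.2 -0.4 -0.8 -0.3 -0.   1.   0.7 -0.3]
```

```bash
cat > lov.py <<'E'
from lfit import *
import sys
zf=70
s=least_squares(lambda v:res(np.r_[v[0],zf,v[1:]]),[36]+sum([init[n] for n in names],[]))
print(s.x[0],{n:s.x[1+3*i:4+3*i].round(1).tolist() for i,n in enumerate(names)},np.abs(s.fun).max())
def hook():
    a=np.linspace(np.pi,0,13)
    pts=[(0,-17,94),(0,-17,172)]+[(0,17*np.cos(t),172+17*np.sin(t)) for t in a]+[(0,17,135)]
    return pts
def draw(f,p,x,y,a,col,s,off):
    a=np.radians(a)
    def T(q): 
        w=proj(p,[x+np.cos(a)*q[0]-np.sin(a)*q[1],y+np.sin(a)*q[0]+np.cos(a)*q[1],q[2]]); return tuple(int(round(k)) for k in ((w-off)*s))
    P=[T(q) for q in hook()]
    for u,v in zip(P,P[1:]): cv2.line(f,u,v,col,1)
    for q in ((0,-13,190),(0,13,190),(0,13,230),(0,-13,230)): cv2.circle(f,T(q),2,col,-1)
    B=[T((32*i,32*j,0)) for i,j in order]
    for k in range(4): cv2.line(f,B[k],B[(k+1)%4],col,1)
def run(poses,tag):
    for src,cam,box,sc in (('w17_full',p,(200,20,360,260),3),('s6_full',env.camera_params('scene'),(280,150,360,260),6),('d6_full',env.camera_params('side'),(280,120,360,240),6)):
        x0,y0,x1,y1=box
        f=cv2.resize(cv2.imread(f'pics/{src}.png')[y0:y1,x0:x1],None,fx=sc,fy=sc,interpolation=cv2.INTER_CUBIC)
        for (x,y,a),col in zip(poses,((255,255,0),(0,255,255),(0,255,0))): draw(f,cam,x,y,a,col,sc,np.array([x0,y0]))
        cv2.imwrite(f'pics/{tag}_{src[:2]}.png',f)
P=[list(s.x[1+3*i:4+3*i]) for i in range(3)]
P[2][2]-=90
if __name__=='__main__': run(P,'ov1')
E
python3 lov.py; python3 -c "
import cv2,numpy as np
a=cv2.imread('pics/ov1_s6.png');b=cv2.imread('pics/ov1_d6.png')
h=max(a.shape[0],b.shape[0]);c=np.zeros((h,a.shape[1]+b.shape[1],3),np.uint8);c[:a.shape[0],:a.shape[1]]=a;c[:b.shape[0],a.shape[1]:]=b;cv2.imwrite('pics/ov1_both.png',cv2.resize(c,(800,int(h*800/c.shape[1]))))"
```

```text
31.374125266733945 {'blue': [448.8, -288.0, 9.5], 'amber': [426.9, -199.7, 26.3], 'green': [448.3, -82.2, 54.4]} 0.965472081341062
```

View pics/ov1_both.png

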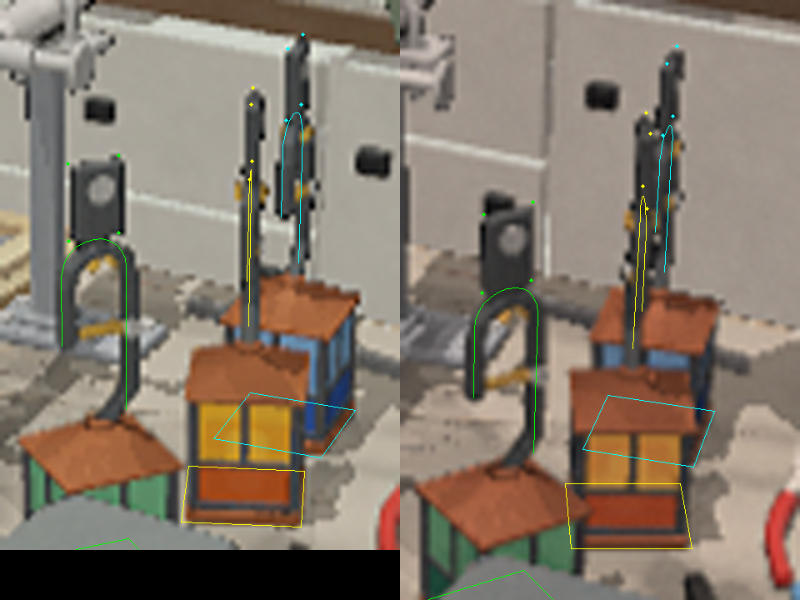

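View pics/ov1_w1.png

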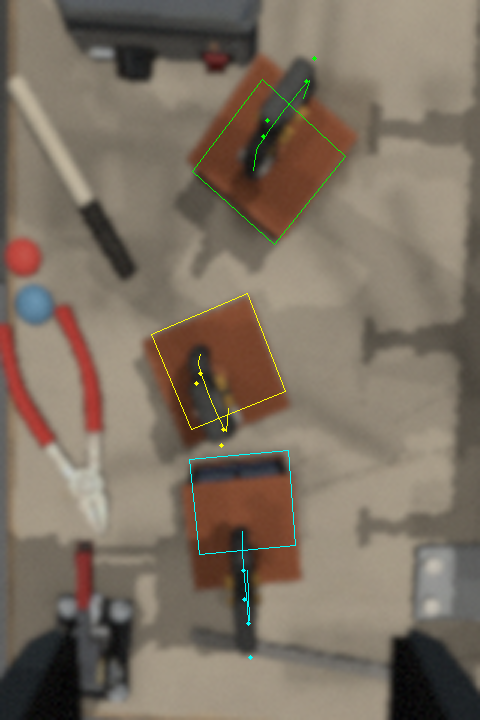

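```bash
python3 - <<'E'
from h import *
plan([448.3,-82.2,255],54.4)
E
```

```text
t 22.98 pos [ 440.9 -229.9  419.1] rot [-1.7986e+02 -9.0000e-02  9.4200e+01] w 60.0 F [ 0.5  0.5 -0.7] q [-29.   8.  73.  -0.  99. -33.]
DELTA [0.1465 0.0186 0.1643] turn 39.8
```

Emit:
jog_arm --deltas '[[[0.03, 0.004, 0, 6, 0.06], [0.065, 0.008, 0, 12, 0.06], [0.1, 0.012, 0, 18, 0.06], [0.13, 0.016, 0.02, 24, 0.06], [0.1465, 0.0186, 0.05, 30, 0.06], [0.1465, 0.0186, 0.08, 36, 0.06], [0.1465, 0.0186, 0.11, 40, 0.06], [0.1465, 0.0186, 0.14, 40, 0.06], [0.1465, 0.0186, 0.158, 40, 0.06], [0.1465, 0.0186, 0.164, 40, 0.06], [0.1465, 0.0186, 0.164, 40, 0.06], [0.1465, 0.0186, 0.164, 40, 0.06], [0.1465, 0.0186, 0.164, 40, 0.06]]]'

```text
time_s: 24.07
ee_pos: [449.0, -82.4, 258.1]
ee_rot: [179.9, -0.1, 54.2]
force: [-1.1, -0.3, 0.6]
gripper_width: 59.9
```

```bash
python3 - <<'E'
from h import *
plan([448.3,-82.2,182],54.4)
save('wrist','w18'); grid('w18_full','w18g',(180,120,380,300),4)
p=env.camera_params('wrist'); print([proj(p,[448.3,-82.2,z]).round(1).tolist() for z in (230,211,190)])
E
```

```text
t 24.07 pos [449.  -82.4 258.1] rot [ 1.7985e+02 -6.0000e-02  5.4190e+01] w 59.9 F [-1.1 -0.3  0.6] q [-12.   5.  98.  -0.  76.  24.]
DELTA [-0.0004 -0.0009  0.0761] turn -0.21
[[278.0, 231.9], [277.9, 223.0], [277.8, 214.6]]
```

View pics/w18g.png

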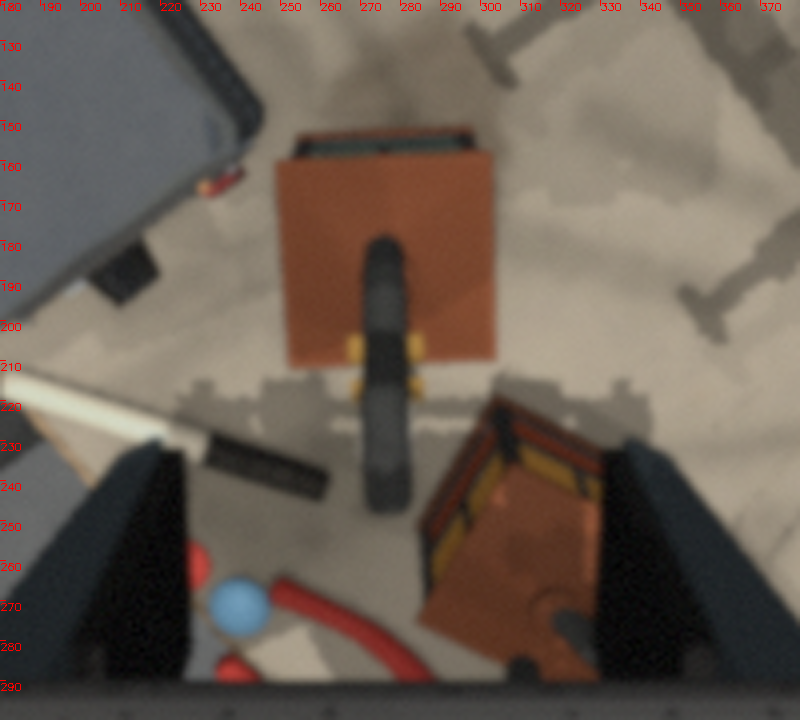

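Emit:
jog_arm --deltas '[[[0, -0.001, 0.02, -2.5, 0.05], [0, -0.001, 0.04, -2.5, 0.045], [0, -0.001, 0.055, -2.5, 0.04], [0, -0.001, 0.067, -2.5, 0.04], [0, -0.001, 0.075, -2.5, 0.04], [0, -0.001, 0.075, -2.5, 0.04], [0, -0.001, 0.075, -2.5, 0.04]]]'

```text
time_s: 24.7
ee_pos: [447.5, -81.6, 182.5]
ee_rot: [179.9, -0.0, 56.7]
force: [-0.2, -0.5, 0.5]
gripper_width: 40.4
```

```bash
python3 - <<'E'
from h import *
plan([448.3,-82.2,182],56.7)
save('wrist','w19'); grid('w19_full','w19g',(180,120,380,300),4)
save('scene','s7'); grid('s7_full','s7g',(270,150,370,260),6)
E
```

```text
t 24.7 pos [447.5 -81.6 182.5] rot [ 1.7993e+02 -2.0000e-02  5.6690e+01] w 40.4 F [-0.2 -0.5  0.5] q [-12.   8. 106.  -0.  65.  22.]
DELTA [-0.0001  0.0009  0.0005] turn -0.01
```

View pics/w19g.png

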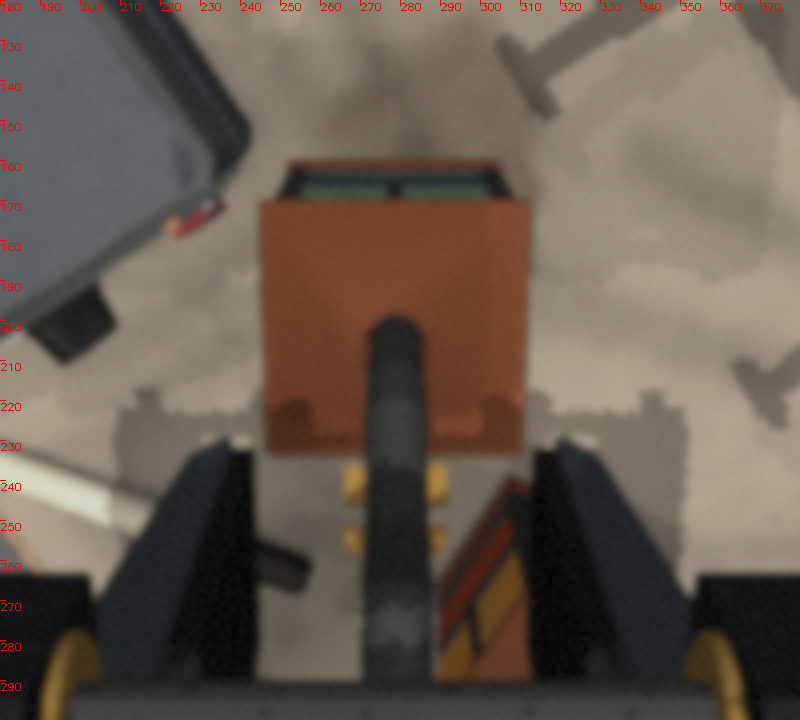

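View pics/s7g.png

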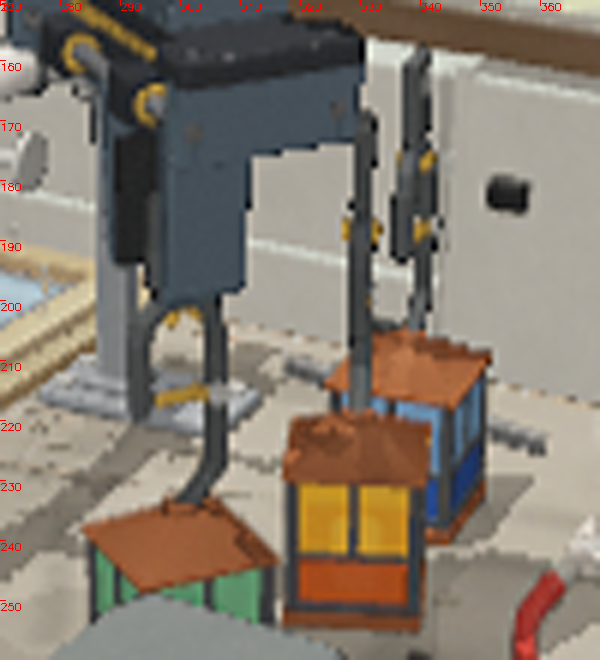

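Emit:
jog_arm --deltas '[[[0, 0, 0, 0, 0.02], [0, 0, 0, 0, 0.005], [0, 0, 0, 0, 0.003], [0, 0, 0, 0, 0.003], [0, 0, 0, 0, 0.003], [0, 0, 0, 0, 0.003], [0, 0, 0, 0, 0.003]]]' --grip_force 50

```text
time_s: 25.38
ee_pos: [447.1, -81.5, 181.8]
ee_rot: [180.0, -0.0, 56.7]
force: [0.2, 0.5, 0.3]
gripper_width: 8.9
```

Emit:
jog_arm --deltas '[[[0, 0, -0.004, 0, 0.003], [0, 0, -0.012, 0, 0.003], [0, 0, -0.024, 0, 0.003], [0, 0, -0.038, 0, 0.003], [0, 0, -0.052, 0, 0.003], [0, 0, -0.066, 0, 0.003], [0, 0, -0.08, 0, 0.003], [0, 0, -0.089, 0, 0.003], [0, 0, -0.094, 0, 0.003], [0, 0, -0.094, 0, 0.003], [0, 0, -0.094, 0, 0.003]]]'

```text
time_s: 26.3
ee_pos: [446.7, -81.4, 275.3]
ee_rot: [-180.0, 0.0, 56.7]
force: [0.3, 0.4, -4.2]
gripper_width: 8.5
```

```bash
python3 - <<'E'
from h import *
import numpy as np
c,s=np.cos(np.radians(4.6)),np.sin(np.radians(4.6))
for y in (120,0,-120):
    for off in (0,-45): print(y,off, (617.75-53*c-s*(y+off), -120.75-53*s+c*(y+off)))
plan([617.75-53*c-s*75,-120.75-53*s+c*75,274],94.6)
save('scene','s8'); grid('s8_full','s8g',(250,130,370,260),5)
E
```

```text
120 0 (np.float64(555.2968485223557), np.float64(-5.387077574679864))
120 -45 (np.float64(558.9058001171544), np.float64(-50.24212710521098))
0 0 (np.float64(564.9207194418188), np.float64(-125.00054298942952))
0 -45 (np.float64(568.5296710366175), np.float64(-169.85559251996062))
-120 0 (np.float64(574.544590361282), np.float64(-244.61400840417917))
-120 -45 (np.float64(578.1535419560805), np.float64(-289.4690579347103))
t 26.3 pos [446.7 -81.4 275.3] rot [-1.7996e+02  2.0000e-02  5.6700e+01] w 8.5 F [ 0.3  0.4 -4.2] q [-12.   5.  97.  -0.  79.  22.]
DELTA [0.0877 0.0767 0.0013] turn -37.9
```

View pics/s8g.png

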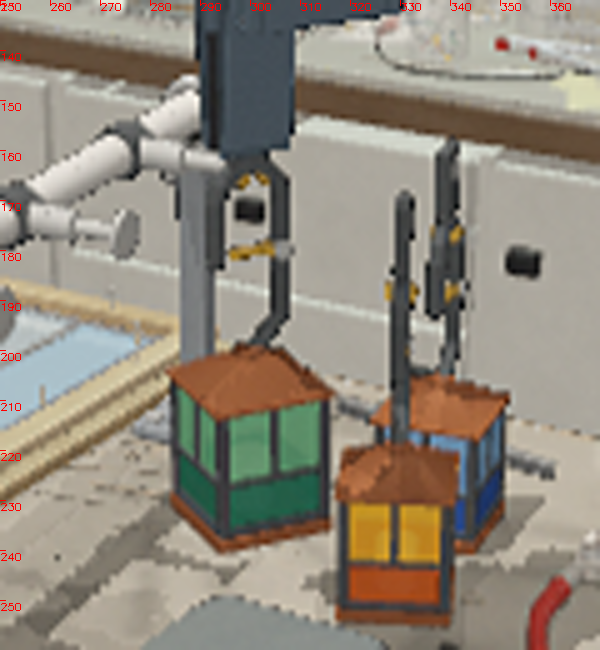

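Emit:
jog_arm --deltas '[[[0.002, 0.002, 0, -2, 0.003], [0.006, 0.005, 0, -6, 0.003], [0.013, 0.011, 0, -10, 0.003], [0.022, 0.019, 0, -14, 0.003], [0.031, 0.027, 0, -18, 0.003], [0.04, 0.035, 0, -22, 0.003], [0.049, 0.043, 0, -26, 0.003], [0.058, 0.051, 0, -30, 0.003], [0.067, 0.058, 0, -33, 0.003], [0.075, 0.065, 0, -36, 0.003], [0.081, 0.071, 0, -38, 0.003], [0.0855, 0.075, 0, -38, 0.003], [0.0877, 0.0767, 0, -38, 0.003], [0.0877, 0.0767, 0, -38, 0.003], [0.0877, 0.0767, 0, -38, 0.003]]]'

```text
time_s: 27.6
ee_pos: [558.7, -50.3, 275.3]
ee_rot: [-179.9, -0.0, 94.7]
force: [-0.2, 0.1, -3.8]
gripper_width: 8.6
```

```bash
python3 - <<'E'
from h import *
plan([558.9,-50.2,274],94.6)
save('wrist','w20'); grid('w20_full','w20g',(180,120,380,300),4)
save('scene','s9'); grid('s9_full','s9g',(200,130,340,270),5)
save('side','d9'); grid('d9_full','d9g',(200,100,340,240),5)
E
```

```text
t 27.6 pos [558.7 -50.3 275.3] rot [-179.92   -0.     94.67] w 8.6 F [-0.2  0.1 -3.8] q [ -6.  15.  84.  -0.  81. -11.]
DELTA [0.0001 0.0002 0.0013] turn 0.07
```

View pics/w20g.png

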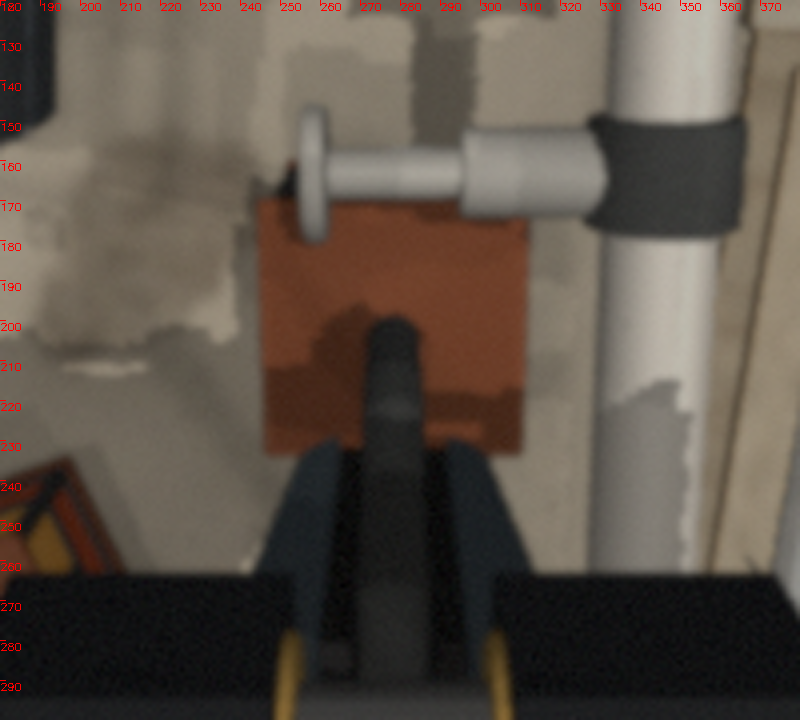

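View pics/s9g.png

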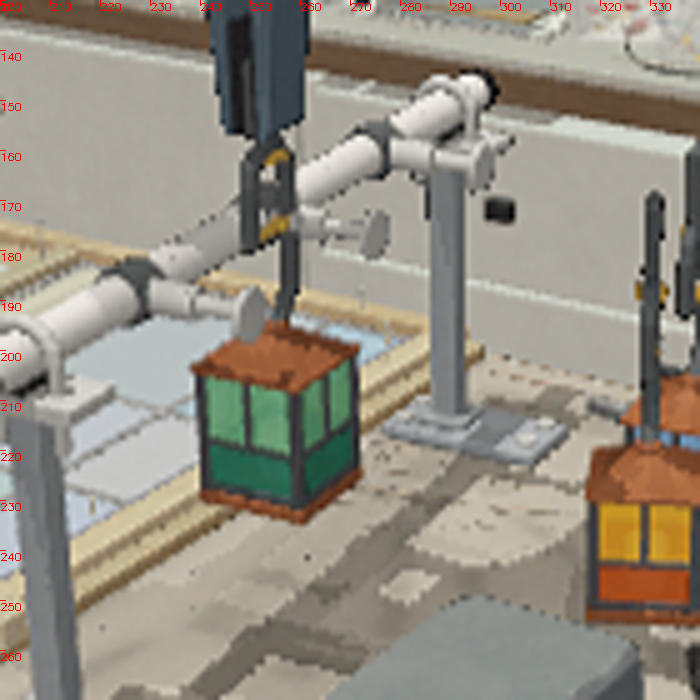

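View pics/d9g.png

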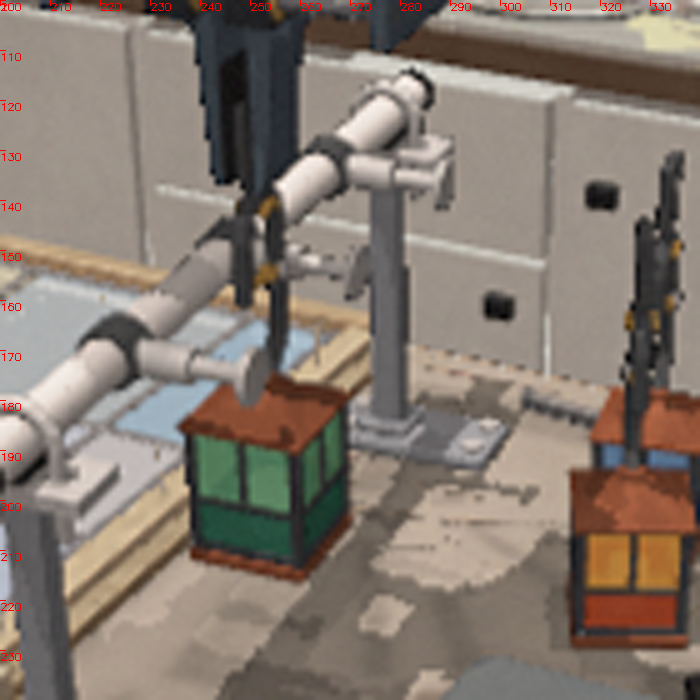

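```bash
python3 - <<'E'
from h import *
z=275.3-210
print(tray(262.5,162,z),tray(295.5,162,z),tray(279,162,z))
print("tongue top",[tray(278,r,-20) for r in (270,282)], "roof c",tray(278,230.5,275.3-94-70+0))
# roof corner rows
for r in (168,231.5): print(tray(278,r,275.3-(93+70)))
E
```

```text
[ 43.81388976 -12.5099284   65.3       ] [43.80994315 13.50827121 65.3       ] [43.81191656  0.49848845 65.3       ]
tongue top [array([ -5.29635048,  -0.37425299, -20.        ]), array([-13.04554644,  -0.37145313, -20.        ])] roof c [-31.55966653  -0.2076702  111.3       ]
[ 31.01901708  -0.22908404 112.3       ]
[-33.01439249  -0.20594814 112.3       ]
```

Emit:
jog_arm --deltas '[[[0.003, 0.0007, 0, 0, 0.003], [0.007, 0.0007, 0, 0, 0.003], [0.012, 0.0007, 0, 0, 0.003], [0.017, 0.0007, 0, 0, 0.003], [0.023, 0.0007, 0, 0, 0.003], [0.029, 0.0007, 0, 0, 0.003], [0.034, 0.0007, 0, 0, 0.003], [0.039, 0.0007, 0, 0, 0.003], [0.043, 0.0007, 0, 0, 0.003], [0.0448, 0.0007, 0, 0, 0.003], [0.0448, 0.0007, 0, 0, 0.003], [0.0448, 0.0007, 0, 0, 0.003]]]'

```text
time_s: 28.75
ee_pos: [556.3, -5.6, 275.7]
ee_rot: [180.0, 0.0, 94.7]
force: [-0.0, -0.4, -3.4]
gripper_width: 9.0
```

```bash
python3 - <<'E'
from h import *
plan([555.3,-4.5,274],94.6)
save('wrist','w21'); grid('w21_full','w21g',(180,120,380,300),4)
save('scene','s10'); grid('s10_full','s10g',(200,130,320,250),6)
E
```

```text
t 28.75 pos [556.3  -5.6 275.7] rot [1.800e+02 2.000e-02 9.471e+01] w 9.0 F [-0.  -0.4 -3.4] q [-2. 15. 85. -0. 81. -6.]
DELTA [ 0.0012 -0.0009  0.0017] turn 0.11
```

View pics/w21g.png

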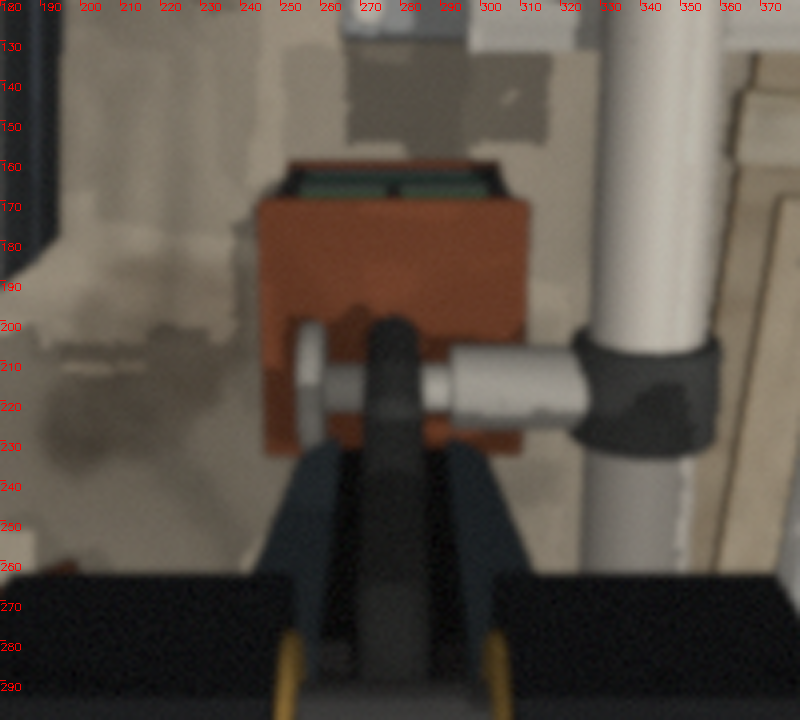

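View pics/s10g.png

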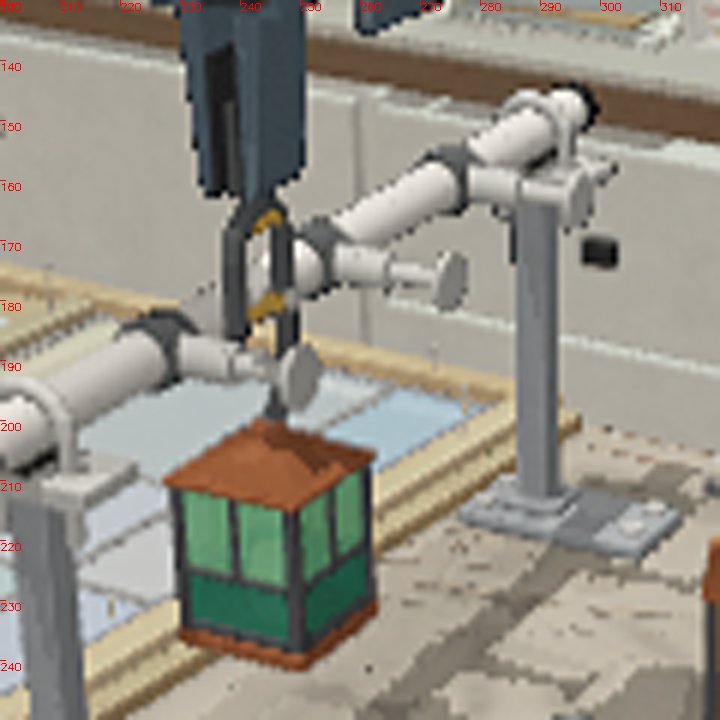

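```bash
python3 - <<'E'
from h import *
print(tray(262,214.5,65.7),tray(291.5,214.5,65.7))
E
```

```text
[  0.15721011 -13.54903652  65.7       ] [ 0.14919751 10.92849522 65.7       ]
```

Emit:
jog_arm --deltas '[[[0.001, -0.001, 0, 0, 0.003], [0.001, -0.001, 0.004, 0, 0.003], [0.001, -0.001, 0.01, 0, 0.003], [0.001, -0.001, 0.016, 0, 0.003], [0.001, -0.001, 0.022, 0, 0.003], [0.001, -0.001, 0.027, 0, 0.003], [0.001, -0.001, 0.032, 0, 0.003], [0.001, -0.001, 0.037, 0, 0.003], [0.001, -0.001, 0.042, 0, 0.003], [0.001, -0.001, 0.046, 0, 0.003], [0.001, -0.001, 0.05, 0, 0.003], [0.001, -0.001, 0.052, 0, 0.003], [0.001, -0.001, 0.054, 0, 0.003], [0.001, -0.001, 0.055, 0, 0.003], [0.001, -0.001, 0.056, 0, 0.003]]]'

```text
time_s: 30.1
ee_pos: [555.1, -4.3, 219.5]
ee_rot: [-180.0, -0.0, 94.7]
force: [-0.4, 0.5, -3.4]
gripper_width: 8.7
```

Emit:
jog_arm --deltas '[[[0, 0, 0.001, 0, 0.003], [0, 0, 0.002, 0, 0.003], [0, 0, 0.003, 0, 0.003], [0, 0, 0.004, 0, 0.003], [0, 0, 0.005, 0, 0.003], [0, 0, 0.005, 0, 0.003]]]'

```text
time_s: 30.6
ee_pos: [556.0, -5.4, 217.0]
ee_rot: [179.8, 0.1, 94.7]
force: [-1.3, -3.1, 7.0]
gripper_width: 9.0
```

```bash
python3 - <<'E'
from h import *
plan([555.3,-4.5,274],94.6)
save('scene','s11'); grid('s11_full','s11g',(200,130,320,250),6)
E
```

```text
t 30.6 pos [556.   -5.4 217. ] rot [1.798e+02 1.100e-01 9.470e+01] w 9.0 F [-1.3 -3.1  7. ] q [-2. 16. 91. -0. 73. -6.]
DELTA [ 0.0009 -0.0004 -0.057 ] turn 0.1
```

View pics/s11g.png

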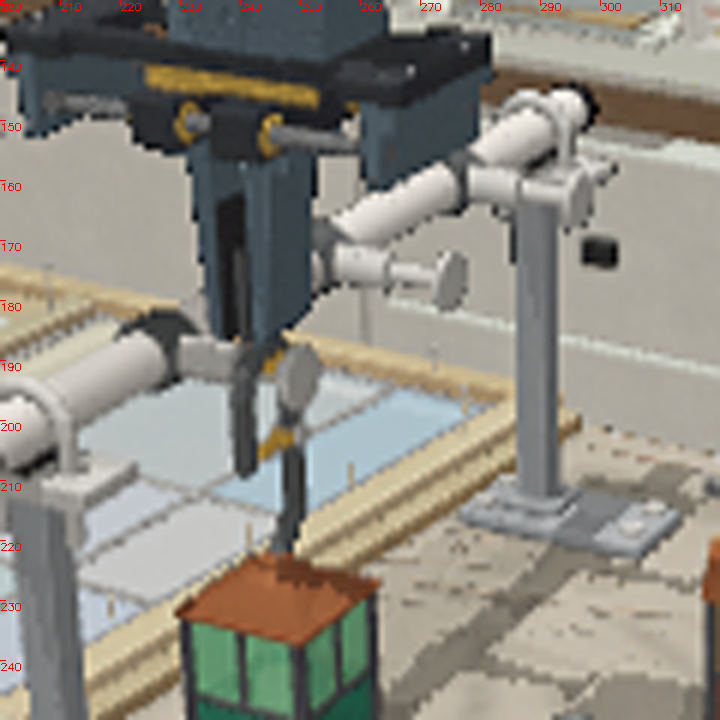

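Emit:
jog_arm --deltas '[[[0, 0, 0.001, 0, 0.003], [0, 0, 0.002, 0, 0.003], [0, 0, 0.002, 0, 0.003], [0, 0, 0.002, 0, 0.003]]]'

```text
time_s: 30.98
ee_pos: [556.1, -5.5, 216.8]
ee_rot: [179.7, 0.1, 94.7]
force: [-3.6, -2.2, 14.7]
gripper_width: 8.7
```

```bash
python3 - <<'E'
from h import *
plan([555.3,-4.5,274],94.6)
save('wrist','w22'); grid('w22_full','w22g',(180,120,380,300),4)
save('side','d11'); grid('d11_full','d11g',(200,120,300,220),7)
E
```

```text
t 30.98 pos [556.1  -5.5 216.8] rot [1.797e+02 1.300e-01 9.470e+01] w 8.7 F [-3.6 -2.2 14.7] q [-2. 16. 91. -0. 73. -6.]
DELTA [ 0.001  -0.0004 -0.0572] turn 0.1
```

View pics/w22g.png

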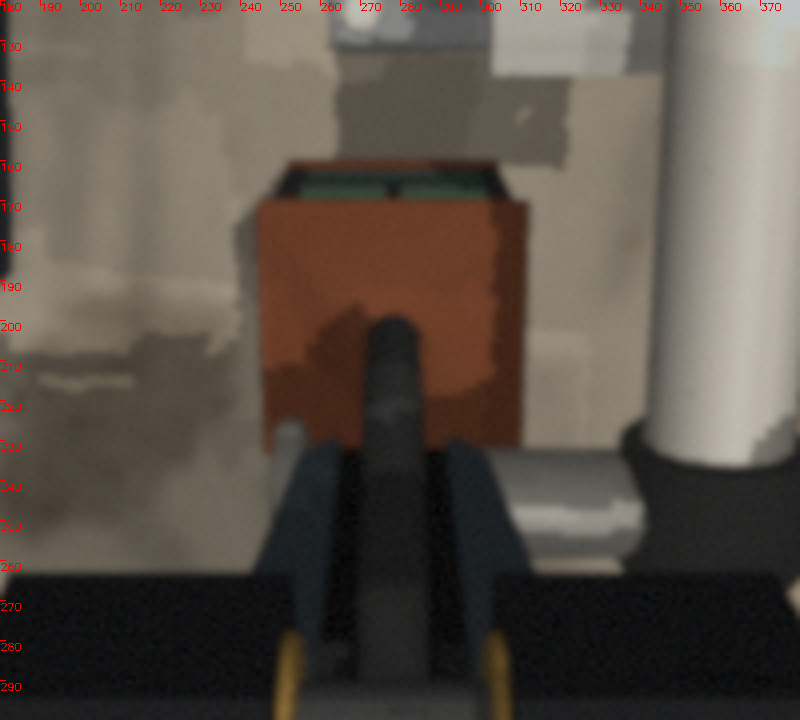

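View pics/d11g.png

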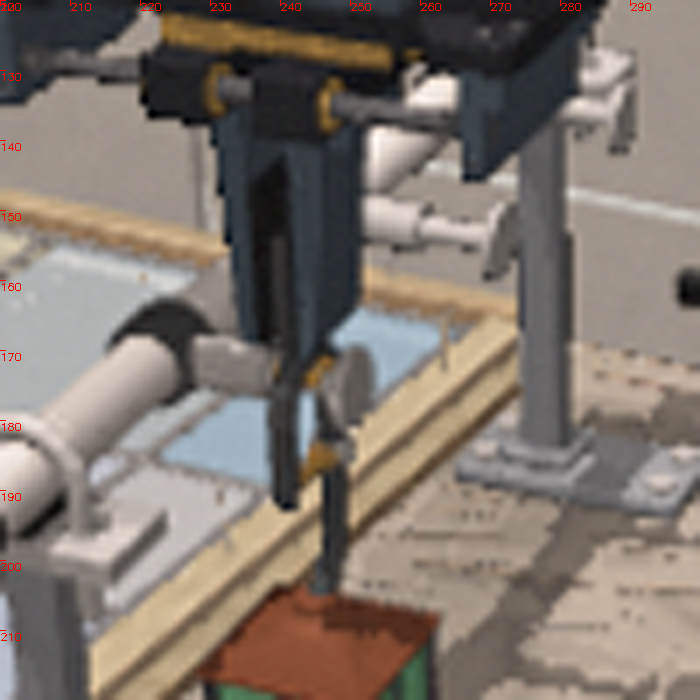

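Emit:
jog_arm --deltas '[[[0, 0, -0.002, 0, 0.003], [0, 0, -0.003, 0, 0.003], [0, 0, -0.003, 0, 0.006], [0, 0, -0.003, 0, 0.009], [0, 0, -0.003, 0, 0.012], [0, 0, -0.003, 0, 0.018], [0, 0, -0.003, 0, 0.026], [0, 0, -0.003, 0, 0.03], [0, 0, -0.003, 0, 0.03], [0, 0, -0.02, 0, 0.03], [0, 0, -0.05, 0, 0.03], [0, 0, -0.08, 0, 0.03], [0, 0, -0.09, 0, 0.03], [0, 0, -0.09, 0, 0.03]]]'

```text
time_s: 32.25
ee_pos: [556.6, -4.6, 305.6]
ee_rot: [179.6, 0.0, 94.7]
force: [-0.7, -0.4, -0.7]
gripper_width: 29.9
```

```bash
python3 - <<'E'
from h import *
plan([440,-230,420],94.2)
save('scene','s12'); grid('s12_full','s12g',(200,130,320,270),5)
save('side','d12'); grid('d12_full','d12g',(200,120,300,240),5)
E
```

```text
t 32.25 pos [556.6  -4.6 305.6] rot [1.7964e+02 3.0000e-02 9.4700e+01] w 29.9 F [-0.7 -0.4 -0.7] q [-2. 14. 81.  0. 85. -6.]
DELTA [-0.2152 -0.134  -0.1151] turn 0.5
```

View pics/s12g.png

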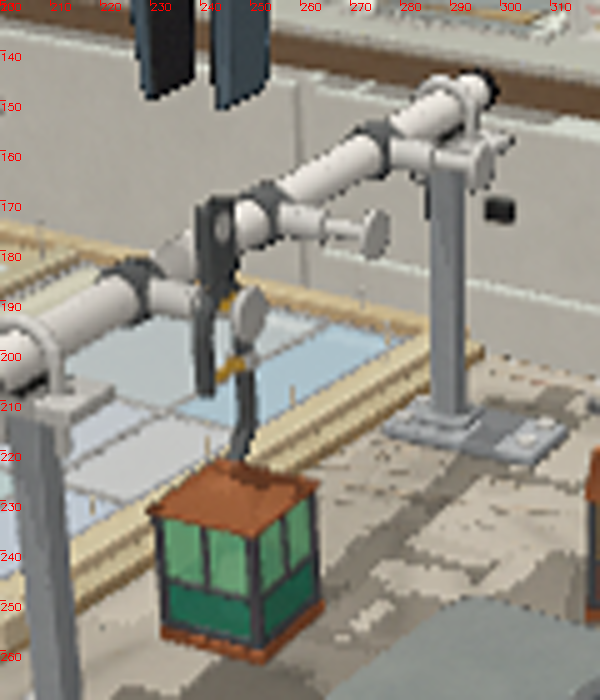

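View pics/d12g.png

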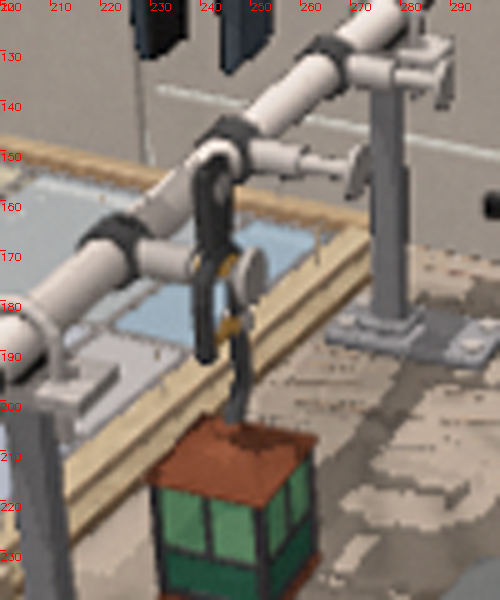

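Emit:
jog_arm --deltas '[[[-0.005, -0.005, -0.03, 0, 0.04], [-0.02, -0.02, -0.055, 0, 0.05], [-0.05, -0.04, -0.08, 0, 0.06], [-0.085, -0.06, -0.1, 0, 0.06], [-0.12, -0.08, -0.115, 0, 0.06], [-0.155, -0.1, -0.115, 0, 0.06], [-0.19, -0.12, -0.115, 0, 0.06], [-0.21, -0.132, -0.115, 0, 0.06], [-0.215, -0.134, -0.115, 0, 0.06], [-0.215, -0.134, -0.115, 0, 0.06], [-0.215, -0.134, -0.115, 0, 0.06], [-0.215, -0.134, -0.115, 0, 0.06]]]'

```text
time_s: 33.35
ee_pos: [439.7, -228.8, 416.8]
ee_rot: [-179.9, -0.1, 94.8]
force: [-0.1, -0.3, -0.2]
gripper_width: 60.0
```

```bash
python3 - <<'E'
from h import *
plan([440,-230,420],94.2)
print(env.camera_params('wrist'))
save('wrist','w23')
grid('w23_full','w23g',(180,40,380,240),4)
save('scene','s13'); grid('s13_full','s13g',(280,140,380,260),6)
E
```

```text
t 33.35 pos [ 439.7 -228.8  416.8] rot [-1.7993e+02 -9.0000e-02  9.4780e+01] w 60.0 F [-0.1 -0.3 -0.2] q [-29.   8.  74.   0.  99. -34.]
DELTA [-0.0012  0.0002 -0.0032] turn 0.58
{'fx': 314.75936062704534, 'fy': 314.75936062704534, 'cx': 277.921493099771, 'cy': 207.23580270835996, 'xyz': array([ 432.09114507, -146.63203041,  599.41089516]), 'orientation': array([1.63193703e+02, 3.17653528e-02, 4.80115669e+00])}
```

View pics/w23g.png

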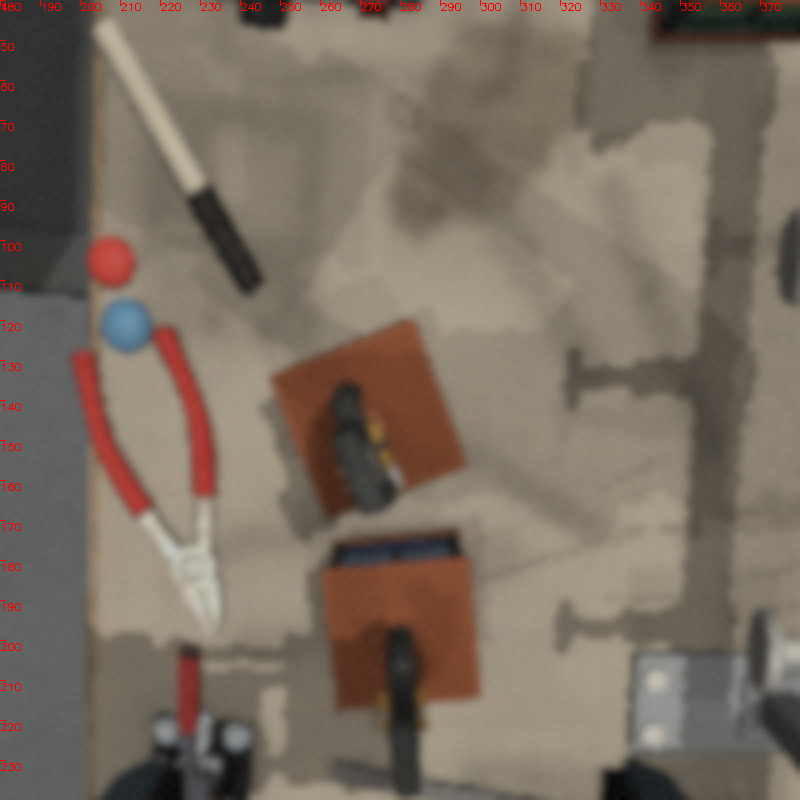

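View pics/s13g.png

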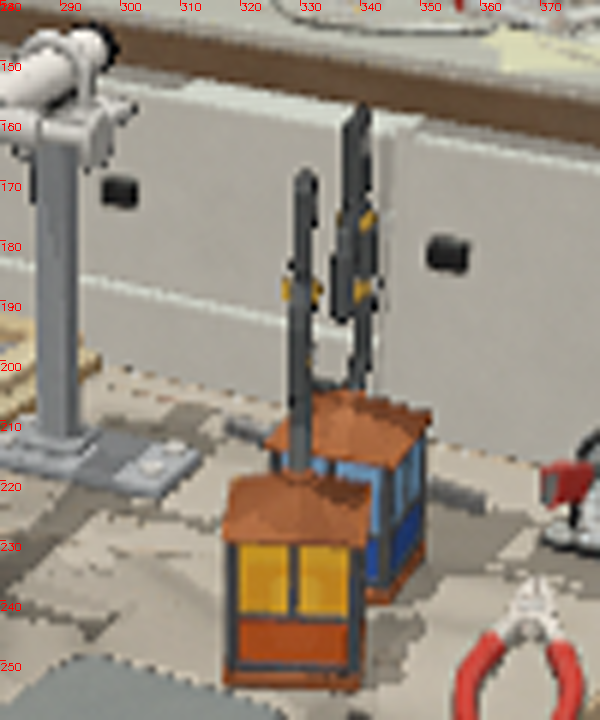

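```bash
python3 - <<'E'
from h import *
plan([426.9,-199.7,257],116.3)
E
```

```text
t 33.45 pos [ 439.8 -228.7  417.3] rot [-1.7997e+02 -4.0000e-02  9.4820e+01] w 59.5 F [-0.9  0.2 -0.8] q [-29.   8.  74.   0.  99. -34.]
DELTA [ 0.0299 -0.0104  0.1603] turn -21.48
```

Emit:
jog_arm --deltas '[[[0.01, -0.003, 0.01, -5, 0.06], [0.02, -0.007, 0.03, -10, 0.06], [0.03, -0.0104, 0.06, -15, 0.06], [0.03, -0.0104, 0.09, -20, 0.06], [0.03, -0.0104, 0.12, -21.5, 0.06], [0.03, -0.0104, 0.145, -21.5, 0.06], [0.03, -0.0104, 0.16, -21.5, 0.06], [0.03, -0.0104, 0.16, -21.5, 0.06], [0.03, -0.0104, 0.16, -21.5, 0.06], [0.03, -0.0104, 0.16, -21.5, 0.06]]]'

```text
time_s: 34.28
ee_pos: [427.4, -200.7, 259.0]
ee_rot: [179.9, 0.1, 116.3]
force: [0.1, 0.3, 0.4]
gripper_width: 59.9
```

```bash
python3 - <<'E'
from h import *
plan([426.9,-199.7,182],116.3)
save('wrist','w24'); grid('w24_full','w24g',(180,120,380,300),4)
E
```

```text
t 34.28 pos [ 427.4 -200.7  259. ] rot [1.7992e+02 1.1000e-01 1.1626e+02] w 59.9 F [0.1 0.3 0.4] q [-27.   7.  97.   0.  76. -53.]
DELTA [ 0.0013 -0.0001  0.077 ] turn -0.04
```

View pics/w24g.png

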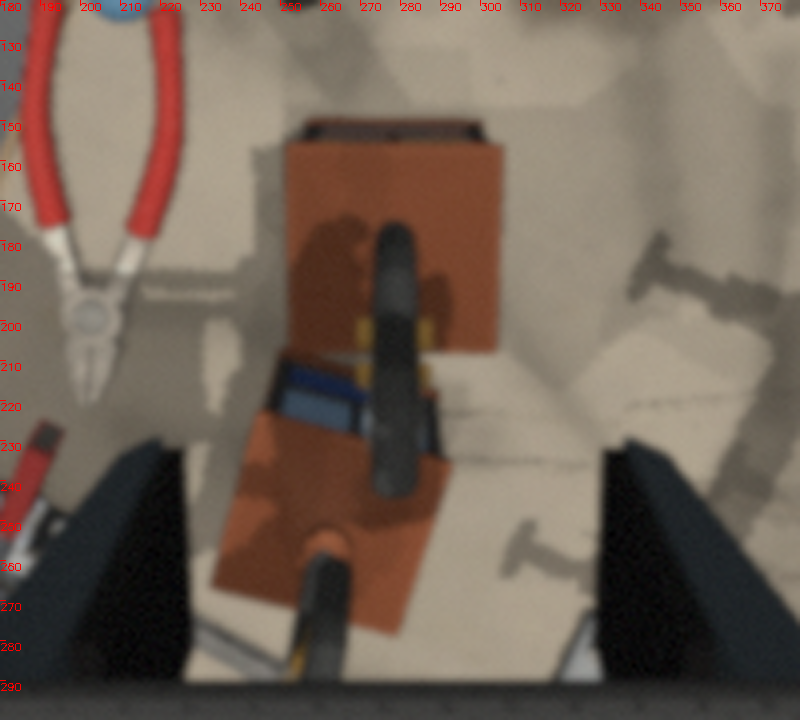

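```bash
python3 - <<'E'
import lov
from lov import *
def hook2():
    a=np.linspace(np.pi,0,13)
    return [(0,0,94),(0,-17,112),(0,-17,172)]+[(0,17*np.cos(t),172+17*np.sin(t)) for t in a]+[(0,17,135)]
lov.hook=hook2
pc=env.camera_params('wrist')
for k,fl in enumerate((0,180)):
    x0,y0,x1,y1=(200,130,360,300)
    f=cv2.resize(cv2.imread('pics/w24_full.png')[y0:y1,x0:x1],None,fx=4,fy=4,interpolation=cv2.INTER_CUBIC)
    for (x,y,a),col in zip(([448.8,-288,9.5],[426.9,-199.7,26.3]),((255,255,0),(0,255,255))): draw(f,pc,x,y,a+fl,col,4,np.array([x0,y0]))
    cv2.imwrite(f'pics/ov2_{k}.png',f)
a=np.hstack([cv2.imread(f'pics/ov2_{k}.png') for k in (0,1)]); cv2.imwrite('pics/ov2.png',cv2.resize(a,None,fx=.62,fy=.62))
E
```

```text
31.374125266733945 {'blue': [448.8, -288.0, 9.5], 'amber': [426.9, -199.7, 26.3], 'green': [448.3, -82.2, 54.4]} 0.965472081341062
```

View pics/ov2.png

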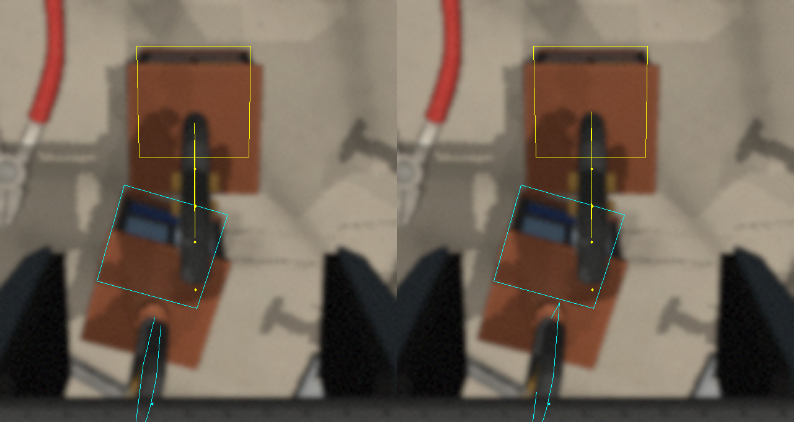

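Emit:
jog_arm --deltas '[[[0.0015, 0.0007, 0.02, 0, 0.05], [0.0015, 0.0007, 0.04, 0, 0.045], [0.0015, 0.0007, 0.055, 0, 0.04], [0.0015, 0.0007, 0.067, 0, 0.04], [0.0015, 0.0007, 0.077, 0, 0.04], [0.0015, 0.0007, 0.077, 0, 0.04], [0.0015, 0.0007, 0.077, 0, 0.04], [0.0015, 0.0007, 0.077, 0, 0.02], [0.0015, 0.0007, 0.077, 0, 0.005], [0.0015, 0.0007, 0.077, 0, 0.003], [0.0015, 0.0007, 0.077, 0, 0.003], [0.0015, 0.0007, 0.077, 0, 0.003], [0.0015, 0.0007, 0.077, 0, 0.003], [0.0015, 0.0007, 0.077, 0, 0.003]]]' --grip_force 50

```text
time_s: 35.5
ee_pos: [426.6, -199.3, 181.0]
ee_rot: [180.0, 0.0, 116.2]
force: [0.7, 0.1, 1.3]
gripper_width: 8.3
```

Emit:
jog_arm --deltas '[[[0, 0, -0.004, 0, 0.003], [0, 0, -0.012, 0, 0.003], [0, 0, -0.024, 0, 0.003], [0, 0, -0.038, 0, 0.003], [0, 0, -0.052, 0, 0.003], [0, 0, -0.066, 0, 0.003], [0, 0, -0.08, 0, 0.003], [0, 0, -0.089, 0, 0.003], [0, 0, -0.093, 0, 0.003], [0, 0, -0.093, 0, 0.003], [0, 0, -0.093, 0, 0.003]]]'

```text
time_s: 36.42
ee_pos: [426.1, -199.1, 273.2]
ee_rot: [-180.0, -0.0, 116.2]
force: [-0.3, 0.2, -3.4]
gripper_width: 8.7
```

```bash
python3 - <<'E'
from h import *
plan([568.5,-169.9,275],94.6)
E
```

```text
t 36.42 pos [ 426.1 -199.1  273.2] rot [-1.7996e+02 -4.0000e-02  1.1620e+02] w 8.7 F [-0.3  0.2 -3.4] q [-26.   6.  95.  -0.  79. -53.]
DELTA [-0.0367  0.1407 -0.0019] turn 21.6
```

Emit:
jog_arm --deltas '[[[-0.001, 0.003, -0.0005, 2, 0.003], [-0.003, 0.01, -0.001, 4, 0.003], [-0.006, 0.021, -0.002, 7, 0.003], [-0.009, 0.034, -0.002, 10, 0.003], [-0.013, 0.049, -0.002, 13, 0.003], [-0.017, 0.064, -0.002, 16, 0.003], [-0.021, 0.079, -0.002, 19, 0.003], [-0.025, 0.094, -0.002, 21.6, 0.003], [-0.028, 0.108, -0.002, 21.6, 0.003], [-0.031, 0.12, -0.002, 21.6, 0.003], [-0.034, 0.13, -0.002, 21.6, 0.003], [-0.036, 0.137, -0.002, 21.6, 0.003], [-0.0367, 0.1407, -0.002, 21.6, 0.003], [-0.0367, 0.1407, -0.002, 21.6, 0.003], [-0.0367, 0.1407, -0.002, 21.6, 0.003], [-0.0367, 0.1407, -0.002, 21.6, 0.003]]]'

```text
time_s: 37.75
ee_pos: [568.3, -170.2, 275.9]
ee_rot: [-180.0, 0.0, 94.6]
force: [-0.1, 0.5, -2.7]
gripper_width: 8.9
```

```bash
python3 - <<'E'
from h import *
plan([568.5,-169.9,275],94.6)
save('wrist','w25'); grid('w25_full','w25g',(180,120,380,300),4)
save('scene','s14'); grid('s14_full','s14g',(200,130,340,270),5)
E
```

```text
t 37.75 pos [ 568.3 -170.2  275.9] rot [-1.7997e+02  1.0000e-02  9.4580e+01] w 8.9 F [-0.1  0.5 -2.7] q [-18.  18.  80.  -0.  82. -22.]
DELTA [0.0003 0.0003 0.0009] turn -0.02
```

View pics/w25g.png

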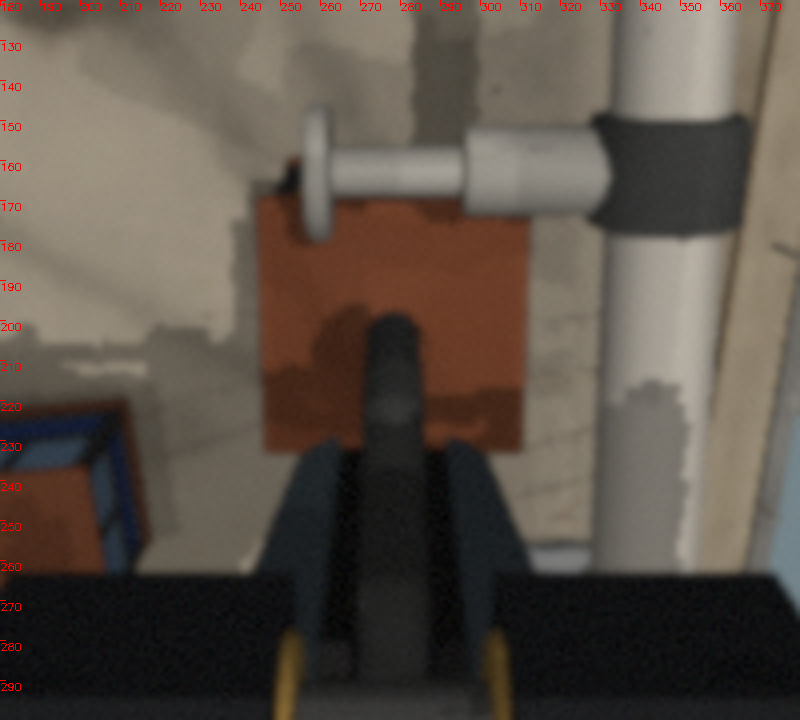

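View pics/s14g.png

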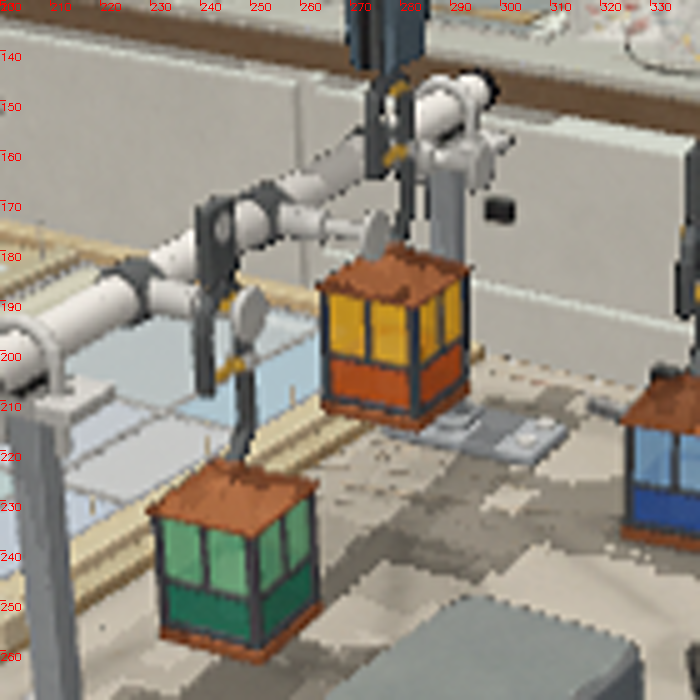

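Emit:
jog_arm --deltas '[[[0.003, 0.0002, 0, 0, 0.003], [0.007, 0.0002, 0, 0, 0.003], [0.012, 0.0002, 0, 0, 0.003], [0.017, 0.0002, 0, 0, 0.003], [0.023, 0.0002, 0, 0, 0.003], [0.029, 0.0002, 0, 0, 0.003], [0.034, 0.0002, 0, 0, 0.003], [0.039, 0.0002, 0, 0, 0.003], [0.043, 0.0002, 0, 0, 0.003], [0.0455, 0.0002, 0, 0, 0.003], [0.0455, 0.0002, 0, 0, 0.003], [0.0455, 0.0002, 0, 0, 0.003]]]'

```text
time_s: 38.85
ee_pos: [565.4, -124.7, 275.8]
ee_rot: [180.0, 0.0, 94.6]
force: [0.5, 0.1, -3.4]
gripper_width: 8.7
```

```bash
python3 - <<'E'
from h import *
plan([555.3,-4.5,274],94.6)
save('wrist','w26'); grid('w26_full','w26g',(180,120,380,300),4)
E
```

```text
t 38.85 pos [ 565.4 -124.7  275.8] rot [1.800e+02 2.000e-02 9.461e+01] w 8.7 F [ 0.5  0.1 -3.4] q [-14.  17.  82.  -0.  82. -18.]
DELTA [ 0.1206 -0.0005  0.0017] turn 0.01
```

View pics/w26g.png

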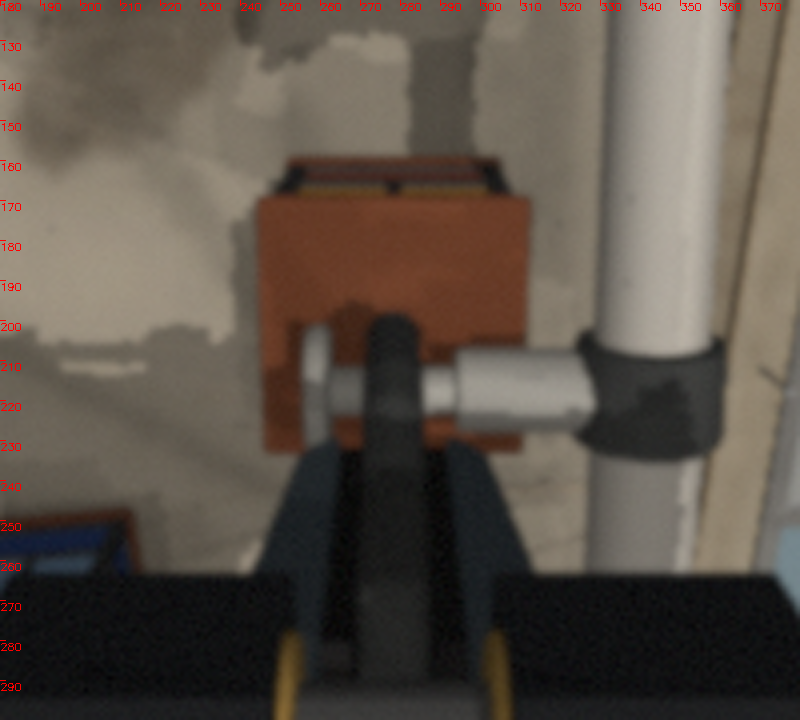

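Emit:
jog_arm --deltas '[[[0, 0, 0.004, 0, 0.003], [0, 0, 0.01, 0, 0.003], [0, 0, 0.016, 0, 0.003], [0, 0, 0.022, 0, 0.003], [0, 0, 0.027, 0, 0.003], [0, 0, 0.032, 0, 0.003], [0, 0, 0.037, 0, 0.003], [0, 0, 0.042, 0, 0.003], [0, 0, 0.046, 0, 0.003], [0, 0, 0.05, 0, 0.003], [0, 0, 0.053, 0, 0.003], [0, 0, 0.056, 0, 0.003], [0, 0, 0.058, 0, 0.003], [0, 0, 0.06, 0, 0.003], [0, 0, 0.061, 0, 0.003]]]'

```text
time_s: 40.15
ee_pos: [566.1, -125.4, 216.5]
ee_rot: [179.8, 0.1, 94.6]
force: [-1.4, -1.6, 8.3]
gripper_width: 8.5
```

Emit:
jog_arm --deltas '[[[0, 0, 0.001, 0, 0.003], [0, 0, 0.002, 0, 0.003], [0, 0, 0.002, 0, 0.003], [0, 0, 0.002, 0, 0.003]]]'

```text
time_s: 40.48
ee_pos: [566.4, -125.8, 216.1]
ee_rot: [179.7, 0.2, 94.6]
force: [-2.6, -2.2, 10.1]
gripper_width: 8.2
```

```bash
python3 - <<'E'
from h import *
plan([555.3,-4.5,274],94.6)
save('scene','s15'); grid('s15_full','s15g',(230,130,340,250),6)
save('side','d15'); grid('d15_full','d15g',(230,110,340,230),6)
E
```

```text
t 40.48 pos [ 566.4 -125.8  216.1] rot [179.73   0.2   94.6 ] w 8.2 F [-2.6 -2.2 10.1] q [-14.  18.  88.  -0.  74. -18.]
DELTA [ 0.1215 -0.001  -0.0583] turn 0.0
```

View pics/s15g.png

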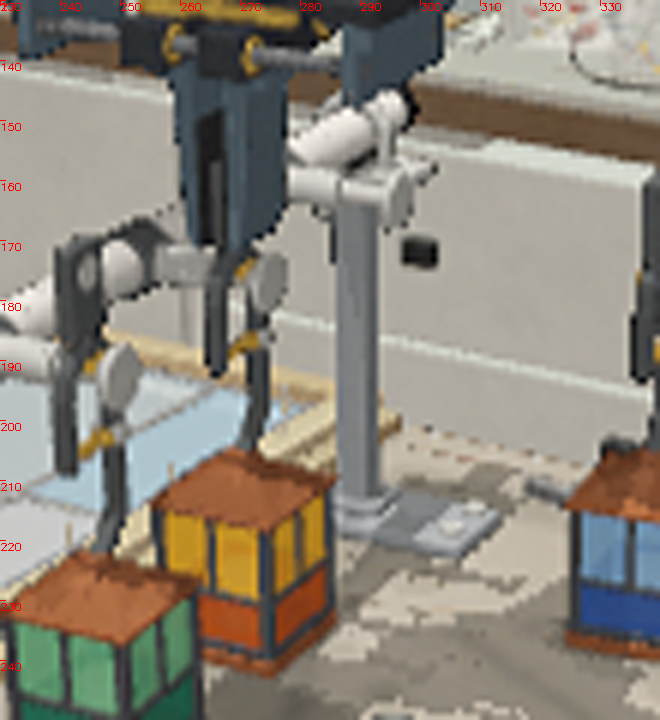

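View pics/d15g.png

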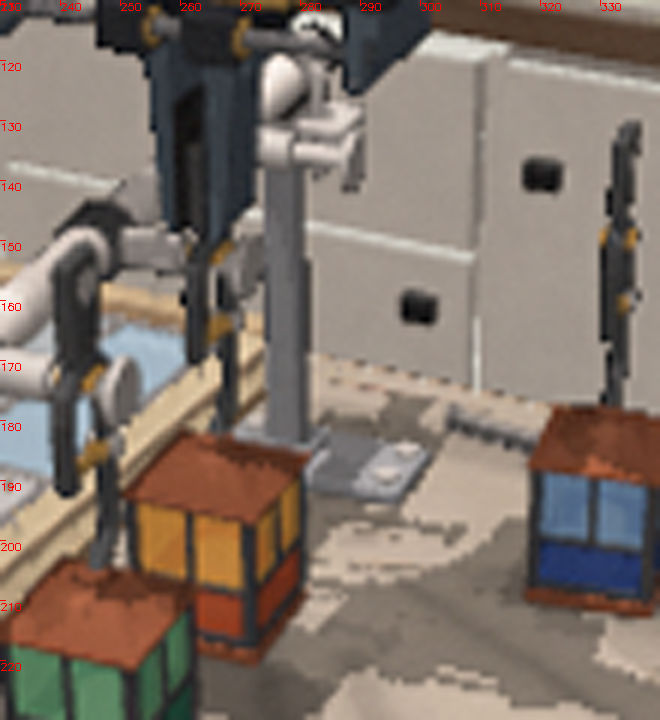

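Emit:
jog_arm --deltas '[[[0, 0, -0.002, 0, 0.003], [0, 0, -0.003, 0, 0.003], [0, 0, -0.003, 0, 0.006], [0, 0, -0.003, 0, 0.009], [0, 0, -0.003, 0, 0.012], [0, 0, -0.003, 0, 0.018], [0, 0, -0.003, 0, 0.026], [0, 0, -0.003, 0, 0.03], [0, 0, -0.003, 0, 0.03], [0, 0, -0.02, 0, 0.03], [0, 0, -0.05, 0, 0.03], [0, 0, -0.08, 0, 0.03], [0, 0, -0.09, 0, 0.03], [0, 0, -0.09, 0, 0.03]]]'

```text
time_s: 41.75
ee_pos: [566.7, -124.8, 305.8]
ee_rot: [179.7, 0.1, 94.6]
force: [0.5, -0.9, 0.5]
gripper_width: 30.0
```

```bash
python3 - <<'E'
from h import *
plan([440,-300,420],94.2)
save('scene','s16'); grid('s16_full','s16g',(220,130,370,270),5)
for c in('scene','side'):
  if c=='side': save('side','d16')
  for d in env.look_for(c,'lantern_c'): print(c,np.round(d['xyz']),round(d['conf'],2))
E
```

```text
t 41.75 pos [ 566.7 -124.8  305.8] rot [1.7965e+02 1.0000e-01 9.4600e+01] w 30.0 F [ 0.5 -0.9  0.5] q [-14.  16.  78.   0.  85. -18.]
DELTA [-0.1646 -0.1397 -0.1148] turn 0.4
scene [ 558. -114.  106.] 0.9
scene [ 445. -267.   66.] 0.71
scene [547.   8. 102.] 0.7
side [ 446. -264.   72.] 0.96
side [ 563. -110.  111.] 0.82
side [549.  10. 105.] 0.77
```

View pics/s16g.png

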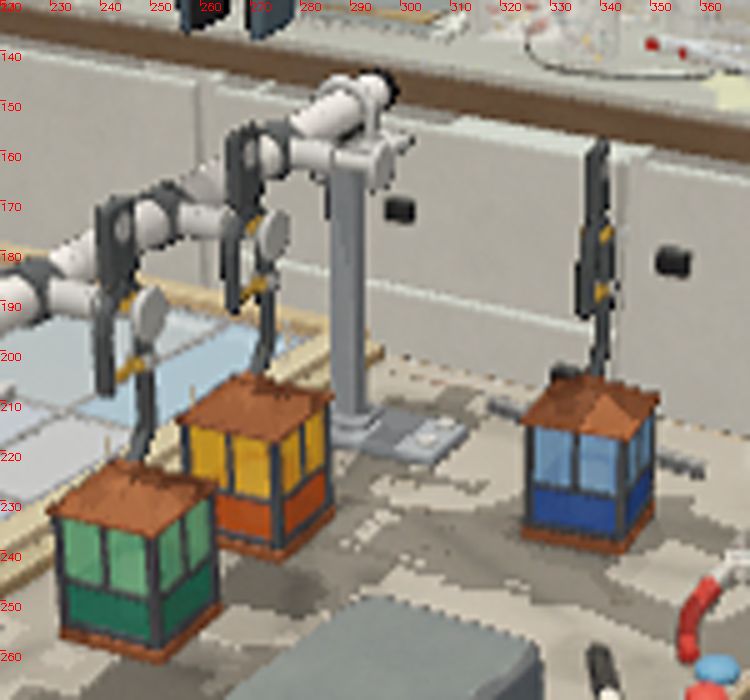

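Emit:
jog_arm --deltas '[[[-0.005, -0.005, -0.03, 0, 0.04], [-0.02, -0.02, -0.055, 0, 0.05], [-0.04, -0.04, -0.08, 0, 0.06], [-0.06, -0.06, -0.1, 0, 0.06], [-0.085, -0.085, -0.115, 0, 0.06], [-0.11, -0.11, -0.115, 0, 0.06], [-0.125, -0.13, -0.115, 0, 0.06], [-0.125, -0.14, -0.115, 0, 0.06], [-0.125, -0.14, -0.115, 0, 0.06], [-0.125, -0.14, -0.115, 0, 0.06], [-0.125, -0.14, -0.115, 0, 0.06]]]'

```text
time_s: 42.87
ee_pos: [436.6, -259.6, 417.0]
ee_rot: [-180.0, -0.1, 94.7]
force: [-0.7, 0.0, -0.4]
gripper_width: 60.0
```

```bash
python3 - <<'E'
from h import *
plan([448.8,-288,259],99.5)
print(env.camera_params('wrist'))
save('wrist','w27')
grid('w27_full','w27g',(180,40,380,240),4)
E
```

```text
t 42.87 pos [ 436.6 -259.6  417. ] rot [-1.7997e+02 -7.0000e-02  9.4670e+01] w 60.0 F [-0.7  0.  -0.4] q [-32.   9.  72.   0.  99. -37.]
DELTA [-0.0295  0.01    0.1579] turn -4.83
{'fx': 314.75936062704534, 'fy': 314.75936062704534, 'cx': 277.921493099771, 'cy': 207.23580270835996, 'xyz': array([ 428.99729601, -177.42154904,  599.56639512]), 'orientation': array([ 1.63172304e+02, -6.20515532e-03,  4.68622487e+00])}
```

View pics/w27g.png

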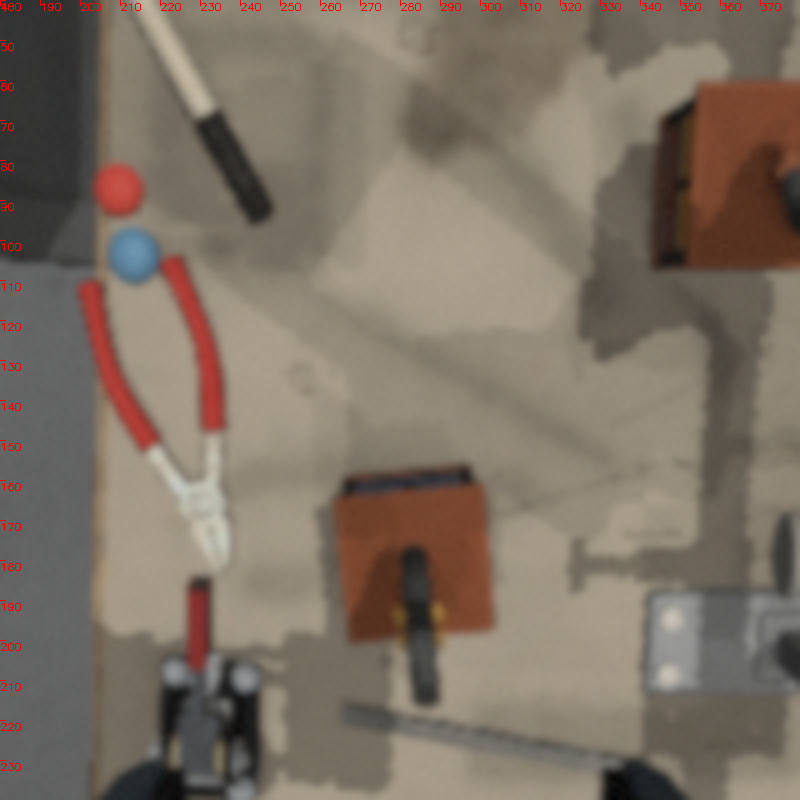

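Emit:
jog_arm --deltas '[[[-0.01, 0.003, 0.01, -2, 0.06], [-0.02, 0.007, 0.03, -4, 0.06], [-0.0295, 0.01, 0.06, -4.8, 0.06], [-0.0295, 0.01, 0.09, -4.8, 0.06], [-0.0295, 0.01, 0.12, -4.8, 0.06], [-0.0295, 0.01, 0.145, -4.8, 0.06], [-0.0295, 0.01, 0.158, -4.8, 0.06], [-0.0295, 0.01, 0.158, -4.8, 0.06], [-0.0295, 0.01, 0.158, -4.8, 0.06], [-0.0295, 0.01, 0.158, -4.8, 0.06]]]'

```text
time_s: 43.75
ee_pos: [449.4, -289.0, 260.9]
ee_rot: [179.9, 0.1, 99.5]
force: [-0.1, 0.1, -0.4]
gripper_width: 59.8
```

```bash
python3 - <<'E'
from h import *
plan([448.8,-288,259],99.5)
save('wrist','w28')
grid('w28_full','w28g',(180,120,380,300),4)
E
```

```text
t 43.75 pos [ 449.4 -289.   260.9] rot [1.7991e+02 8.0000e-02 9.9460e+01] w 59.8 F [-0.1  0.1 -0.4] q [-34.  13.  89.   0.  78. -43.]
DELTA [ 0.0011 -0.0004  0.0019] turn -0.04
```

View pics/w28g.png

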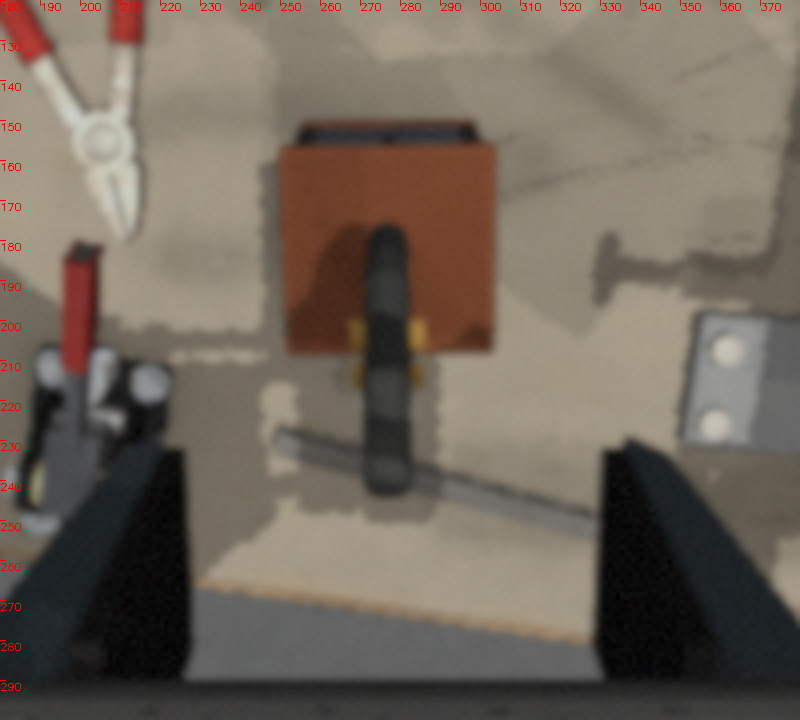

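Emit:
jog_arm --deltas '[[[0.0015, -0.0007, 0.02, 0, 0.05], [0.0015, -0.0007, 0.04, 0, 0.045], [0.0015, -0.0007, 0.055, 0, 0.04], [0.0015, -0.0007, 0.067, 0, 0.04], [0.0015, -0.0007, 0.078, 0, 0.04], [0.0015, -0.0007, 0.078, 0, 0.04], [0.0015, -0.0007, 0.078, 0, 0.04], [0.0015, -0.0007, 0.078, 0, 0.02], [0.0015, -0.0007, 0.078, 0, 0.005], [0.0015, -0.0007, 0.078, 0, 0.003], [0.0015, -0.0007, 0.078, 0, 0.003], [0.0015, -0.0007, 0.078, 0, 0.003], [0.0015, -0.0007, 0.078, 0, 0.003], [0.0015, -0.0007, 0.078, 0, 0.003]]]' --grip_force 50

```text
time_s: 44.97
ee_pos: [447.5, -287.9, 182.1]
ee_rot: [180.0, 0.0, 99.4]
force: [0.3, -0.5, 1.2]
gripper_width: 8.6
```

Emit:
jog_arm --deltas '[[[0, 0, -0.004, 0, 0.003], [0, 0, -0.012, 0, 0.003], [0, 0, -0.024, 0, 0.003], [0, 0, -0.038, 0, 0.003], [0, 0, -0.052, 0, 0.003], [0, 0, -0.066, 0, 0.003], [0, 0, -0.08, 0, 0.003], [0, 0, -0.089, 0, 0.003], [0, 0, -0.093, 0, 0.003], [0, 0, -0.093, 0, 0.003], [0, 0, -0.093, 0, 0.003]]]'

```text
time_s: 45.88
ee_pos: [447.0, -287.5, 274.2]
ee_rot: [-180.0, -0.0, 99.4]
force: [-0.3, 0.2, -3.5]
gripper_width: 8.7
```

```bash
python3 - <<'E'
from h import *
plan([577.7,-286.5,275],94.6)
save('wrist','w29')
E
```

```text
t 45.88 pos [ 447.  -287.5  274.2] rot [-1.7995e+02 -4.0000e-02  9.9400e+01] w 8.7 F [-0.3  0.2 -3.5] q [-34.  12.  88.  -0.  80. -43.]
DELTA [-0.0203  0.1292 -0.0009] turn 4.8
```

View pics/w29.png

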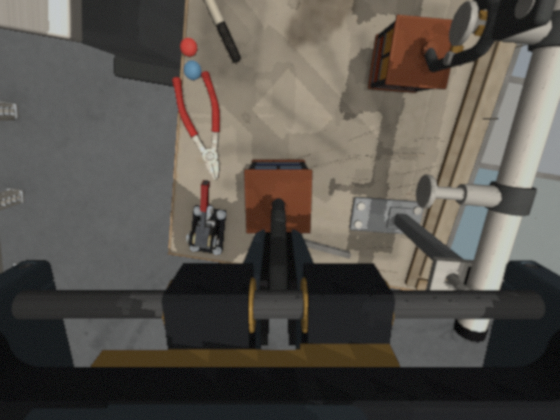

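Emit:
jog_arm --deltas '[[[-0.0005, 0.003, -0.0005, 1, 0.003], [-0.0015, 0.009, -0.001, 2, 0.003], [-0.003, 0.018, -0.001, 3, 0.003], [-0.005, 0.03, -0.001, 4, 0.003], [-0.007, 0.043, -0.001, 4.8, 0.003], [-0.009, 0.057, -0.001, 4.8, 0.003], [-0.011, 0.071, -0.001, 4.8, 0.003], [-0.013, 0.085, -0.001, 4.8, 0.003], [-0.0155, 0.098, -0.001, 4.8, 0.003], [-0.0175, 0.11, -0.001, 4.8, 0.003], [-0.019, 0.12, -0.001, 4.8, 0.003], [-0.02, 0.126, -0.001, 4.8, 0.003], [-0.0203, 0.1292, -0.001, 4.8, 0.003], [-0.0203, 0.1292, -0.001, 4.8, 0.003], [-0.0203, 0.1292, -0.001, 4.8, 0.003], [-0.0203, 0.1292, -0.001, 4.8, 0.003]]]'

```text
time_s: 47.27
ee_pos: [577.5, -286.7, 275.9]
ee_rot: [-180.0, 0.0, 94.6]
force: [0.3, 1.0, -3.4]
gripper_width: 8.9
```

```bash
python3 - <<'E'
from h import *
plan([577.7,-286.5,275],94.6)
save('wrist','w30'); grid('w30_full','w30g',(180,120,380,300),4)
save('scene','s17'); grid('s17_full','s17g',(220,130,360,270),5)
print(tray(262.5,162,65.5),tray(296,162,65.5))
E
```

```text
t 47.27 pos [ 577.5 -286.7  275.9] rot [-179.98    0.     94.58] w 8.9 F [ 0.3  1.  -3.4] q [-27.  23.  72.  -0.  85. -32.]
DELTA [0.0002 0.0002 0.0009] turn -0.02
[ 43.78355391 -12.51954094  65.5       ] [43.77954427 13.91423341 65.5       ]
```

View pics/w30g.png

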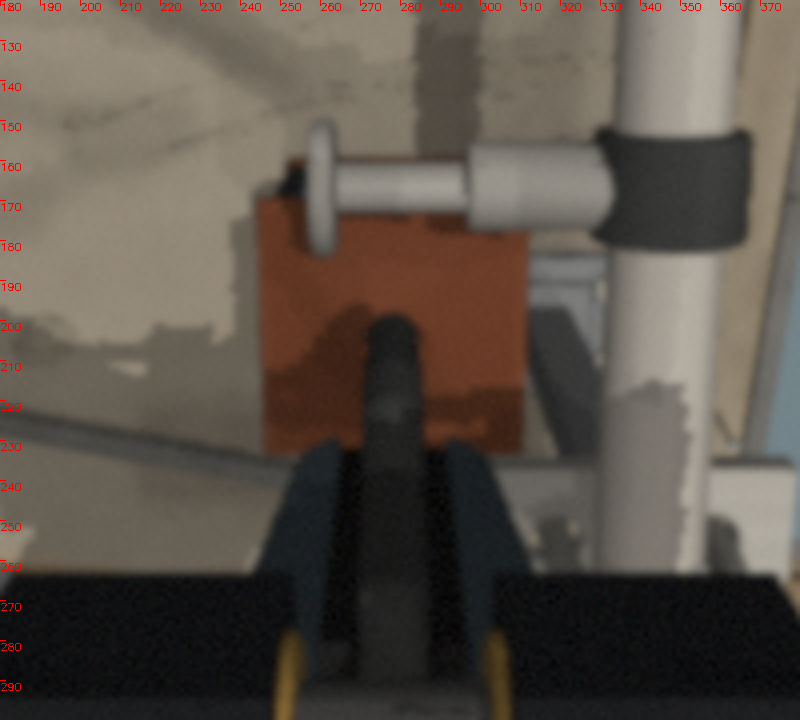

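View pics/s17g.png

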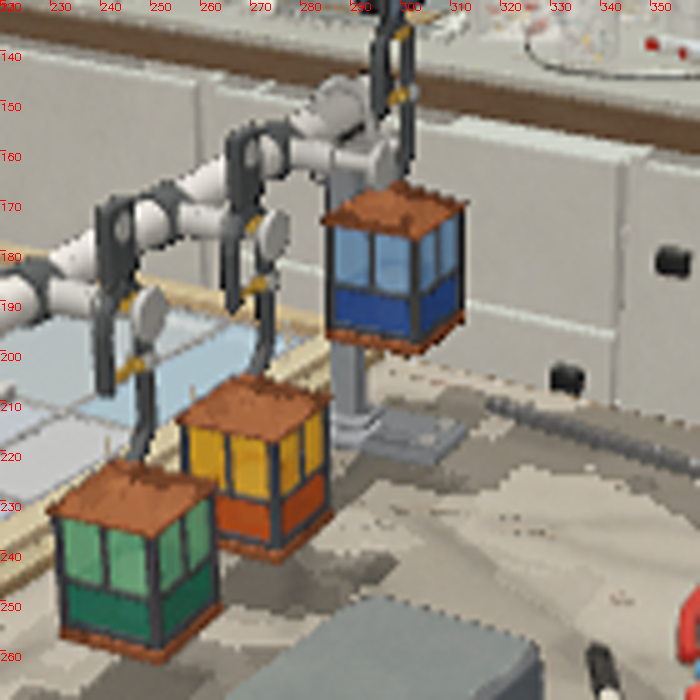

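Emit:
jog_arm --deltas '[[[0.003, 0.0012, 0, 0, 0.003], [0.007, 0.0012, 0, 0, 0.003], [0.012, 0.0012, 0, 0, 0.003], [0.017, 0.0012, 0, 0, 0.003], [0.022, 0.0012, 0, 0, 0.003], [0.027, 0.0012, 0, 0, 0.003], [0.032, 0.0012, 0, 0, 0.003], [0.037, 0.0012, 0, 0, 0.003], [0.041, 0.0012, 0, 0, 0.003], [0.0426, 0.0012, 0, 0, 0.003], [0.0426, 0.0012, 0, 0, 0.003], [0.0426, 0.0012, 0, 0, 0.003]]]'

```text
time_s: 48.37
ee_pos: [575.9, -244.1, 275.8]
ee_rot: [180.0, 0.0, 94.6]
force: [-0.3, -0.3, -4.5]
gripper_width: 8.7
```

```bash
python3 - <<'E'
from h import *
plan([555.3,-4.5,274],94.6)
save('wrist','w31'); grid('w31_full','w31g',(180,120,380,300),4)
E
```

```text
t 48.37 pos [ 575.9 -244.1  275.8] rot [1.800e+02 2.000e-02 9.461e+01] w 8.7 F [-0.3 -0.3 -4.5] q [-24.  21.  75.  -0.  84. -29.]
DELTA [ 0.2405 -0.0013  0.0017] turn 0.01
```

View pics/w31g.png

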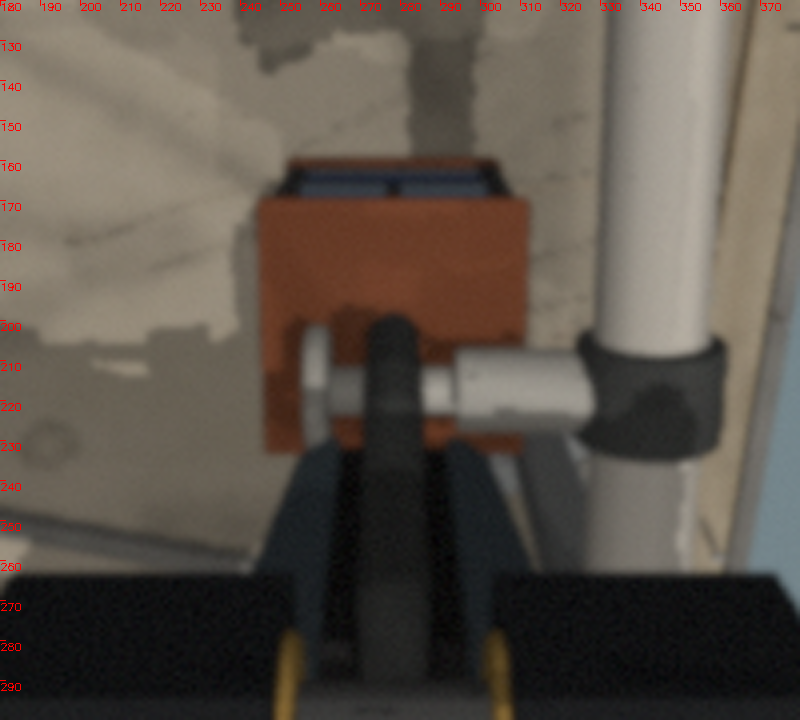

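Identical alignment to the amber lantern. Descend.

Emit:
jog_arm --deltas '[[[0, 0, 0.004, 0, 0.003], [0, 0, 0.01, 0, 0.003], [0, 0, 0.016, 0, 0.003], [0, 0, 0.022, 0, 0.003], [0, 0, 0.027, 0, 0.003], [0, 0, 0.032, 0, 0.003], [0, 0, 0.037, 0, 0.003], [0, 0, 0.042, 0, 0.003], [0, 0, 0.046, 0, 0.003], [0, 0, 0.05, 0, 0.003], [0, 0, 0.053, 0, 0.003], [0, 0, 0.056, 0, 0.003], [0, 0, 0.058, 0, 0.003], [0, 0, 0.06, 0, 0.003], [0, 0, 0.061, 0, 0.003]]]'

```text
time_s: 49.67
ee_pos: [576.4, -244.9, 217.2]
ee_rot: [179.8, 0.2, 94.6]
force: [-2.5, -1.4, 9.9]
gripper_width: 9.2
```

Emit:
jog_arm --deltas '[[[0, 0, 0.001, 0, 0.003], [0, 0, 0.0015, 0, 0.003], [0, 0, 0.0015, 0, 0.003], [0, 0, 0.0015, 0, 0.003]]]'

```text
time_s: 50.0
ee_pos: [576.4, -244.9, 217.1]
ee_rot: [179.8, 0.2, 94.6]
force: [-2.9, -1.0, 11.6]
gripper_width: 8.8
```

```bash
python3 - <<'E'
from h import *
plan([555.3,-4.5,274],94.6)
save('scene','s18'); grid('s18_full','s18g',(240,110,350,230),6)
save('side','d18'); grid('d18_full','d18g',(230,90,340,210),6)
E
```

```text
t 50.0 pos [ 576.4 -244.9  217.1] rot [179.76   0.2   94.6 ] w 8.8 F [-2.9 -1.  11.6] q [-24.  22.  81.  -0.  76. -29.]
DELTA [ 0.2411 -0.0015 -0.0578] turn -0.0
```

View pics/s18g.png

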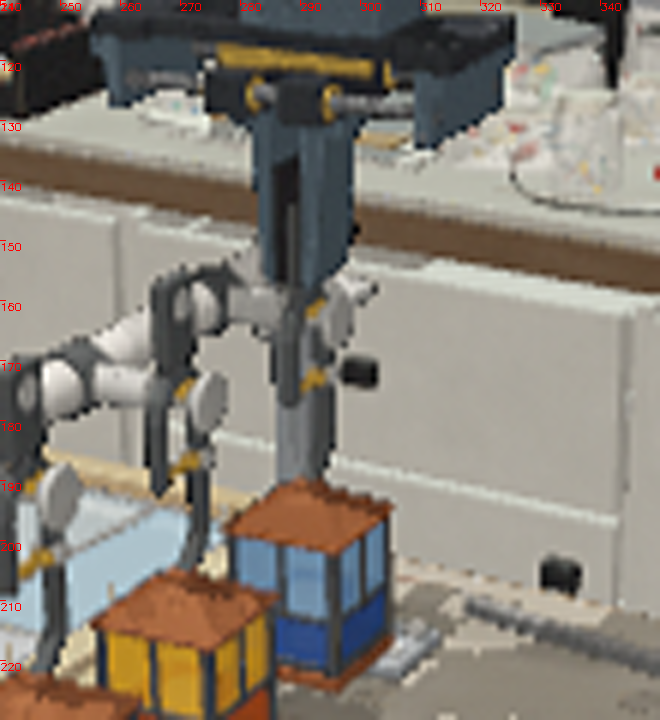

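View pics/d18g.png

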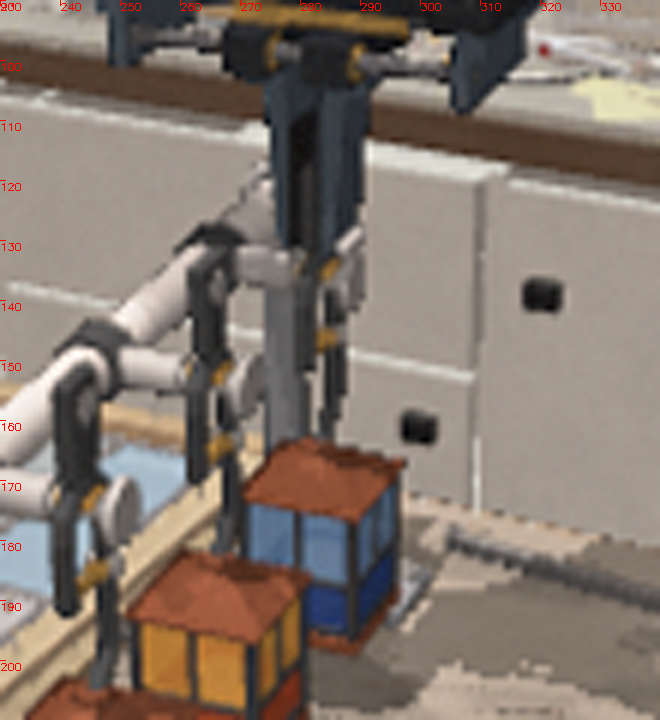

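Emit:
jog_arm --deltas '[[[0, 0, -0.002, 0, 0.003], [0, 0, -0.003, 0, 0.003], [0, 0, -0.003, 0, 0.006], [0, 0, -0.003, 0, 0.009], [0, 0, -0.003, 0, 0.012], [0, 0, -0.003, 0, 0.018], [0, 0, -0.003, 0, 0.026], [0, 0, -0.003, 0, 0.03], [0, 0, -0.003, 0, 0.03], [0, 0, -0.02, 0, 0.03], [0, 0, -0.05, 0, 0.03], [0, 0, -0.09, 0, 0.03], [0, 0, -0.12, 0, 0.03], [0, 0, -0.15, 0, 0.03], [0, 0, -0.18, 0, 0.03], [-0.02, -0.05, -0.2, 0, 0.03], [-0.03, -0.09, -0.2, 0, 0.03], [-0.04, -0.13, -0.2, 0, 0.03], [-0.04, -0.13, -0.2, 0, 0.03]]]'

```text
time_s: 51.68
ee_pos: [445.4, -295.4, 414.9]
ee_rot: [-180.0, 0.1, 94.4]
force: [0.7, -0.3, 1.1]
gripper_width: 30.1
```

```bash
python3 - <<'E'
from h import *
plan([400,-250,420],94.6)
save('wrist','w32')
save('scene','s19'); grid('s19_full','s19g',(170,120,350,270),4.4)
save('side','d19'); grid('d19_full','d19g',(170,100,350,250),4.4)
E
```

```text
t 51.68 pos [ 445.4 -295.4  414.9] rot [-1.7998e+02  1.2000e-01  9.4440e+01] w 30.1 F [ 0.7 -0.3  1.1] q [-35.  12.  69.  -0.  99. -39.]
DELTA [ 0.0487 -0.0417 -0.0052] turn -0.16
```

View pics/s19g.png

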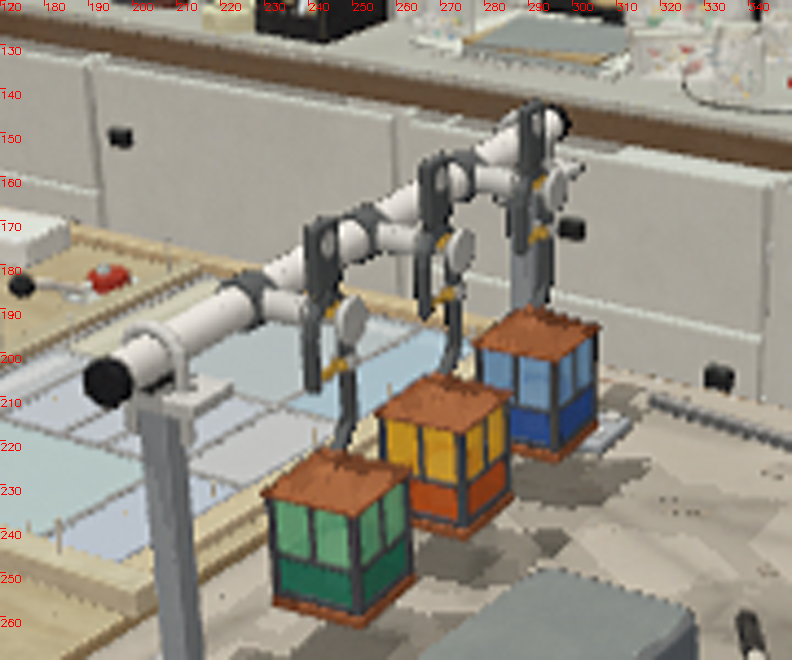

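View pics/d19g.png

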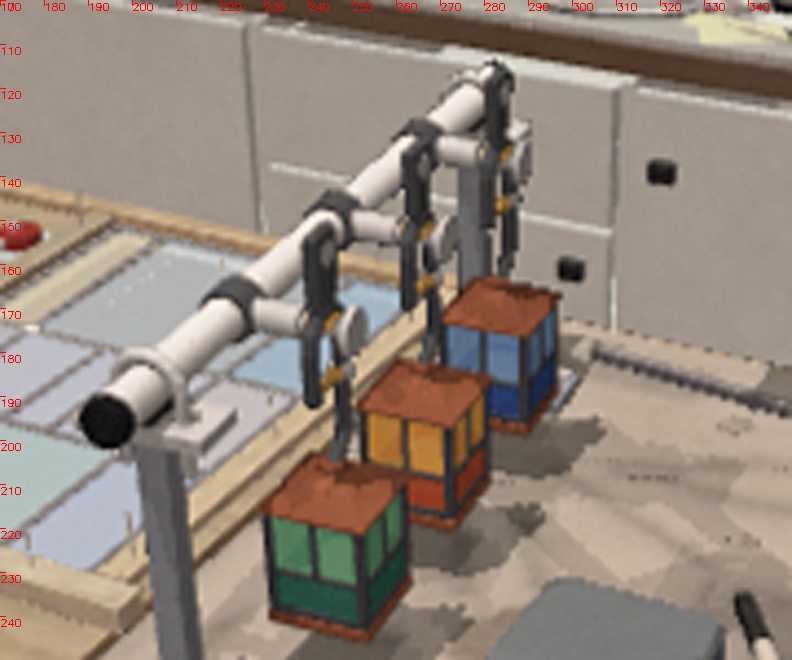

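View pics/w32.png

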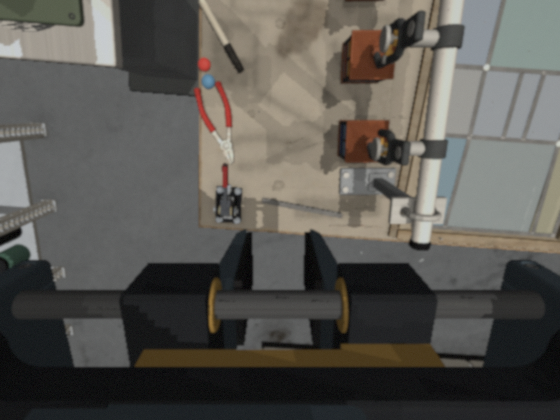

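Emit:
jog_arm --deltas '[[[0, 0, 0, 0, 0.03], [0, 0, 0, 0, 0.03], [0, 0, 0, 0, 0.03], [0, 0, 0, 0, 0.03], [0, 0, 0, 0, 0.03], [0, 0, 0, 0, 0.03], [0, 0, 0, 0, 0.03], [0, 0, 0, 0, 0.03], [0, 0, 0, 0, 0.03], [0, 0, 0, 0, 0.03], [0, 0, 0, 0, 0.03], [0, 0, 0, 0, 0.03], [0, 0, 0, 0, 0.03], [0, 0, 0, 0, 0.03], [0, 0, 0, 0, 0.03], [0, 0, 0, 0, 0.03], [0, 0, 0, 0, 0.03], [0, 0, 0, 0, 0.03], [0, 0, 0, 0, 0.03], [0, 0, 0, 0, 0.03]]]'

```text
time_s: 53.5
ee_pos: [449.4, -294.4, 413.3]
ee_rot: [180.0, 0.0, 94.6]
force: [-0.7, -0.2, -0.2]
gripper_width: 30.1
```

```bash
python3 - <<'E'
from h import *
save('scene','s20'); 
a=cv2.imread('pics/s19_full.png').astype(int);b=cv2.imread('pics/s20_full.png').astype(int)
d=np.abs(a-b).max(2)[120:280,180:320]; print("maxdiff lanterns",d.max(),(d>30).sum())
save('scene','s21'); c=cv2.imread('pics/s21_full.png').astype(int); d=np.abs(c-b).max(2)[120:280,180:320]; print(d.max(),(d>30).sum())
E
```

```text
maxdiff lanterns 86 37
6 0
```

View pics/s20.png

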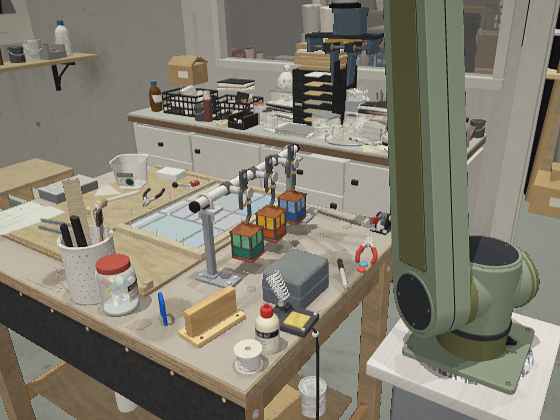

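```bash
python3 -c "
from workcell import env
print(env.job_done(), env.state()['time_s'])"
```

```text
the job is handed in; nothing more can be done
the job is handed in; nothing more can be done
```

The rail is secured and all three lanterns are hung, in the order asked. I handed the job in at about 54 s of the 192 s.

- **U-bolts:** both grey U-bolts went over the tube and through the plates, one per post. Each stopped firmly on the tube at the expected height, with 13 to 18 N on the wrist. The blue look-alike was left alone.
- **Lanterns:** green is on pin_0, amber on pin_1 and blue on pin_2. Each was pushed down until it met the pin solidly at the expected seat height.
- **Latches:** they look shut behind the pins in the scene and side pictures. That is from the pictures only; no close-up was taken.
- **Final state:** two pictures in quick succession showed no movement. Against a picture about 1.8 s earlier, 37 pixels around the lanterns had changed, so any sway left is slight. The flux bottle is still standing and the robot was clear of everything.

**Disagreements:**
- **Fingertip position:** the stated fingertip position did not match what happened. The first grasp closed on nothing, and all three cameras put the real fingertips about 28 mm further back than stated. I corrected for this in every later grasp.
- **Grip width:** the gripper read about 42 mm on the 44 mm U-bolts.

I saw no lantern knocked aside.

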